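# Tested gold out, bar under the head

## Robot

A 7-joint arm with a two-finger parallel gripper is mounted at the origin on the work surface. World frame = base frame: x ahead of the robot, y to its left, z up, the work surface at z = 0. Lengths are in m, angles in degrees, forces in N, time in s.
With the tool pointing down it reaches from about 0.425 to 0.875 m from the base axis. Payload 4.7 kg.
Tool frame: the origin (TCP) lies at the very end of the fingers, on their centre line; the grasp point (between the pads) lies 19 mm behind it; z points along the fingers, y is the direction in which the jaws open and shut (so a half turn about z gives the same grasp; the last joint's range is limited). The gripper opens to 87 mm and grips with 3 to 60 N. Pads are 19 mm wide; open, the fingers measure 117 mm over their backs; the gripper's body (75 mm by 190 mm) begins 51 mm behind the grasp point.
Start: joints at [-68.062, 18.392, -4.016, 83.108, 1.295, 78.541, -3.26], TCP at [0.234, 0.606, 0.223] pointing down, gripper open.
Joint ranges: [-163.93, 163.93], [-17.29, 119.83], [-79.2, 71.16], [3.27, 140.29], [-89.18, 269.18], [5.43, 117.66], [-154.24, 154.24]. Speed limits (degrees/s): [147.25, 147.25, 180, 180, 180, 180, 180].

## Interface

Orientations are given as [roll, pitch, yaw] about the fixed x, y, z axes, in that order (R = Rz(yaw) Ry(pitch) Rx(roll)).
In Python, from cell import sensors, imaging, ticket gives the robot as it stands.
- The arm moves only by the tool carry_out, never from a script. Its argument "plan" is a list of rows, each an object of numbers: "fingers": the closure, from -1 (fully open) to 1 (shut); "dx", "dy", "dz": the shift along the tool's x, y, z normalised to -1 to 1, where 1 is 0.03 m; "rx", "ry", "rz": the turn, a rotation vector about the tool's x, y, z normalised to -1 to 1, where 1 is 10 degrees. A call has 1 to 12 rows; each row shifts and turns the commanded pose from where the row before left it, along the tool's axes as they then stand; what a row does not reach is not made up. A row lasts 1/8 s, in which the tool goes at most 62.5 mm and 10.7 degrees, less where a joint would pass 70% of its speed; a pose out of reach is approached as far as the arm can. A call with a number of a shift or a turn outside -1 to 1 is refused whole. A call with a gripper value outside its range is refused whole. The fingers move at their own pace and stop on an object; "force" is the grip in N (left out, the last holds). Time passes only in rows, so rows that do not move let the fingers close. It gives the time, the measured TCP pose, the force and the opening at its end, in the units of the state.
- sensors.get_obs(): the state, without advancing time (a new reading comes with each control period).
- imaging.read_camera(name): name is "scene" or "top" or "wrist"; returns a dict with "color" (400x640x3 uint8, red, green, blue), "mtx" (3x3 intrinsics, pixels), "dist_coeffs" ([k1, k2, p1, p2, k3] as OpenCV has them; the pictures are not rectified), "extrinsics" (4x4, takes a point from world to camera coordinates); the wrist camera has in their place "tool_from_camera" (4x4, takes a point from camera to tool coordinates, whose origin is the TCP and whose axes are the flange's). Camera axes: x right, y down, z forward; pixel columns grow to the right and rows downward; lengths in m; the calibration is good to about 2 mm. A picture is of the moment at which its call begins: read the wrist's pose just before it. There is no depth.
- ticket.sign_off(): hands the job in, once; it reports no verdict.
The state is a dict: "time_s": time; "qpos": joint angles; "joint_velocities": joint speeds; "effort": joint torques, N m; "tool_pos": TCP position; "tool_rot": TCP orientation; "force": force on the tool from outside, world axes, zero at the start; "wrist_torque": the same for the moment, N m; "grip_width": finger opening in m.
Only numpy, scipy, OpenCV 4.12 (cv2) and the standard library are available. Lean on these libraries where they do the work, as an engineer would, in place of code of your own. Each camera call takes 0.05 s, during which the arm holds its last target.

## Task

The round gold pieces on the tester's carousel have been tested, the gold bar has not. Pull up the spring collar and turn it to its rest so that the carousel is free, turn the carousel the shorter way round until the bar lies under the measuring head, then pull the collar again and turn it back so that its pin drops fully home and locks the carousel. Lay all the round pieces flat in the empty near half of the maroon tray, not on top of one another, and leave everything else on the counter as it is.

Things in the scene. Friction and masses are not known exactly. Their poses are not given: they have to be found in the camera images.
- tester: Bench gold tester, fixed: white plinth 300 x 475 mm, 48 mm high, with a round carousel and, at its +y end (y = 150 mm outwards), a white tower 170 mm wide, 205 mm high. Origin on the carousel's axis at counter height; z up, y towards the tower. At y = -123 mm a bracket (26 mm wide, y = -108 to -164 mm, top 92 mm over the counter) carries the spring collar over the carousel's rim.
- carousel (a joint): Carousel angle, rad, 0 at the start, anticlockwise seen from above; endless, friction 0.06 N m, stays where left. Dark plate, radius 130 mm, top 65 mm over the counter; 8 stations (pale circles) 45 degrees apart on radius 75 mm; steel rim 8 mm high, 12 mm wide, mean radius 123 mm, with 8 notches. Every 0.785 rad from 0 a station is under the nozzle and a notch under the pin. Locked while the pin is in a notch.
- carousel_knob (a point): Point on the carousel's axis, 93 mm over the counter, in the knurled aluminium knob in its middle (38 mm diameter, 65 to 105 mm over the counter), by which it is turned.
- collar_lift (a joint): Height of collar and locking pin above locked, m: 0 = pin fully home in a notch (locked), 0.010 = held up at rest (carousel free), 0.022 = end of travel. The spring pushes down with 6.5 N at 0, 12 N at the top. The round-nosed pin (9 mm, notch 12 mm) stands on the rim at 0.006 if no notch is below it.
- collar_turn (a joint): Turn of the collar, rad: 0 = locked, 1.57 = rest, anticlockwise seen from above, stops at both ends. It turns only while pulled up by 0.0145 or more (a cross pin in a slotted tube). Let down at 1.57 it stays up at 0.010 in a shallow notch; let down at 0 the spring drives the pin down.
- collar_grip (a point): Centre of the knurled steel collar (30 mm diameter, 20 mm high: it reaches 10 mm above and below this point); moves with it. Locked, it is 120 mm over the counter. Under it is the slotted tube of radius 14 mm.
- head_spot (a point): Point on the carousel's plate straight below the measuring nozzle (radius 12 mm, lower end 85 mm over the counter, 20 mm above the plate). The nozzle hangs from a grey arm 36 mm wide, 93 to 112 mm over the counter, that reaches from the tower to 15 mm past the nozzle's centre.
- bar: Small cast gold bar, 40 x 14 x 8 mm, about 86 g, lying on one of the carousel's stations, never on the one under the nozzle nor on the one opposite. Origin at the centre of its underside, x along it.
- piece1: Round cast gold piece, 28 mm diameter, 7 mm thick, about 80 g, at the start on a carousel station; three, four or all five are there (None for one that is absent). Origin at the centre of its underside, z up.
- piece2: Round cast gold piece, 28 mm diameter, 7 mm thick, about 80 g, at the start on a carousel station; three, four or all five are there (None for one that is absent). Origin at the centre of its underside, z up.
- piece3: Round cast gold piece, 28 mm diameter, 7 mm thick, about 80 g, at the start on a carousel station; three, four or all five are there (None for one that is absent). Origin at the centre of its underside, z up.
- piece4: Round cast gold piece, 28 mm diameter, 7 mm thick, about 80 g, at the start on a carousel station; three, four or all five are there (None for one that is absent). Origin at the centre of its underside, z up.
- piece5: Round cast gold piece, 28 mm diameter, 7 mm thick, about 80 g, at the start on a carousel station; three, four or all five are there (None for one that is absent). Origin at the centre of its underside, z up.
- tray: Maroon tray fixed to the counter, 290 (x) x 190 (y) mm, walls and floor 6 mm thick, walls 22 mm high; a wall across the middle (x = 0) parts it in two halves. Origin at the centre of its underside. The near half (x below 0, towards the robot) is empty; the far half holds two bangles.
- tray_near (a point): Middle of the floor of the tray's empty near half, which is 136 (x) x 178 (y) mm inside.
- bangle1: Gold bangle, 64 mm across, 8 mm high, in the tray's far half; not to be moved.
- bangle2: Gold bangle, 58 mm across, 8 mm high, in the tray's far half; not to be moved.
- calculator: Desk calculator 100 x 155 x 19 mm; not to be moved.
- loupe: Folding loupe 54 x 26 x 14 mm; not to be moved.
- tub: Open orange tub, 90 mm across, 30 mm high; not to be moved.
- pen: Pen, 140 mm long, 10 mm thick; not to be moved.
- ring_box: Maroon ring box, 55 mm cube-like, 45 mm high; not to be moved.
- card_pad: Pad of blank cards 90 x 130 x 12 mm; not to be moved.

How it is judged:
By the outcome, as a careful person would: the job done as asked, in the order asked, and still so for the second after the job is handed in, with the robot touching nothing.
Of piece1, piece2, piece3, piece4, piece5 only 3 to 5 are there at a start; the rules pass over those that are not, and their reading is None.
At some moment in a run one of piece1, piece2, piece3, piece4, piece5 may be knocked a few centimetres aside while the robot is not near it.
Once in a run the grip may slacken for a moment while it holds something.
It also fails if it takes over 210 s, if anything falls off the work surface, if the arm or the gripper's body presses on something with over 40 N, if the wrist force passes 120 N, or if a joint passes its speed limit or range.

## Working session

There is one attempt and no reset: what is moved stays moved. The work goes in short steps, Python scripts to look and compute and a tool call to move; the robot and the scene stay as the last step left them, time stands still between calls to the robot, and variables do not carry over. Pictures are saved under pics/ and viewed, and the job is handed in when it is done.

Besides the shell and the picture viewer there is one more tool, called after "Request:" as name(argument=value, ...), one argument or row to a line, values as JSON. carry_out: Moves the arm, as the interface text tells. Scaled input: -1 to 1 covers 0.03 m each way for a shift and 10 degrees each way for a turn. Its arguments: {"type":"object","properties":{"plan":{"type":"array"},"force":{"type":"number"}},"required":["plan"]}

```bash
ls -la; mkdir -p pics; cat > h.py <<'E'
import numpy as np,cv2
from scipy.spatial.transform import Rotation as R
from cell import sensors,imaging,ticket
def snap(name,fn):
    o=sensors.get_obs(); d=imaging.read_camera(name)
    cv2.imwrite('pics/'+fn+'.png',d['color'][:,:,::-1])
    K=np.array(d['mtx']);D=np.array(d['dist_coeffs'])
    if 'extrinsics' in d: E=np.array(d['extrinsics'])
    else:
        T=np.eye(4);T[:3,:3]=R.from_euler('xyz',o['tool_rot'],degrees=True).as_matrix();T[:3,3]=o['tool_pos']
        E=np.linalg.inv(T@np.array(d['tool_from_camera']))
    np.savez('pics/'+fn+'.npz',K=K,D=D,E=E)
    return d['color']
def load(fn):
    z=np.load('pics/'+fn+'.npz');return cv2.imread('pics/'+fn+'.png'),z['K'],z['D'],z['E']
def ray(fn,px):
    _,K,D,E=load(fn)
    p=cv2.undistortPoints(np.array(px,float).reshape(-1,1,2),K,D)[:,0]
    Rw=E[:3,:3].T;c=-Rw@E[:3,3]
    d=np.c_[p,np.ones(len(p))]@Rw.T
    return c,d/np.linalg.norm(d,axis=1)[:,None]
def onz(fn,px,z):
    c,d=ray(fn,px);return c+d*((z-c[2])/d[:,2])[:,None]
def tri(f1,p1,f2,p2):
    c1,d1=ray(f1,[p1]);c2,d2=ray(f2,[p2]);d1=d1[0];d2=d2[0]
    s=np.linalg.lstsq(np.c_[d1,-d2],c2-c1,rcond=None)[0]
    a=c1+s[0]*d1;b=c2+s[1]*d2;return (a+b)/2,np.linalg.norm(a-b)
def proj(fn,P):
    _,K,D,E=load(fn)
    return cv2.projectPoints(np.array(P,float).reshape(-1,3),cv2.Rodrigues(E[:3,:3])[0],E[:3,3],K,D)[0][:,0]
def obs():
    o=sensors.get_obs();print({k:np.round(o[k],4).tolist() for k in ('time_s','tool_pos','tool_rot','force','grip_width','qpos')})
E
python3 - <<'E'
from h import *
obs()
for n in('scene','top','wrist'): snap(n,n+'0')
for n in('scene','top'):
    _,K,D,E=load(n+'0');print(n,-E[:3,:3].T@E[:3,3],E[2,:3])
E
```

```text
total 12
drwxr-xr-x  3 agent agent 4096 Dec  7 14:41 .
drwxr-xr-x 23 root  root  4096 Dec  7 14:41 ..
drwxr-xr-x  2 agent agent 4096 Dec  7 14:41 pics
{'time_s': 0.0, 'tool_pos': [0.2342, 0.6058, 0.2215], 'tool_rot': [-179.8904, 0.0072, 158.869], 'force': [-0.6131, 0.8313, -0.2128], 'grip_width': 0.0872, 'qpos': [-68.0614, 18.4394, -4.0147, 83.1741, 1.2962, 78.5415, -3.2616]}
scene [ 1.10628162 -0.93850631  1.12967797] [-0.36740599  0.64332245 -0.67167631]
top [0.35975612 0.0421264  1.49748167] [ 0.12233139  0.00519084 -0.99247574]
```

View pics/scene0.png

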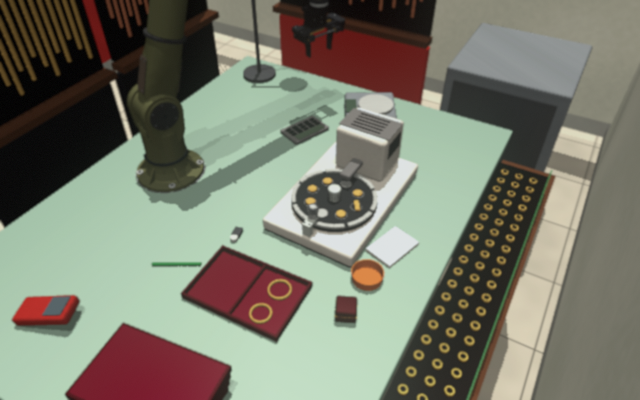

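View pics/top0.png

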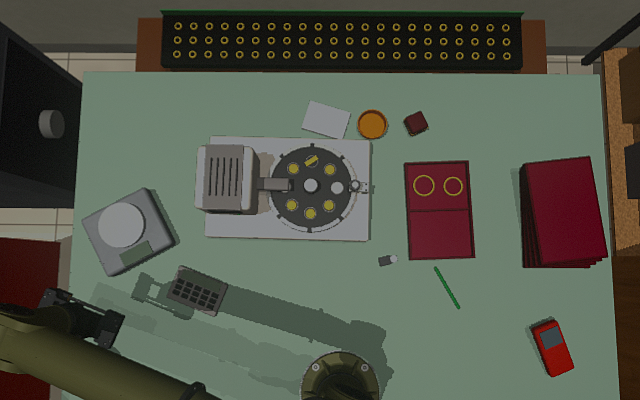

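View pics/wrist0.png

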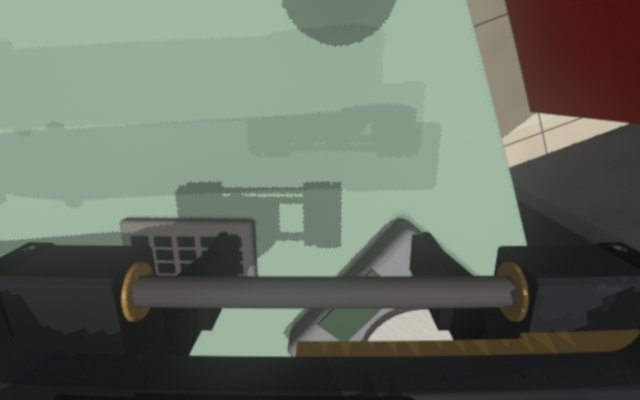

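```bash
python3 - <<'E'
from h import *
im,_,_,_=load('top0'); cv2.imwrite('pics/topz.png',cv2.resize(im[130:250,190:390],None,fx=4,fy=4,interpolation=cv2.INTER_CUBIC))
im,_,_,_=load('scene0'); cv2.imwrite('pics/scez.png',cv2.resize(im[100:270,260:420],None,fx=3.5,fy=3.5,interpolation=cv2.INTER_CUBIC))
for n,p,z in [('carousel',(311,185),.105),('collar',(355,185),.13),('nozzlearm',(288,184),.112),('traylow',(409,259),.022),('trayul',(405,163),.022),('tray ur',(468,161),.022),('traylr',(474,257),.022),('loupe',(388,260),.014),('pl',(206,239),.048),('pl2',(369,240),.048),('pl3',(371,139),.048)]:
    print(n,onz('top0',[p],z).round(3))
E
```

```text
carousel [[0.578 0.085 0.105]]
collar [[ 0.575 -0.036  0.13 ]]
nozzlearm [[0.58  0.149 0.112]]
traylow [[ 0.376 -0.199  0.022]]
trayul [[ 0.659 -0.191  0.022]]
tray ur [[ 0.666 -0.378  0.022]]
traylr [[ 0.383 -0.388  0.022]]
loupe [[ 0.373 -0.139  0.014]]
pl [[0.428 0.387 0.048]]
pl2 [[ 0.429 -0.081  0.048]]
pl3 [[ 0.725 -0.088  0.048]]
```

View pics/topz.png

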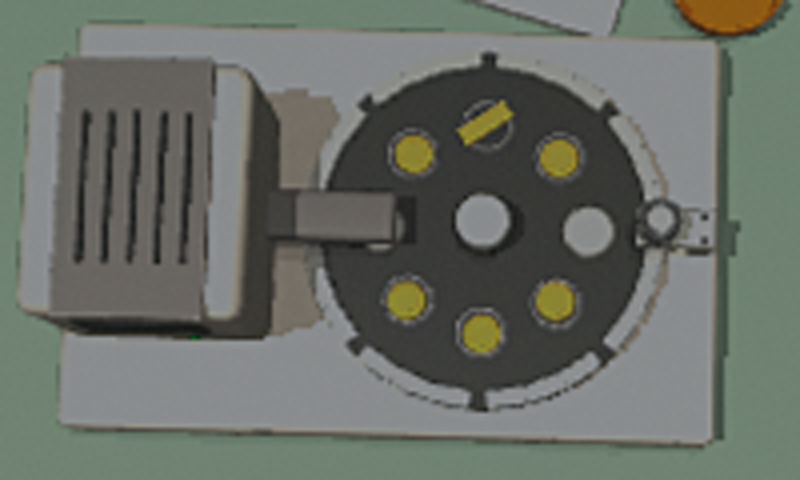

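View pics/scez.png

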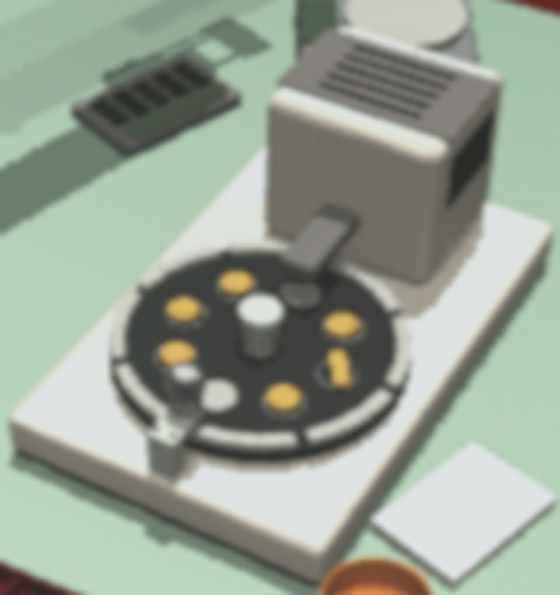

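```bash
cat >> h.py <<'E'
def plan(dx,dy,dz,dyaw=0,n=None,rot_first=False):
    """world shift -> per-row tool units, yaw constant during shift"""
    o=sensors.get_obs();y=np.radians(o['tool_rot'][2])
    tx=np.array([np.cos(y),np.sin(y)]);ty=np.array([np.sin(y),-np.cos(y)])
    d=np.array([dx,dy]);u=np.array([d@tx,d@ty,-dz])/.03
    print('total units dx,dy,dz',u.round(3),'rz',round(-dyaw/10,3))
E
python3 - <<'E'
from h import *
d=imaging.read_camera('wrist');print(np.array(d['tool_from_camera']).round(3));print(d['mtx'])
plan(0.58-.234,0.0-.606,0)
E
```

```text
[[ 0.    -0.959 -0.284  0.078]
 [ 1.     0.    -0.     0.   ]
 [ 0.    -0.284  0.959 -0.162]
 [ 0.     0.     0.     1.   ]]
[[350.45431214   0.         324.54202804]
 [  0.         350.45431214 195.30263375]
 [  0.           0.           1.        ]]
total units dx,dy,dz [-18.04  -14.684   0.   ] rz 0.0
```

Request:
carry_out(
  plan=[
    {"dz": -1},
    {"dz": -1},
    {"dz": -1},
    {"dx": -0.9, "dy": -0.73},
    {"dx": -0.9, "dy": -0.73},
    {"dx": -0.9, "dy": -0.73},
    {"dx": -0.9, "dy": -0.73},
    {"dx": -0.9, "dy": -0.73},
    {"dx": -0.9, "dy": -0.73},
    {"dx": -0.9, "dy": -0.73},
    {"dx": -0.9, "dy": -0.73},
    {"dx": -0.9, "dy": -0.73},
  ],
)

```text
validation failed for argument at $.pl...
```

Request:
carry_out(
  plan=[
    {"dx": -0.9, "dy": -0.73},
    {"dx": -0.9, "dy": -0.73},
    {"dx": -0.9, "dy": -0.73},
    {"dx": -0.9, "dy": -0.73},
    {"dx": -0.9, "dy": -0.73},
    {"dx": -0.9, "dy": -0.73},
    {"dx": -0.9, "dy": -0.73},
    {"dx": -0.9, "dy": -0.73},
    {"dx": -0.9, "dy": -0.73},
    {"dx": -0.9, "dy": -0.73},
    {"dx": -0.9, "dy": -0.73},
    {"rz": 1},
  ],
)

```text
validation failed for argument at $.pl...
```

Request:
carry_out(
  plan=[
    {"rz": 1},
    {"rz": 1},
    {"rz": 1},
    {"rz": 1},
    {"rz": 1},
    {"rz": 0.9},
    {},
    {},
  ],
)

```text
validation failed for argument at $.pl...
```

```bash
python3 - <<'E'
from h import *
obs()
snap('wrist','w1')
E
```

```text
{'time_s': 0.2, 'tool_pos': [0.2342, 0.606, 0.2219], 'tool_rot': [-179.9365, 0.0036, 158.8685], 'force': [-0.5147, 0.2951, -0.0528], 'grip_width': 0.0872, 'qpos': [-68.0612, 18.4205, -4.0156, 83.1473, 1.294, 78.5409, -3.2618]}
```

View pics/w1.png

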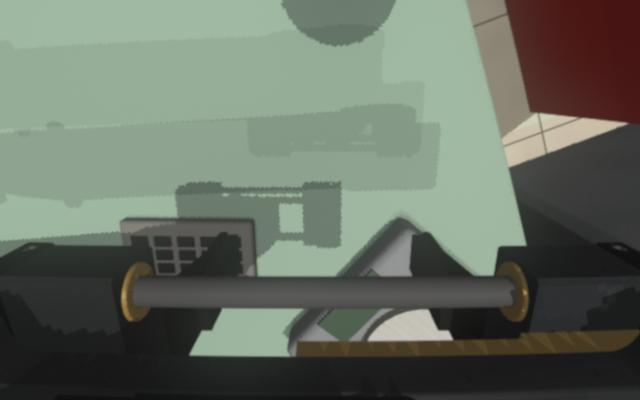

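Request:
carry_out(
  plan=[
    {"fingers": -1, "dx": 0, "dy": 0, "dz": -1, "rx": 0, "ry": 0, "rz": 0},
    {"fingers": -1, "dx": 0, "dy": 0, "dz": -1, "rx": 0, "ry": 0, "rz": 0},
    {"fingers": -1, "dx": 0, "dy": 0, "dz": -1, "rx": 0, "ry": 0, "rz": 0},
  ],
)

```text
time_s: 0.62
tool_pos: [0.2343, 0.6062, 0.3133]
tool_rot: [-180.0, 0.0, 158.9]
force: [0.5, -0.6, 0.8]
grip_width: 0.0868
```

Request:
carry_out(
  plan=[
    {"fingers": -1, "dx": -0.9, "dy": -0.73, "dz": 0, "rx": 0, "ry": 0, "rz": 0},
    {"fingers": -1, "dx": -0.9, "dy": -0.73, "dz": 0, "rx": 0, "ry": 0, "rz": 0},
    {"fingers": -1, "dx": -0.9, "dy": -0.73, "dz": 0, "rx": 0, "ry": 0, "rz": 0},
    {"fingers": -1, "dx": -0.9, "dy": -0.73, "dz": 0, "rx": 0, "ry": 0, "rz": 0},
    {"fingers": -1, "dx": -0.9, "dy": -0.73, "dz": 0, "rx": 0, "ry": 0, "rz": 0},
    {"fingers": -1, "dx": -0.9, "dy": -0.73, "dz": 0, "rx": 0, "ry": 0, "rz": 0},
    {"fingers": -1, "dx": -0.9, "dy": -0.73, "dz": 0, "rx": 0, "ry": 0, "rz": 0},
    {"fingers": -1, "dx": -0.9, "dy": -0.73, "dz": 0, "rx": 0, "ry": 0, "rz": 0},
    {"fingers": -1, "dx": -0.9, "dy": -0.73, "dz": 0, "rx": 0, "ry": 0, "rz": 0},
    {"fingers": -1, "dx": -0.9, "dy": -0.73, "dz": 0, "rx": 0, "ry": 0, "rz": 0},
    {"fingers": -1, "dx": -0.9, "dy": -0.73, "dz": 0, "rx": 0, "ry": 0, "rz": 0},
    {"fingers": -1, "dx": -0.9, "dy": -0.73, "dz": 0, "rx": 0, "ry": 0, "rz": 0},
  ],
)

```text
time_s: 2.12
tool_pos: [0.4422, 0.2433, 0.3126]
tool_rot: [180.0, 0.0, 158.9]
force: [1.5, 0.5, 0.8]
grip_width: 0.0868
```

Request:
carry_out(
  plan=[
    {"fingers": -1, "dx": -0.9, "dy": -0.73, "dz": 0, "rx": 0, "ry": 0, "rz": 0},
    {"fingers": -1, "dx": -0.9, "dy": -0.73, "dz": 0, "rx": 0, "ry": 0, "rz": 0},
    {"fingers": -1, "dx": -0.9, "dy": -0.73, "dz": 0, "rx": 0, "ry": 0, "rz": 0},
    {"fingers": -1, "dx": -0.9, "dy": -0.73, "dz": 0, "rx": 0, "ry": 0, "rz": 0},
    {"fingers": -1, "dx": -0.9, "dy": -0.73, "dz": 0, "rx": 0, "ry": 0, "rz": 0},
    {"fingers": -1, "dx": -0.9, "dy": -0.73, "dz": 0, "rx": 0, "ry": 0, "rz": 0},
    {"fingers": -1, "dx": -0.9, "dy": -0.73, "dz": 0, "rx": 0, "ry": 0, "rz": 0},
    {"fingers": -1, "dx": -0.9, "dy": -0.73, "dz": 0, "rx": 0, "ry": 0, "rz": 0},
    {"fingers": -1, "dx": 0, "dy": 0, "dz": 0, "rx": 0, "ry": 0, "rz": 1},
    {"fingers": -1, "dx": 0, "dy": 0, "dz": 0, "rx": 0, "ry": 0, "rz": 1},
    {"fingers": -1, "dx": 0, "dy": 0, "dz": 0, "rx": 0, "ry": 0, "rz": 1},
    {"fingers": -1, "dx": 0, "dy": 0, "dz": 0, "rx": 0, "ry": 0, "rz": 1},
  ],
)

```text
time_s: 3.62
tool_pos: [0.5801, 0.0031, 0.3125]
tool_rot: [-180.0, -0.0, 118.5]
force: [0.2, -0.4, 0.4]
grip_width: 0.0868
```

Request:
carry_out(
  plan=[
    {"fingers": -1, "dx": 0, "dy": 0, "dz": 0, "rx": 0, "ry": 0, "rz": 1},
    {"fingers": -1, "dx": 0, "dy": 0, "dz": 0, "rx": 0, "ry": 0, "rz": 1},
    {"fingers": -1, "dx": 0, "dy": 0, "dz": 0, "rx": 0, "ry": 0, "rz": 0.9},
    {"fingers": -1, "dx": 0, "dy": 0, "dz": 0, "rx": 0, "ry": 0, "rz": 0},
    {"fingers": -1, "dx": 0, "dy": 0, "dz": 0, "rx": 0, "ry": 0, "rz": 0},
  ],
)

```text
time_s: 4.25
tool_pos: [0.5801, 0.0032, 0.3125]
tool_rot: [-180.0, -0.0, 90.0]
force: [0.1, -1.2, 0.1]
grip_width: 0.0872
```

```bash
python3 - <<'E'
from h import *
obs()
snap('wrist','w1'); snap('top','top1')
E
```

```text
{'time_s': 4.25, 'tool_pos': [0.5801, 0.0032, 0.3125], 'tool_rot': [-179.9976, -0.0059, 90.0261], 'force': [0.0984, -1.1665, 0.0726], 'grip_width': 0.0872, 'qpos': [-32.9177, 8.7612, 34.224, 86.2719, -4.9295, 86.4817, 1.3238]}
```

View pics/w1.png

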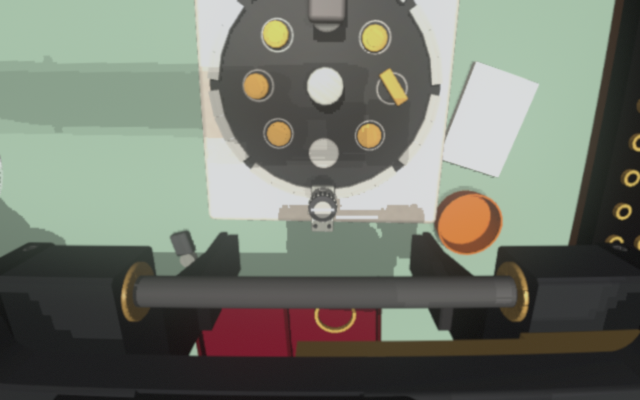

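Request:
carry_out(
  plan=[
    {"fingers": -0.4, "dx": -1, "dy": 0, "dz": 0.5, "rx": 0, "ry": 0, "rz": 0},
    {"fingers": -0.4, "dx": -1, "dy": 0, "dz": 0.5, "rx": 0, "ry": 0, "rz": 0},
    {"fingers": -0.4, "dx": -1, "dy": 0, "dz": 0.5, "rx": 0, "ry": 0, "rz": 0},
    {"fingers": -0.4, "dx": 0, "dy": 0, "dz": 0, "rx": 0, "ry": 0, "rz": 0},
    {"fingers": -0.4, "dx": 0, "dy": 0, "dz": 0, "rx": 0, "ry": 0, "rz": 0},
  ],
)

```text
time_s: 4.97
tool_pos: [0.5803, -0.0859, 0.2678]
tool_rot: [180.0, -0.1, 89.9]
force: [0.8, 0.3, -0.3]
grip_width: 0.0615
```

```bash
python3 - <<'E'
from h import *
obs()
snap('wrist','w2')
im,_,_,_=load('w1');cv2.imwrite('pics/w1z.png',cv2.resize(im[0:240,200:460],None,fx=2.5,fy=2.5,interpolation=cv2.INTER_CUBIC))
im,_,_,_=load('w2');cv2.imwrite('pics/w2z.png',cv2.resize(im[0:240,200:460],None,fx=2.5,fy=2.5,interpolation=cv2.INTER_CUBIC))
E
```

```text
{'time_s': 4.975, 'tool_pos': [0.5803, -0.0859, 0.2678], 'tool_rot': [179.9728, -0.0517, 89.945], 'force': [0.8143, 0.3225, -0.2689], 'grip_width': 0.0615, 'qpos': [-26.5784, 10.6522, 37.5005, 89.8465, -6.5861, 81.7033, 11.3397]}
```

View pics/w1z.png

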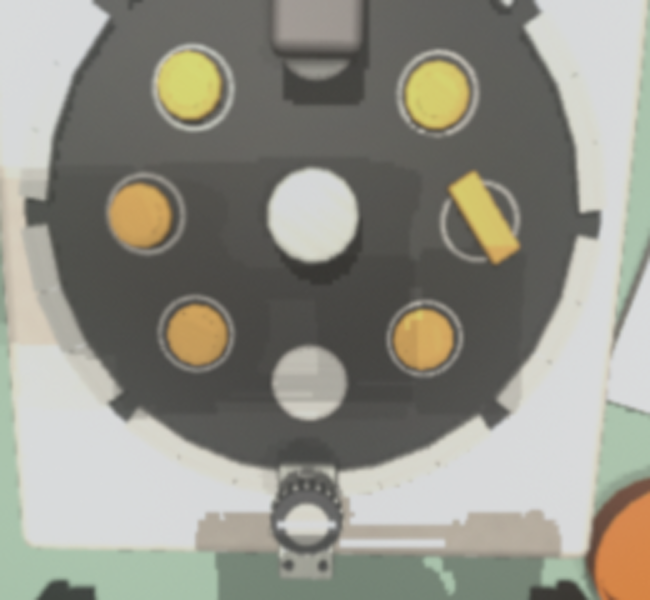

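View pics/w2z.png

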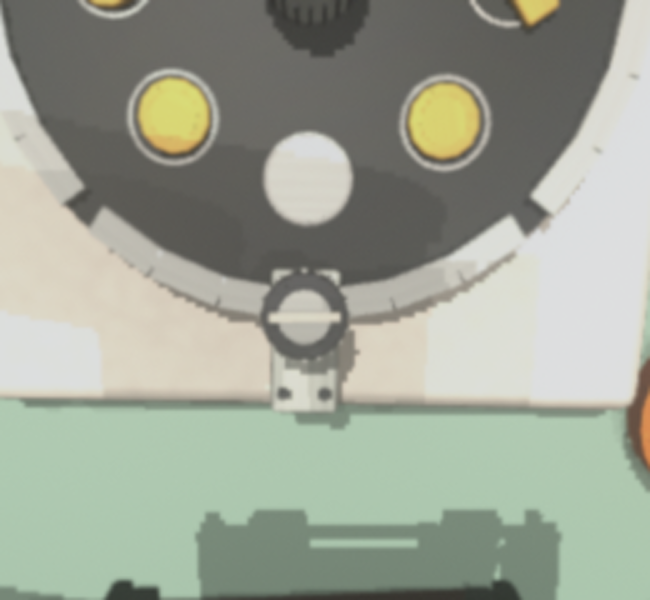

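```bash
python3 - <<'E'
from h import *
print('collar tri',tri('w1',(322.5,208.3),'w2',(322,126.4)))
print('collar z.13',onz('w1',[(322.5,208.3)],.13),onz('w2',[(322,126.4)],.13), onz('top0',[(190+661/4,130+222/4)],.13))
print('knob z.105',onz('w1',[(325.2,86)],.105), onz('top0',[(190+483/4,130+221/4)],.105))
print('knob tri w/top',tri('w1',(325.2,86),'top0',(190+483/4,130+221/4)))
# empty station opposite
print('st opp',onz('w1',[(200+310/2.5,382/2.5)],.065),onz('w2',[(200+308/2.5,178/2.5)],.065),tri('w1',(200+310/2.5,382/2.5),'w2',(200+308/2.5,178/2.5)))
# pieces tri w1,w2
print('p',tri('w1',(200+197/2.5,334/2.5),'w2',(200+174/2.5,115/2.5)),tri('w1',(200+424/2.5,339/2.5),'w2',(200+444/2.5,120/2.5)))
E
```

```text
collar tri (array([ 0.57855564, -0.0362464 ,  0.12613057]), np.float64(0.0002449811502294255))
collar z.13 [[ 0.57845593 -0.03494328  0.13      ]] [[ 0.57870379 -0.03588646  0.13      ]] [[ 0.57372297 -0.03668381  0.13      ]]
knob z.105 [[0.581185   0.08693937 0.105     ]] [[0.57752996 0.08607347 0.105     ]]
knob tri w/top (array([0.58125537, 0.08707311, 0.08102354]), np.float64(0.00048824083340570857))
st opp [[0.5799201  0.01204175 0.065     ]] [[0.57961124 0.01209074 0.065     ]] (array([0.57976617, 0.0120792 , 0.06522882]), np.float64(0.00030850365711452096))
p (array([0.52817307, 0.03510419, 0.06997152]), np.float64(0.00014930028547418913)) (array([0.6319279 , 0.03303445, 0.07131435]), np.float64(0.0003816843560635592))
```

Request:
carry_out(
  plan=[
    {"fingers": -0.4, "dx": 0, "dy": 0, "dz": 0, "rx": 0, "ry": 0, "rz": 0.9},
    {"fingers": -0.4, "dx": 0, "dy": 0, "dz": 0, "rx": 0, "ry": 0, "rz": 0.9},
    {"fingers": -0.4, "dx": 0, "dy": 0, "dz": 0, "rx": 0, "ry": 0, "rz": 0.9},
    {"fingers": -0.4, "dx": 0, "dy": 0, "dz": 0, "rx": 0, "ry": 0, "rz": 0.9},
    {"fingers": -0.4, "dx": 0, "dy": 0, "dz": 0, "rx": 0, "ry": 0, "rz": 0.9},
    {"fingers": -0.4, "dx": 0.57, "dy": -0.61, "dz": 1, "rx": 0, "ry": 0, "rz": 0},
    {"fingers": -0.4, "dx": 0.57, "dy": -0.61, "dz": 1, "rx": 0, "ry": 0, "rz": 0},
    {"fingers": -0.4, "dx": 0, "dy": 0, "dz": 1, "rx": 0, "ry": 0, "rz": 0},
    {"fingers": -0.4, "dx": 0, "dy": 0, "dz": 1, "rx": 0, "ry": 0, "rz": 0},
    {"fingers": -0.4, "dx": 0, "dy": 0, "dz": 0, "rx": 0, "ry": 0, "rz": 0},
  ],
)

```text
time_s: 6.28
tool_pos: [0.577, -0.035, 0.1459]
tool_rot: [-179.8, 0.2, 45.0]
force: [0.3, 0.1, 0.5]
grip_width: 0.0615
```

```bash
python3 - <<'E'
from h import *
obs();o=sensors.get_obs();p=o['tool_pos']
plan(.5786-p[0],-.0358-p[1],.101-p[2])
snap('wrist','w3');snap('scene','s3')
E
```

```text
{'time_s': 6.275, 'tool_pos': [0.577, -0.035, 0.1459], 'tool_rot': [-179.8371, 0.1546, 45.0228], 'force': [0.289, 0.1434, 0.5155], 'grip_width': 0.0615, 'qpos': [-33.1517, 14.8144, 39.5934, 100.3882, -10.0616, 68.6226, -35.7462]}
total units dx,dy,dz [0.018 0.056 1.497] rz 0.0
```

View pics/w3.png

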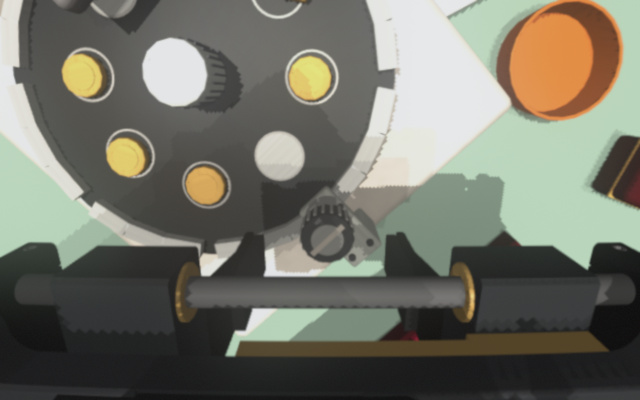

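Request:
carry_out(
  plan=[
    {"fingers": -0.4, "dx": 0.02, "dy": 0.06, "dz": 0.75, "rx": 0, "ry": 0, "rz": 0},
    {"fingers": -0.4, "dx": 0, "dy": 0, "dz": 0.75, "rx": 0, "ry": 0, "rz": 0},
    {"fingers": -0.4, "dx": 0, "dy": 0, "dz": 0, "rx": 0, "ry": 0, "rz": 0},
    {"fingers": 1, "dx": 0, "dy": 0, "dz": 0, "rx": 0, "ry": 0, "rz": 0},
    {"fingers": 1, "dx": 0, "dy": 0, "dz": 0, "rx": 0, "ry": 0, "rz": 0},
    {"fingers": 1, "dx": 0, "dy": 0, "dz": 0, "rx": 0, "ry": 0, "rz": 0},
    {"fingers": 1, "dx": 0, "dy": 0, "dz": 0, "rx": 0, "ry": 0, "rz": 0},
    {"fingers": 1, "dx": 0, "dy": 0, "dz": 0, "rx": 0, "ry": 0, "rz": 0},
  ],
  force=50,
)

```text
time_s: 7.38
tool_pos: [0.5785, -0.0355, 0.1029]
tool_rot: [-179.7, 0.0, 44.9]
force: [-5.2, 4.6, 7.4]
grip_width: 0.0285
```

```bash
python3 - <<'E'
from h import *
obs()
E
```

```text
{'time_s': 7.375, 'tool_pos': [0.5785, -0.0355, 0.1029], 'tool_rot': [-179.7109, 0.0107, 44.9354], 'force': [-5.1883, 4.5623, 7.381], 'grip_width': 0.0285, 'qpos': [-31.9979, 17.6681, 38.9046, 102.6945, -12.4234, 64.1547, -33.973]}
```

Request:
carry_out(
  plan=[
    {"fingers": 1, "dx": 0, "dy": 0, "dz": -0.15, "rx": 0, "ry": 0, "rz": 0},
    {"fingers": 1, "dx": 0, "dy": 0, "dz": -0.15, "rx": 0, "ry": 0, "rz": 0},
    {"fingers": 1, "dx": 0, "dy": 0, "dz": -0.15, "rx": 0, "ry": 0, "rz": 0},
    {"fingers": 1, "dx": 0, "dy": 0, "dz": -0.15, "rx": 0, "ry": 0, "rz": 0},
    {"fingers": 1, "dx": 0, "dy": 0, "dz": 0, "rx": 0, "ry": 0, "rz": 0},
    {"fingers": 1, "dx": 0, "dy": 0, "dz": 0, "rx": 0, "ry": 0, "rz": 0},
  ],
)

```text
time_s: 8.12
tool_pos: [0.5783, -0.0356, 0.1185]
tool_rot: [-179.8, 0.1, 44.9]
force: [-1.3, 5.6, -12.4]
grip_width: 0.0288
```

```bash
python3 - <<'E'
from h import *
obs();snap('wrist','w4');snap('scene','s4')
im=load('s4')[0];cv2.imwrite('pics/s4z.png',cv2.resize(im[120:270,260:420],None,fx=4,fy=4,interpolation=cv2.INTER_CUBIC))
E
```

```text
{'time_s': 8.125, 'tool_pos': [0.5783, -0.0356, 0.1185], 'tool_rot': [-179.7554, 0.0929, 44.9407], 'force': [-1.2547, 5.6336, -12.3906], 'grip_width': 0.0288, 'qpos': [-32.4206, 16.6502, 39.2118, 101.8428, -11.5463, 65.8038, -34.6327]}
```

View pics/w4.png

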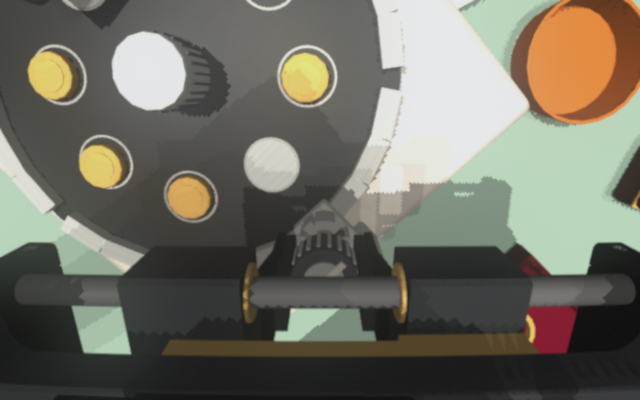

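View pics/s4z.png

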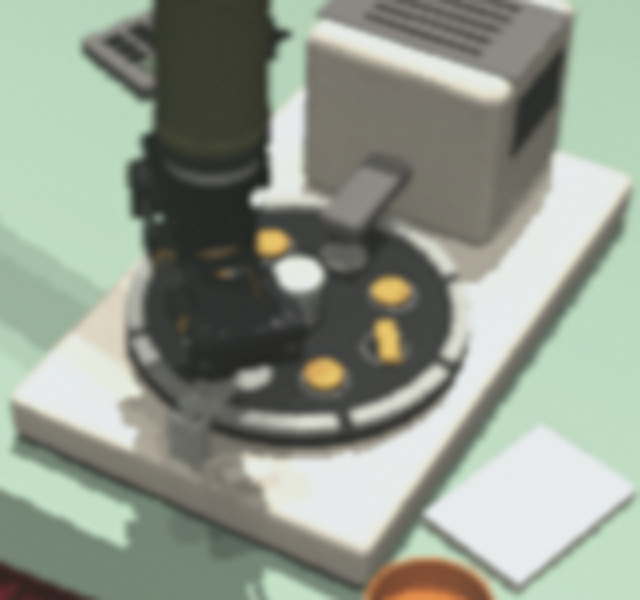

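Request:
carry_out(
  plan=[
    {"fingers": 1, "dx": 0, "dy": 0, "dz": -0.08, "rx": 0, "ry": 0, "rz": 0},
    {"fingers": 1, "dx": 0, "dy": 0, "dz": 0, "rx": 0, "ry": 0, "rz": -0.3},
    {"fingers": 1, "dx": 0, "dy": 0, "dz": 0, "rx": 0, "ry": 0, "rz": -0.5},
    {"fingers": 1, "dx": 0, "dy": 0, "dz": 0, "rx": 0, "ry": 0, "rz": -0.5},
    {"fingers": 1, "dx": 0, "dy": 0, "dz": 0, "rx": 0, "ry": 0, "rz": -0.5},
    {"fingers": 1, "dx": 0, "dy": 0, "dz": 0, "rx": 0, "ry": 0, "rz": -0.4},
    {"fingers": 1, "dx": 0, "dy": 0, "dz": 0, "rx": 0, "ry": 0, "rz": 0},
  ],
)

```text
time_s: 9.1
tool_pos: [0.5781, -0.0355, 0.1206]
tool_rot: [-179.7, -0.0, 67.0]
force: [-1.0, 5.7, -12.4]
grip_width: 0.0284
```

```bash
python3 - <<'E'
from h import *
obs();print(sensors.get_obs()['wrist_torque']);snap('wrist','w5')
im=load('w5')[0];cv2.imwrite('pics/w5z.png',cv2.resize(im[180:360,220:420],None,fx=3,fy=3,interpolation=cv2.INTER_CUBIC))
E
```

```text
{'time_s': 9.1, 'tool_pos': [0.5781, -0.0355, 0.1206], 'tool_rot': [-179.7022, -0.0008, 66.9786], 'force': [-1.0006, 5.6671, -12.3694], 'grip_width': 0.0284, 'qpos': [-29.7008, 15.9775, 35.8476, 101.634, -10.2702, 65.9331, -13.6668]}
[1.09287063 0.24849781 0.00735572]
```

View pics/w5z.png

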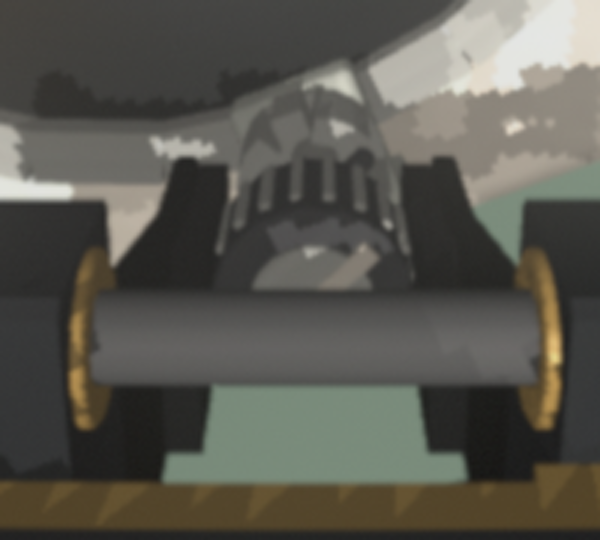

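Request:
carry_out(
  plan=[
    {"fingers": 1, "dx": 0, "dy": 0, "dz": 0, "rx": 0, "ry": 0, "rz": -0.5},
    {"fingers": 1, "dx": 0, "dy": 0, "dz": 0, "rx": 0, "ry": 0, "rz": -0.6},
    {"fingers": 1, "dx": 0, "dy": 0, "dz": 0, "rx": 0, "ry": 0, "rz": -0.6},
    {"fingers": 1, "dx": 0, "dy": 0, "dz": 0, "rx": 0, "ry": 0, "rz": -0.6},
    {"fingers": 1, "dx": 0, "dy": 0, "dz": 0, "rx": 0, "ry": 0, "rz": -0.6},
    {"fingers": 1, "dx": 0, "dy": 0, "dz": 0, "rx": 0, "ry": 0, "rz": -0.6},
    {"fingers": 1, "dx": 0, "dy": 0, "dz": 0, "rx": 0, "ry": 0, "rz": -0.6},
    {"fingers": 1, "dx": 0, "dy": 0, "dz": 0, "rx": 0, "ry": 0, "rz": -0.6},
    {"fingers": 1, "dx": 0, "dy": 0, "dz": 0, "rx": 0, "ry": 0, "rz": -0.6},
    {"fingers": 1, "dx": 0, "dy": 0, "dz": 0, "rx": 0, "ry": 0, "rz": -0.6},
    {"fingers": 1, "dx": 0, "dy": 0, "dz": 0, "rx": 0, "ry": 0, "rz": -0.6},
    {"fingers": 1, "dx": 0, "dy": 0, "dz": 0, "rx": 0, "ry": 0, "rz": -0.4},
  ],
)

```text
time_s: 10.65
tool_pos: [0.5774, -0.0357, 0.1202]
tool_rot: [-179.8, -0.4, 136.0]
force: [-0.5, 3.4, -12.2]
grip_width: 0.0288
```

```bash
python3 - <<'E'
from h import *
obs();print(sensors.get_obs()['wrist_torque']);snap('wrist','w6')
im=load('w6')[0];cv2.imwrite('pics/w6z.png',cv2.resize(im[180:360,220:420],None,fx=3,fy=3,interpolation=cv2.INTER_CUBIC))
E
```

```text
{'time_s': 10.65, 'tool_pos': [0.5774, -0.0357, 0.1202], 'tool_rot': [-179.837, -0.3546, 136.0007], 'force': [-0.4653, 3.3677, -12.2277], 'grip_width': 0.0288, 'qpos': [-21.6451, 14.8837, 26.237, 101.4023, -7.2691, 65.7414, 52.8692]}
[ 0.59868647  0.09768763 -0.40973548]
```

View pics/w6z.png

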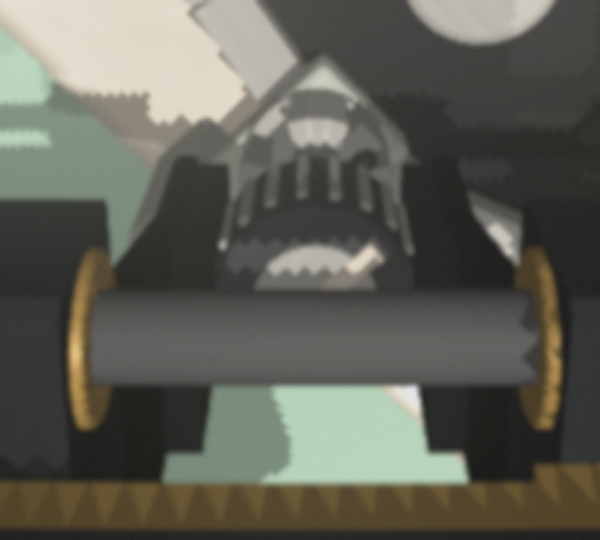

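Request:
carry_out(
  plan=[
    {"fingers": 1, "dx": 0, "dy": 0, "dz": 0.1, "rx": 0, "ry": 0, "rz": 0},
    {"fingers": 1, "dx": 0, "dy": 0, "dz": 0.1, "rx": 0, "ry": 0, "rz": 0},
    {"fingers": 1, "dx": 0, "dy": 0, "dz": 0.1, "rx": 0, "ry": 0, "rz": 0},
    {"fingers": 1, "dx": 0, "dy": 0, "dz": 0, "rx": 0, "ry": 0, "rz": 0},
    {"fingers": 1, "dx": 0, "dy": 0, "dz": 0, "rx": 0, "ry": 0, "rz": 0},
  ],
)

```text
time_s: 11.32
tool_pos: [0.5778, -0.036, 0.1126]
tool_rot: [-179.9, -0.3, 135.9]
force: [-3.6, 4.7, -5.5]
grip_width: 0.0288
```

Request:
carry_out(
  plan=[
    {"fingers": 1, "dx": 0, "dy": 0, "dz": 0.04, "rx": 0, "ry": 0, "rz": 0},
    {"fingers": -0.3, "dx": 0, "dy": 0, "dz": 0, "rx": 0, "ry": 0, "rz": 0},
    {"fingers": -0.3, "dx": 0, "dy": 0, "dz": 0, "rx": 0, "ry": 0, "rz": 0},
    {"fingers": -0.3, "dx": 0, "dy": 0, "dz": 0, "rx": 0, "ry": 0, "rz": 0},
    {"fingers": -0.3, "dx": 0, "dy": 0, "dz": -1, "rx": 0, "ry": 0, "rz": 0},
    {"fingers": -0.3, "dx": 0, "dy": 0, "dz": -1, "rx": 0, "ry": 0, "rz": 0},
    {"fingers": -0.3, "dx": 0, "dy": 0, "dz": -1, "rx": 0, "ry": 0, "rz": 0},
    {"fingers": -0.3, "dx": 0, "dy": 0, "dz": -1, "rx": 0, "ry": 0, "rz": 0},
    {"fingers": -0.3, "dx": 0, "dy": 0, "dz": 0, "rx": 0, "ry": 0, "rz": 0},
  ],
)

```text
time_s: 12.45
tool_pos: [0.582, -0.0385, 0.2358]
tool_rot: [179.7, 0.3, 135.8]
force: [0.3, 0.2, -0.5]
grip_width: 0.0569
```

```bash
python3 - <<'E'
from h import *
obs();snap('wrist','w7');snap('scene','s7')
im=load('w7')[0];cv2.imwrite('pics/w7z.png',im)
im=load('s7')[0];cv2.imwrite('pics/s7z.png',cv2.resize(im[120:270,260:420],None,fx=4,fy=4,interpolation=cv2.INTER_CUBIC))
E
```

```text
{'time_s': 12.45, 'tool_pos': [0.582, -0.0385, 0.2358], 'tool_rot': [179.7486, 0.2592, 135.8291], 'force': [0.2558, 0.1889, -0.463], 'grip_width': 0.0569, 'qpos': [-22.6155, 9.9384, 27.0635, 93.158, -4.6367, 77.6516, 50.8934]}
```

View pics/w7.png

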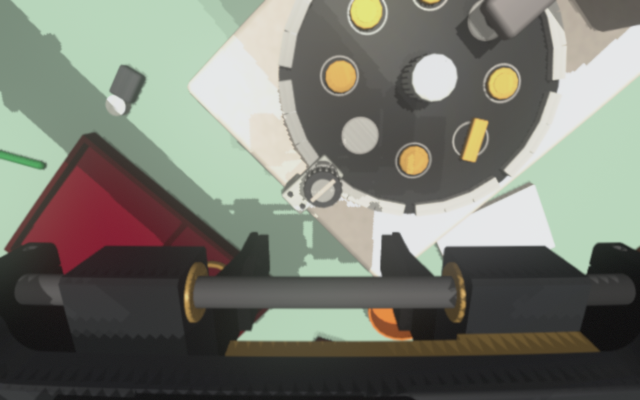

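View pics/s7z.png

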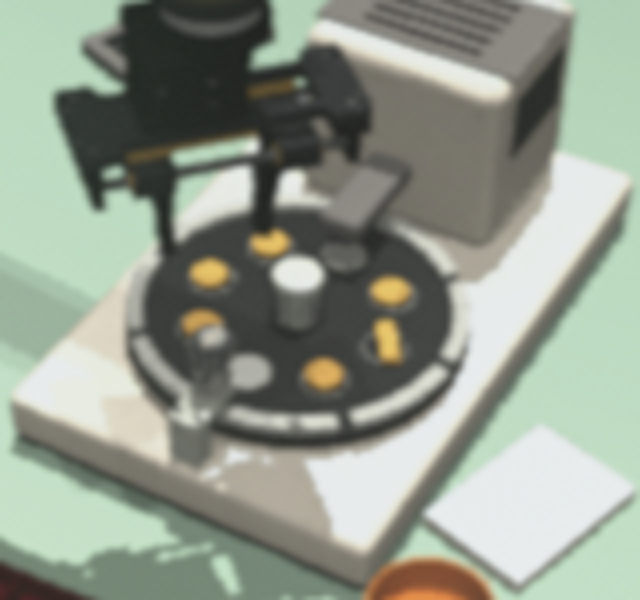

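Request:
carry_out(
  plan=[
    {"fingers": -0.26, "dx": 0, "dy": 0, "dz": 0, "rx": 0, "ry": 0, "rz": 0.9},
    {"fingers": -0.26, "dx": 0, "dy": 0, "dz": 0, "rx": 0, "ry": 0, "rz": 0.9},
    {"fingers": -0.26, "dx": 0, "dy": 0, "dz": 0, "rx": 0, "ry": 0, "rz": 0.9},
    {"fingers": -0.26, "dx": 0, "dy": 0, "dz": 0, "rx": 0, "ry": 0, "rz": 0.9},
    {"fingers": -0.26, "dx": 0, "dy": 0, "dz": 0, "rx": 0, "ry": 0, "rz": 0.9},
    {"fingers": -0.26, "dx": 0, "dy": 0, "dz": 0, "rx": 0, "ry": 0, "rz": 0.9},
    {"fingers": -0.26, "dx": 0, "dy": 0, "dz": 0, "rx": 0, "ry": 0, "rz": 0.9},
    {"fingers": -0.26, "dx": 0, "dy": 0, "dz": 0, "rx": 0, "ry": 0, "rz": 0.9},
    {"fingers": -0.26, "dx": 0, "dy": 0, "dz": 0, "rx": 0, "ry": 0, "rz": 0.9},
    {"fingers": -0.26, "dx": 0, "dy": 0, "dz": 0, "rx": 0, "ry": 0, "rz": 0},
  ],
)

```text
time_s: 13.8
tool_pos: [0.5794, -0.0378, 0.2314]
tool_rot: [-179.9, 0.1, 55.0]
force: [1.0, 0.0, 0.1]
grip_width: 0.0549
```

Request:
carry_out(
  plan=[
    {"fingers": -0.26, "dx": 0.85, "dy": -0.61, "dz": 0, "rx": 0, "ry": 0, "rz": 0},
    {"fingers": -0.26, "dx": 0.85, "dy": -0.61, "dz": 0, "rx": 0, "ry": 0, "rz": 0},
    {"fingers": -0.26, "dx": 0.85, "dy": -0.61, "dz": 0.7, "rx": 0, "ry": 0, "rz": 0},
    {"fingers": -0.26, "dx": 0.85, "dy": -0.61, "dz": 1, "rx": 0, "ry": 0, "rz": 0},
    {"fingers": -0.26, "dx": 0, "dy": 0, "dz": 1, "rx": 0, "ry": 0, "rz": 0},
    {"fingers": -0.26, "dx": 0, "dy": 0, "dz": 0.6, "rx": 0, "ry": 0, "rz": 0},
    {"fingers": -0.26, "dx": 0, "dy": 0, "dz": 0, "rx": 0, "ry": 0, "rz": 0},
  ],
)

```text
time_s: 14.68
tool_pos: [0.5779, 0.0869, 0.1323]
tool_rot: [-179.9, 0.2, 54.9]
force: [-0.2, -0.2, -0.7]
grip_width: 0.0551
```

```bash
python3 - <<'E'
from h import *
obs();o=sensors.get_obs();p=o['tool_pos']
plan(.581-p[0],.087-p[1],.074-p[2])
snap('wrist','w8');print(onz('w7',[(322,187)],.14))
E
```

```text
{'time_s': 14.675, 'tool_pos': [0.5779, 0.0869, 0.1323], 'tool_rot': [-179.905, 0.1511, 54.8764], 'force': [-0.1902, -0.1933, -0.706], 'grip_width': 0.0551, 'qpos': [-36.3437, 15.0699, 29.3525, 100.1277, -7.9063, 67.0357, -39.8403]}
total units dx,dy,dz [0.063 0.084 1.943] rz 0.0
[[ 0.57580013 -0.03415659  0.14      ]]
```

View pics/w8.png

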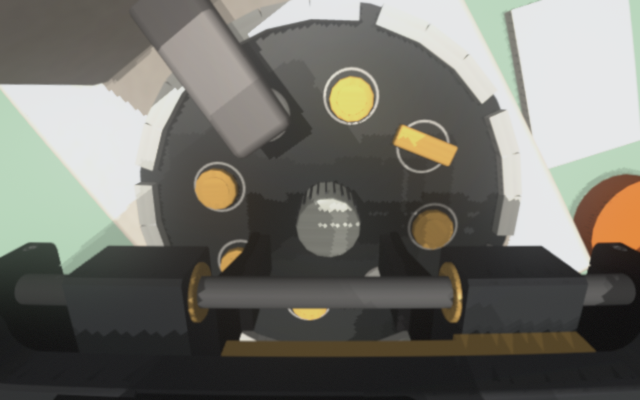

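Request:
carry_out(
  plan=[
    {"fingers": -0.26, "dx": 0.06, "dy": 0.08, "dz": 0.5, "rx": 0, "ry": 0, "rz": 0},
    {"fingers": -0.26, "dx": 0, "dy": 0, "dz": 0.7, "rx": 0, "ry": 0, "rz": 0},
    {"fingers": -0.26, "dx": 0, "dy": 0, "dz": 0.7, "rx": 0, "ry": 0, "rz": 0},
    {"fingers": -0.26, "dx": 0, "dy": 0, "dz": 0, "rx": 0, "ry": 0, "rz": 0},
    {"fingers": 1, "dx": 0, "dy": 0, "dz": 0, "rx": 0, "ry": 0, "rz": 0},
    {"fingers": 1, "dx": 0, "dy": 0, "dz": 0, "rx": 0, "ry": 0, "rz": 0},
    {"fingers": 1, "dx": 0, "dy": 0, "dz": 0, "rx": 0, "ry": 0, "rz": 0},
    {"fingers": 1, "dx": 0, "dy": 0, "dz": 0, "rx": 0, "ry": 0, "rz": 0},
  ],
  force=35,
)

```text
time_s: 15.72
tool_pos: [0.5816, 0.0889, 0.0777]
tool_rot: [-179.9, -0.1, 54.9]
force: [-4.6, 1.4, 6.1]
grip_width: 0.0375
```

```bash
python3 - <<'E'
from h import *
obs();print(sensors.get_obs()['wrist_torque'])
E
```

```text
{'time_s': 15.725, 'tool_pos': [0.5816, 0.0889, 0.0777], 'tool_rot': [-179.9238, -0.0617, 54.8959], 'force': [-4.6492, 1.431, 6.1345], 'grip_width': 0.0375, 'qpos': [-35.382, 18.7472, 28.6007, 102.6519, -10.2272, 61.1578, -38.2022]}
[ 0.33383367  1.11889785 -0.04914419]
```

Request:
carry_out(
  plan=[
    {"fingers": 1, "dx": 0, "dy": 0, "dz": 0, "rx": 0, "ry": 0, "rz": -0.3},
    {"fingers": 1, "dx": 0, "dy": 0, "dz": 0, "rx": 0, "ry": 0, "rz": -0.4},
    {"fingers": 1, "dx": 0, "dy": 0, "dz": 0, "rx": 0, "ry": 0, "rz": -0.5},
    {"fingers": 1, "dx": 0, "dy": 0, "dz": 0, "rx": 0, "ry": 0, "rz": -0.5},
    {"fingers": 1, "dx": 0, "dy": 0, "dz": 0, "rx": 0, "ry": 0, "rz": -0.5},
    {"fingers": 1, "dx": 0, "dy": 0, "dz": 0, "rx": 0, "ry": 0, "rz": -0.3},
    {"fingers": 1, "dx": 0, "dy": 0, "dz": 0, "rx": 0, "ry": 0, "rz": 0},
  ],
)

```text
time_s: 16.6
tool_pos: [0.5807, 0.0893, 0.0777]
tool_rot: [-179.9, -0.1, 80.0]
force: [-6.8, 2.4, 7.9]
grip_width: 0.0371
```

```bash
python3 - <<'E'
from h import *
obs();print(sensors.get_obs()['wrist_torque']);snap('top','t9')
im=load('t9')[0];cv2.imwrite('pics/t9z.png',cv2.resize(im[130:250,190:390],None,fx=4,fy=4,interpolation=cv2.INTER_CUBIC))
E
```

```text
{'time_s': 16.6, 'tool_pos': [0.5807, 0.0893, 0.0777], 'tool_rot': [-179.8558, -0.0881, 79.9551], 'force': [-6.7838, 2.3904, 7.9145], 'grip_width': 0.0371, 'qpos': [-32.0607, 18.2612, 24.5513, 102.5595, -8.6991, 61.1248, -14.414]}
[0.32348757 1.48811223 0.06477184]
```

View pics/t9z.png

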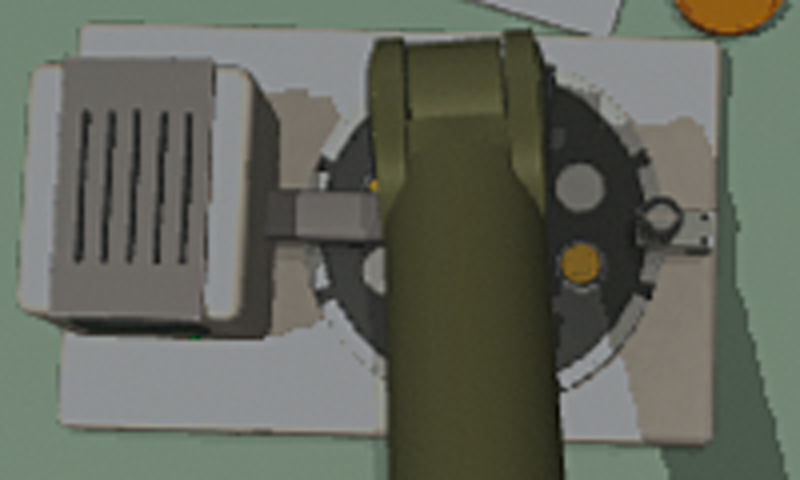

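Request:
carry_out(
  plan=[
    {"fingers": 1, "dx": 0, "dy": 0, "dz": 0, "rx": 0, "ry": 0, "rz": -0.4},
    {"fingers": 1, "dx": 0, "dy": 0, "dz": 0, "rx": 0, "ry": 0, "rz": -0.6},
    {"fingers": 1, "dx": 0, "dy": 0, "dz": 0, "rx": 0, "ry": 0, "rz": -0.6},
    {"fingers": 1, "dx": 0, "dy": 0, "dz": 0, "rx": 0, "ry": 0, "rz": -0.6},
    {"fingers": 1, "dx": 0, "dy": 0, "dz": 0, "rx": 0, "ry": 0, "rz": -0.6},
    {"fingers": 1, "dx": 0, "dy": 0, "dz": 0, "rx": 0, "ry": 0, "rz": -0.6},
    {"fingers": 1, "dx": 0, "dy": 0, "dz": 0, "rx": 0, "ry": 0, "rz": -0.6},
    {"fingers": 1, "dx": 0, "dy": 0, "dz": 0, "rx": 0, "ry": 0, "rz": -0.6},
    {"fingers": 1, "dx": 0, "dy": 0, "dz": 0, "rx": 0, "ry": 0, "rz": -0.6},
    {"fingers": 1, "dx": 0, "dy": 0, "dz": 0, "rx": 0, "ry": 0, "rz": -0.6},
    {"fingers": 1, "dx": 0, "dy": 0, "dz": 0, "rx": 0, "ry": 0, "rz": -0.5},
    {"fingers": 1, "dx": 0, "dy": 0, "dz": 0, "rx": 0, "ry": 0, "rz": -0.2},
  ],
)

```text
time_s: 18.15
tool_pos: [0.5786, 0.0884, 0.0777]
tool_rot: [-179.8, -0.3, 145.0]
force: [-11.9, 0.2, 13.2]
grip_width: 0.0372
```

Request:
carry_out(
  plan=[
    {"fingers": 1, "dx": 0, "dy": 0, "dz": 0, "rx": 0, "ry": 0, "rz": 0},
    {"fingers": 1, "dx": 0, "dy": 0, "dz": 0, "rx": 0, "ry": 0, "rz": 0},
  ],
)

```text
time_s: 18.4
tool_pos: [0.5786, 0.0884, 0.0777]
tool_rot: [-179.8, -0.3, 144.9]
force: [-11.7, 0.9, 13.1]
grip_width: 0.0369
```

```bash
python3 - <<'E'
from h import *
obs();print(sensors.get_obs()['wrist_torque']);snap('top','t10');snap('wrist','w10')
im=load('t10')[0];cv2.imwrite('pics/t10z.png',cv2.resize(im[130:250,190:390],None,fx=4,fy=4,interpolation=cv2.INTER_CUBIC))
E
```

```text
{'time_s': 18.4, 'tool_pos': [0.5786, 0.0884, 0.0777], 'tool_rot': [-179.8014, -0.3395, 144.9107], 'force': [-11.7044, 0.8923, 13.127], 'grip_width': 0.0369, 'qpos': [-23.8111, 17.4851, 14.7662, 102.3285, -5.125, 61.2093, 47.715]}
[0.12554675 2.62351104 0.03731834]
```

View pics/t10z.png

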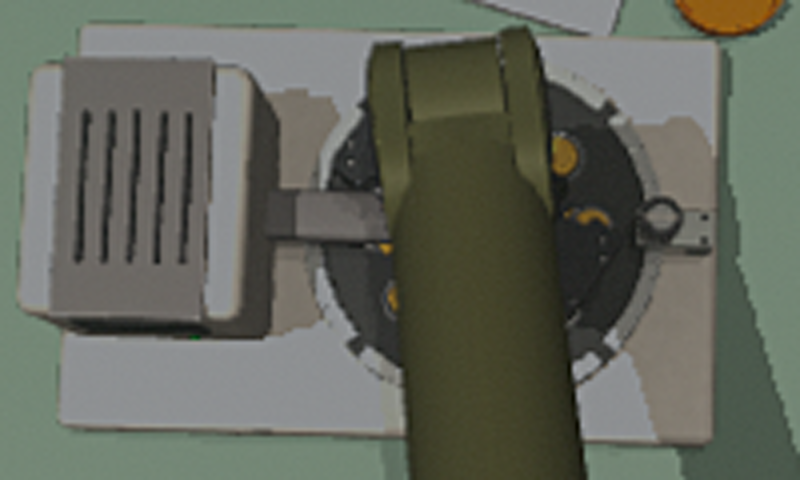

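View pics/w10.png

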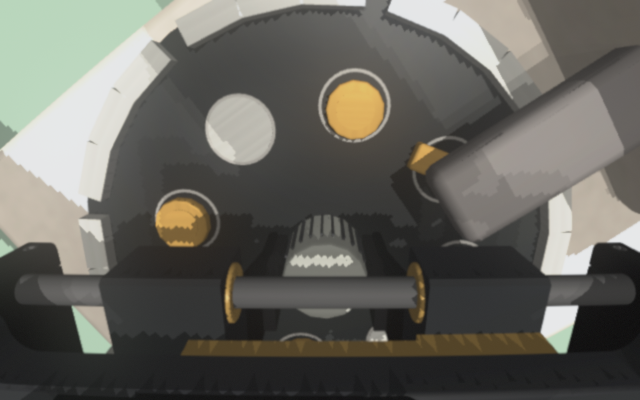

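```bash
python3 - <<'E'
import cv2,numpy as np
a=cv2.imread('pics/top0.png');b=cv2.imread('pics/t10.png')
o=[]
for (x,y) in [(342,157),(341,218),(279,216)]:
    o.append(np.hstack([cv2.resize(i[y-12:y+12,x-12:x+12],None,fx=12,fy=12,interpolation=cv2.INTER_CUBIC) for i in (a,b)]))
cv2.imwrite('pics/cmp.png',cv2.resize(np.vstack(o),None,fx=.65,fy=.65))
E
```

```text
(no output)
```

View pics/cmp.png

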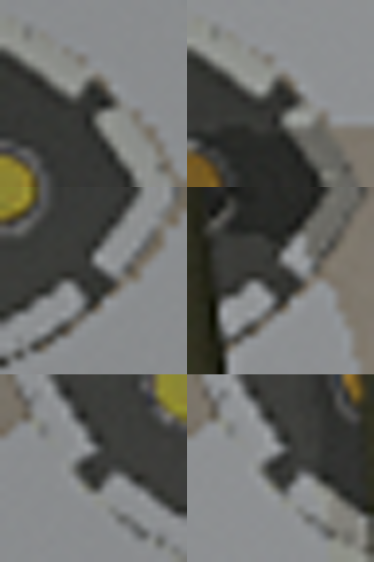

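Request:
carry_out(
  plan=[
    {"fingers": -0.26, "dx": 0, "dy": 0, "dz": 0, "rx": 0, "ry": 0, "rz": 0},
    {"fingers": -0.26, "dx": 0, "dy": 0, "dz": 0, "rx": 0, "ry": 0, "rz": 0},
    {"fingers": -0.26, "dx": 0, "dy": 0, "dz": 0, "rx": 0, "ry": 0, "rz": 0},
    {"fingers": -0.26, "dx": 0, "dy": 0, "dz": -0.8, "rx": 0, "ry": 0, "rz": 0},
    {"fingers": -0.26, "dx": 0, "dy": 0, "dz": -1, "rx": 0, "ry": 0, "rz": 0},
    {"fingers": -0.26, "dx": 0, "dy": 0, "dz": -1, "rx": 0, "ry": 0, "rz": 0.9},
    {"fingers": -0.26, "dx": 0, "dy": 0, "dz": -1, "rx": 0, "ry": 0, "rz": 0.9},
    {"fingers": -0.26, "dx": 0, "dy": 0, "dz": -1, "rx": 0, "ry": 0, "rz": 0.9},
    {"fingers": -0.26, "dx": 0, "dy": 0, "dz": -1, "rx": 0, "ry": 0, "rz": 0.9},
    {"fingers": -0.26, "dx": 0, "dy": 0, "dz": -1, "rx": 0, "ry": 0, "rz": 0.9},
    {"fingers": -0.26, "dx": 0, "dy": 0, "dz": -1, "rx": 0, "ry": 0, "rz": 1},
  ],
)

```text
time_s: 19.88
tool_pos: [0.5821, 0.0878, 0.3117]
tool_rot: [180.0, 0.0, 89.5]
force: [0.4, 0.3, -0.8]
grip_width: 0.0546
```

Request:
carry_out(
  plan=[
    {"fingers": -0.26, "dx": -0.95, "dy": 0, "dz": 0, "rx": 0, "ry": 0, "rz": 0},
    {"fingers": -0.26, "dx": -0.95, "dy": 0, "dz": 0, "rx": 0, "ry": 0, "rz": 0},
    {"fingers": -0.26, "dx": -0.95, "dy": 0, "dz": 0, "rx": 0, "ry": 0, "rz": 0},
    {"fingers": -0.26, "dx": 0, "dy": 0, "dz": 0, "rx": 0, "ry": 0, "rz": 0},
    {"fingers": -0.26, "dx": 0, "dy": 0, "dz": 0, "rx": 0, "ry": 0, "rz": 0},
  ],
)

```text
time_s: 20.5
tool_pos: [0.5818, 0.0034, 0.3106]
tool_rot: [180.0, -0.0, 89.9]
force: [0.1, 0.6, -0.2]
grip_width: 0.0549
```

```bash
python3 - <<'E'
from h import *
obs();snap('wrist','w11');snap('top','t11')
im,_,_,_=load('w11');cv2.imwrite('pics/w11z.png',cv2.resize(im[0:240,200:460],None,fx=2.5,fy=2.5,interpolation=cv2.INTER_CUBIC))
E
```

```text
{'time_s': 20.5, 'tool_pos': [0.5818, 0.0034, 0.3106], 'tool_rot': [179.9953, -0.0463, 89.91], 'force': [0.1304, 0.5609, -0.2137], 'grip_width': 0.0549, 'qpos': [-24.3562, 8.5457, 24.4099, 85.9504, -3.5746, 86.2603, -0.043]}
```

View pics/w11z.png

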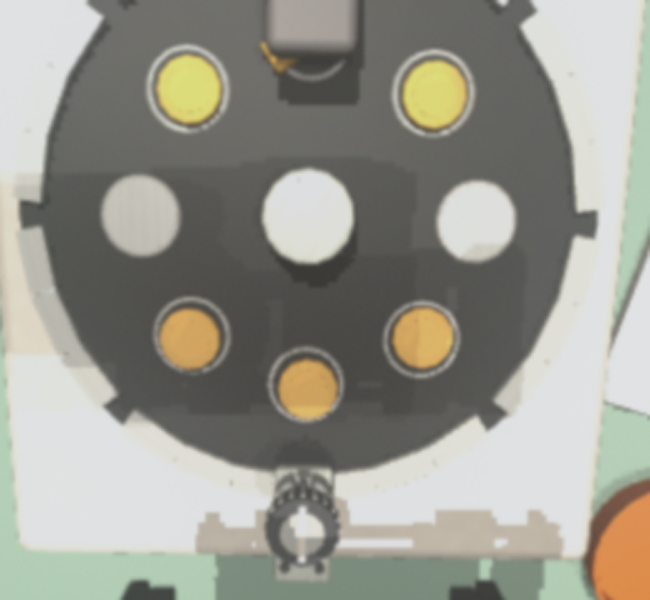

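```bash
cat > notch.py <<'E'
from h import *
def notches(fn,c=(.5812,.0869),z=.073):
    im=cv2.cvtColor(load(fn)[0],cv2.COLOR_BGR2GRAY).astype(np.float32)
    th=np.radians(np.arange(0,360,.1));acc=0
    for r in (.121,.123,.125):
        P=np.c_[c[0]+r*np.cos(th),c[1]+r*np.sin(th),np.full(th.size,z)]
        p=proj(fn,P).astype(np.float32)
        acc=acc+cv2.remap(im,p[:,:1],p[:,1:],cv2.INTER_LINEAR)[:,0]/3
    dark=acc<110
    out=[];i=0
    lab=cv2.connectedComponentsWithStats(dark.astype(np.uint8)[None],connectivity=4)
    for s,cen in zip(lab[2][1:],lab[3][1:]):
        if 30<s[4]<100: out.append((round(cen[0]*.1,1),round(s[4]*.1,1)))
    return out
if __name__=='__main__':
    import sys
    for f in sys.argv[1:]: print(f,notches(f))
E
python3 notch.py w1 w11
```

```text
w1 [(np.float64(178.7), np.float64(4.9)), (np.float64(223.6), np.float64(4.6)), (np.float64(270.2), np.float64(8.3)), (np.float64(313.8), np.float64(4.5)), (np.float64(358.4), np.float64(3.2))]
w11 [(np.float64(178.8), np.float64(4.6)), (np.float64(223.7), np.float64(4.5)), (np.float64(268.4), np.float64(4.6)), (np.float64(313.9), np.float64(4.3))]
```

Request:
carry_out(
  plan=[
    {"fingers": -0.4, "dx": 0, "dy": 0, "dz": 0, "rx": 0, "ry": 0, "rz": -0.9},
    {"fingers": -0.4, "dx": 0, "dy": 0, "dz": 0, "rx": 0, "ry": 0, "rz": -0.9},
    {"fingers": -0.4, "dx": 0, "dy": 0, "dz": 0, "rx": 0, "ry": 0, "rz": -0.9},
    {"fingers": -0.4, "dx": 0, "dy": 0, "dz": 0, "rx": 0, "ry": 0, "rz": -0.9},
    {"fingers": -0.4, "dx": 0, "dy": 0, "dz": 0, "rx": 0, "ry": 0, "rz": -0.9},
    {"fingers": -0.4, "dx": -0.42, "dy": -0.5, "dz": 0.9, "rx": 0, "ry": 0, "rz": 0},
    {"fingers": -0.4, "dx": -0.43, "dy": -0.5, "dz": 0.9, "rx": 0, "ry": 0, "rz": 0},
    {"fingers": -0.4, "dx": 0, "dy": 0, "dz": 1, "rx": 0, "ry": 0, "rz": 0},
    {"fingers": -0.4, "dx": 0, "dy": 0, "dz": 1, "rx": 0, "ry": 0, "rz": 0},
    {"fingers": -0.4, "dx": 0, "dy": 0, "dz": 1, "rx": 0, "ry": 0, "rz": 0},
    {"fingers": -0.4, "dx": 0, "dy": 0, "dz": 0, "rx": 0, "ry": 0, "rz": 0},
    {"fingers": -0.4, "dx": 0, "dy": 0, "dz": 0, "rx": 0, "ry": 0, "rz": 0},
  ],
)

```text
time_s: 22.1
tool_pos: [0.5793, -0.0362, 0.1679]
tool_rot: [179.9, 0.1, 134.9]
force: [0.9, -0.6, -0.0]
grip_width: 0.0608
```

```bash
python3 - <<'E'
from h import *
obs();o=sensors.get_obs();p=o['tool_pos']
plan(.5786-p[0],-.0358-p[1],.111-p[2])
E
```

```text
{'time_s': 22.1, 'tool_pos': [0.5793, -0.0362, 0.1679], 'tool_rot': [179.9292, 0.0622, 134.9276], 'force': [0.8717, -0.5692, -0.0144], 'grip_width': 0.0608, 'qpos': [-18.5623, 12.0329, 22.3255, 98.4038, -4.8339, 70.4125, 49.8637]}
total units dx,dy,dz [ 0.025 -0.007  1.898] rz 0.0
```

Request:
carry_out(
  plan=[
    {"fingers": -0.4, "dx": 0.03, "dy": 0, "dz": 0.95, "rx": 0, "ry": 0, "rz": 0},
    {"fingers": -0.4, "dx": 0, "dy": 0, "dz": 0.95, "rx": 0, "ry": 0, "rz": 0},
    {"fingers": -0.4, "dx": 0, "dy": 0, "dz": 0, "rx": 0, "ry": 0, "rz": 0},
    {"fingers": 1, "dx": 0, "dy": 0, "dz": 0, "rx": 0, "ry": 0, "rz": 0},
    {"fingers": 1, "dx": 0, "dy": 0, "dz": 0, "rx": 0, "ry": 0, "rz": 0},
    {"fingers": 1, "dx": 0, "dy": 0, "dz": 0, "rx": 0, "ry": 0, "rz": 0},
    {"fingers": 1, "dx": 0, "dy": 0, "dz": 0, "rx": 0, "ry": 0, "rz": 0},
    {"fingers": 1, "dx": 0, "dy": 0, "dz": 0, "rx": 0, "ry": 0, "rz": 0},
  ],
  force=50,
)

```text
time_s: 23.1
tool_pos: [0.5781, -0.0362, 0.1102]
tool_rot: [180.0, 0.0, 134.9]
force: [-0.3, 0.2, 1.8]
grip_width: 0.0284
```

Request:
carry_out(
  plan=[
    {"fingers": 1, "dx": 0, "dy": 0, "dz": -0.1, "rx": 0, "ry": 0, "rz": 0},
    {"fingers": 1, "dx": 0, "dy": 0, "dz": -0.1, "rx": 0, "ry": 0, "rz": 0},
    {"fingers": 1, "dx": 0, "dy": 0, "dz": -0.1, "rx": 0, "ry": 0, "rz": 0},
    {"fingers": 1, "dx": 0, "dy": 0, "dz": 0, "rx": 0, "ry": 0, "rz": 0},
    {"fingers": 1, "dx": 0, "dy": 0, "dz": 0, "rx": 0, "ry": 0, "rz": 0},
  ],
)

```text
time_s: 23.72
tool_pos: [0.5778, -0.0361, 0.1176]
tool_rot: [-180.0, 0.0, 134.9]
force: [6.1, -0.2, -12.0]
grip_width: 0.0286
```

Request:
carry_out(
  plan=[
    {"fingers": 1, "dx": 0, "dy": 0, "dz": 0, "rx": 0, "ry": 0, "rz": 0.4},
    {"fingers": 1, "dx": 0, "dy": 0, "dz": 0, "rx": 0, "ry": 0, "rz": 0.6},
    {"fingers": 1, "dx": 0, "dy": 0, "dz": 0, "rx": 0, "ry": 0, "rz": 0.6},
    {"fingers": 1, "dx": 0, "dy": 0, "dz": 0, "rx": 0, "ry": 0, "rz": 0.6},
    {"fingers": 1, "dx": 0, "dy": 0, "dz": 0, "rx": 0, "ry": 0, "rz": 0.6},
    {"fingers": 1, "dx": 0, "dy": 0, "dz": 0, "rx": 0, "ry": 0, "rz": 0.6},
    {"fingers": 1, "dx": 0, "dy": 0, "dz": 0, "rx": 0, "ry": 0, "rz": 0.6},
    {"fingers": 1, "dx": 0, "dy": 0, "dz": 0, "rx": 0, "ry": 0, "rz": 0.6},
    {"fingers": 1, "dx": 0, "dy": 0, "dz": 0, "rx": 0, "ry": 0, "rz": 0.6},
    {"fingers": 1, "dx": 0, "dy": 0, "dz": 0, "rx": 0, "ry": 0, "rz": 0.6},
  ],
)

```text
time_s: 24.98
tool_pos: [0.5775, -0.0362, 0.1176]
tool_rot: [-180.0, 0.0, 76.7]
force: [3.0, -0.6, -11.6]
grip_width: 0.0288
```

```bash
python3 - <<'E'
from h import *
obs();print(sensors.get_obs()['wrist_torque'])
E
```

```text
{'time_s': 24.975, 'tool_pos': [0.5775, -0.0362, 0.1176], 'tool_rot': [-179.9617, 0.0444, 76.6809], 'force': [2.9576, -0.6266, -11.5624], 'grip_width': 0.0288, 'qpos': [-24.5627, 15.1089, 29.5779, 101.9366, -8.112, 65.1154, -5.7231]}
[-2.49549076e-01 -1.05694120e+00 -5.79731996e-04]
```

Request:
carry_out(
  plan=[
    {"fingers": 1, "dx": 0, "dy": 0, "dz": 0, "rx": 0, "ry": 0, "rz": 0.5},
    {"fingers": 1, "dx": 0, "dy": 0, "dz": 0, "rx": 0, "ry": 0, "rz": 0.6},
    {"fingers": 1, "dx": 0, "dy": 0, "dz": 0, "rx": 0, "ry": 0, "rz": 0.6},
    {"fingers": 1, "dx": 0, "dy": 0, "dz": 0, "rx": 0, "ry": 0, "rz": 0.6},
    {"fingers": 1, "dx": 0, "dy": 0, "dz": 0, "rx": 0, "ry": 0, "rz": 0.5},
    {"fingers": 1, "dx": 0, "dy": 0, "dz": 0, "rx": 0, "ry": 0, "rz": 0.45},
    {"fingers": 1, "dx": 0, "dy": 0, "dz": 0, "rx": 0, "ry": 0, "rz": 0},
  ],
)

```text
time_s: 25.85
tool_pos: [0.5772, -0.0361, 0.1177]
tool_rot: [-180.0, 0.1, 44.5]
force: [3.8, -0.5, -11.5]
grip_width: 0.0288
```

```bash
python3 - <<'E'
from h import *
obs();print(sensors.get_obs()['wrist_torque'])
E
```

```text
{'time_s': 25.85, 'tool_pos': [0.5772, -0.0361, 0.1177], 'tool_rot': [-179.976, 0.0873, 44.4621], 'force': [3.783, -0.543, -11.4884], 'grip_width': 0.0288, 'qpos': [-28.3487, 15.636, 34.0874, 102.0586, -9.5177, 65.2702, -36.7713]}
[-0.26955052 -0.81342387  0.17216695]
```

Request:
carry_out(
  plan=[
    {"fingers": 1, "dx": 0, "dy": 0, "dz": 0, "rx": 0, "ry": 0, "rz": 0.1},
    {"fingers": 1, "dx": 0, "dy": 0, "dz": 0.15, "rx": 0, "ry": 0, "rz": 0},
    {"fingers": 1, "dx": 0, "dy": 0, "dz": 0.15, "rx": 0, "ry": 0, "rz": 0},
    {"fingers": 1, "dx": 0, "dy": 0, "dz": 0.15, "rx": 0, "ry": 0, "rz": 0},
    {"fingers": 1, "dx": 0, "dy": 0, "dz": 0.1, "rx": 0, "ry": 0, "rz": 0},
    {"fingers": 1, "dx": 0, "dy": 0, "dz": 0, "rx": 0, "ry": 0, "rz": 0},
  ],
)

```text
time_s: 26.6
tool_pos: [0.5775, -0.0361, 0.1022]
tool_rot: [-180.0, 0.0, 43.4]
force: [1.1, -0.6, -7.8]
grip_width: 0.0285
```

```bash
python3 - <<'E'
from h import *
obs();print(sensors.get_obs()['wrist_torque'])
E
```

```text
{'time_s': 26.6, 'tool_pos': [0.5775, -0.0361, 0.1022], 'tool_rot': [-179.9623, 0.0245, 43.3819], 'force': [1.1241, -0.5689, -7.7587], 'grip_width': 0.0285, 'qpos': [-28.1328, 16.6319, 33.9953, 102.9168, -10.3007, 63.5907, -37.2527]}
[-0.22325279  0.04983674  0.72280255]
```

Request:
carry_out(
  plan=[
    {"fingers": 1, "dx": 0, "dy": 0, "dz": 0.06, "rx": 0, "ry": 0, "rz": -0.1},
    {"fingers": -0.4, "dx": 0, "dy": 0, "dz": 0, "rx": 0, "ry": 0, "rz": 0},
    {"fingers": -0.4, "dx": 0, "dy": 0, "dz": 0, "rx": 0, "ry": 0, "rz": 0},
    {"fingers": -0.4, "dx": 0, "dy": 0, "dz": 0, "rx": 0, "ry": 0, "rz": 0},
    {"fingers": -0.4, "dx": 0, "dy": 0, "dz": -1, "rx": 0, "ry": 0, "rz": 0},
    {"fingers": -0.4, "dx": 0, "dy": 0, "dz": -1, "rx": 0, "ry": 0, "rz": 0},
    {"fingers": -0.4, "dx": 0, "dy": 0, "dz": -1, "rx": 0, "ry": 0, "rz": -0.9},
    {"fingers": -0.4, "dx": 0, "dy": 0, "dz": -1, "rx": 0, "ry": 0, "rz": -0.9},
    {"fingers": -0.4, "dx": 0, "dy": 0, "dz": -1, "rx": 0, "ry": 0, "rz": -0.9},
    {"fingers": -0.4, "dx": 0, "dy": 0, "dz": -1, "rx": 0, "ry": 0, "rz": -0.9},
    {"fingers": -0.4, "dx": 0, "dy": 0, "dz": 0, "rx": 0, "ry": 0, "rz": -0.9},
    {"fingers": -0.4, "dx": 0, "dy": 0, "dz": 0, "rx": 0, "ry": 0, "rz": 0},
  ],
)

```text
time_s: 28.1
tool_pos: [0.578, -0.0362, 0.2811]
tool_rot: [179.9, -0.0, 89.3]
force: [0.5, -0.2, 1.3]
grip_width: 0.0611
```

Request:
carry_out(
  plan=[
    {"fingers": -0.4, "dx": 0, "dy": 0, "dz": 0, "rx": 0, "ry": 0, "rz": 0},
  ],
)

```text
time_s: 28.22
tool_pos: [0.5776, -0.0362, 0.2801]
tool_rot: [-180.0, -0.0, 89.2]
force: [-0.4, 0.1, 0.6]
grip_width: 0.0612
```

```bash
python3 - <<'E'
from h import *
obs();snap('wrist','w12');snap('scene','s12')
im,_,_,_=load('w12');cv2.imwrite('pics/w12z.png',cv2.resize(im[0:240,200:460],None,fx=2.5,fy=2.5,interpolation=cv2.INTER_CUBIC))
im=load('s12')[0];a=cv2.resize(im[140:230,280:390],None,fx=3.6,fy=3.6,interpolation=cv2.INTER_CUBIC)
im=load('scene0')[0];b=cv2.resize(im[140:230,280:390],None,fx=3.6,fy=3.6,interpolation=cv2.INTER_CUBIC)
cv2.imwrite('pics/s12z.png',np.hstack([a,b]))
E
python3 notch.py w12
```

```text
{'time_s': 28.225, 'tool_pos': [0.5776, -0.0362, 0.2801], 'tool_rot': [-179.9719, -0.0048, 89.2104], 'force': [-0.3653, 0.0581, 0.6255], 'grip_width': 0.0612, 'qpos': [-26.1669, 8.8279, 30.7425, 89.5611, -4.5375, 82.8864, 4.0522]}
w12 [(np.float64(178.8), np.float64(4.2)), (np.float64(223.7), np.float64(4.7)), (np.float64(313.8), np.float64(4.6)), (np.float64(358.4), np.float64(3.2))]
```

View pics/w12z.png

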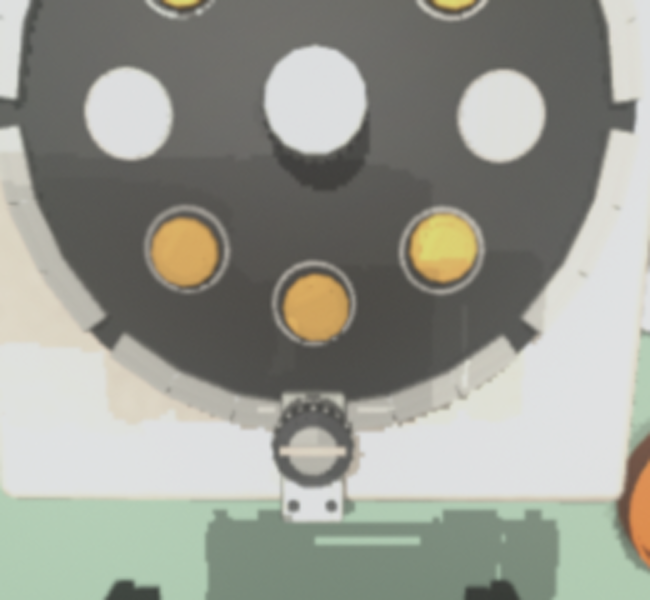

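View pics/s12z.png

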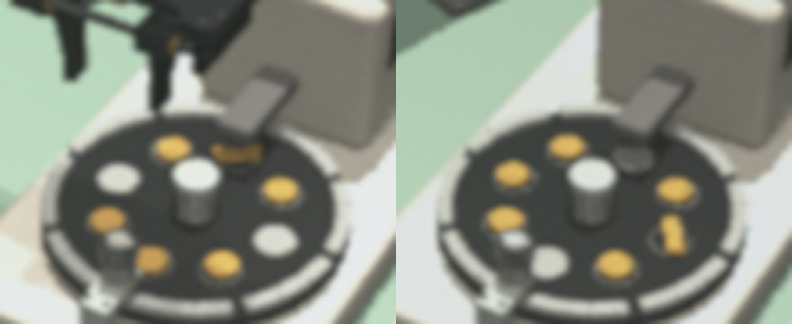

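```bash
cat > pieces.py <<'E'
from h import *
import sys
def gold(fn,z=.072,box=None,show=True):
    im=load(fn)[0];h=cv2.cvtColor(im,cv2.COLOR_BGR2HSV)
    m=cv2.inRange(h,(12,90,70),(35,255,255));m=cv2.morphologyEx(m,cv2.MORPH_OPEN,np.ones((3,3)))
    if box: k=np.zeros_like(m);k[box[1]:box[3],box[0]:box[2]]=255;m&=k
    r=[]
    for c in cv2.findContours(m,cv2.RETR_EXTERNAL,cv2.CHAIN_APPROX_NONE)[0]:
        if cv2.contourArea(c)<60: continue
        (cx,cy),rad=cv2.minEnclosingCircle(c);M=cv2.moments(c)
        p=(M['m10']/M['m00'],M['m01']/M['m00']);P=onz(fn,[p],z)[0]
        r.append((p,rad,P));print(fn,np.round(p,1),'area',cv2.contourArea(c),'r',round(rad,1),P.round(4))
    return r
if __name__=='__main__':
    gold(sys.argv[1],float(sys.argv[2]))
E
python3 pieces.py w11 .071; python3 pieces.py w12 .071
python3 - <<'E'
from h import *
im=load('w12')[0]
E
```

```text
w11 [421.7 345.8] area 5557.5 r 184.0 [ 0.7169 -0.2555  0.071 ]
w11 [333.1 323.5] area 259.5 r 21.1 [ 0.5936 -0.2177  0.071 ]
w11 [193.6 299.1] area 456.5 r 28.1 [ 0.4085 -0.1805  0.071 ]
w11 [452.9 291.8] area 611.5 r 30.3 [ 0.7509 -0.17    0.071 ]
w11 [614.4 238.7] area 83.5 r 8.6 [ 0.9552 -0.0963  0.071 ]
w11 [622.2 211.1] area 241.0 r 9.6 [ 0.9565 -0.0586  0.071 ]
w11 [463.1 220. ] area 1951.0 r 29.3 [ 0.7526 -0.0693  0.071 ]
w11 [630.2 177.4] area 259.0 r 10.1 [ 0.9564 -0.0152  0.071 ]
w11 [322.6 154.8] area 418.5 r 12.1 [0.5801 0.0115 0.071 ]
w11 [634.1 142. ] area 125.5 r 9.2 [0.9507 0.0282 0.071 ]
w11 [368.5 134.8] area 442.0 r 12.4 [0.6325 0.0345 0.071 ]
w11 [275.6 134.9] area 441.0 r 12.5 [0.5267 0.0345 0.071 ]
w11 [373.3  37.5] area 533.5 r 14.0 [0.6344 0.1378 0.071 ]
w11 [275.2  35.4] area 529.0 r 13.9 [0.5301 0.14   0.071 ]
w12 [433.2 345.6] area 5595.5 r 184.0 [ 0.7143 -0.2713  0.071 ]
w12 [339.9 317.5] area 208.0 r 20.6 [ 0.5944 -0.2263  0.071 ]
w12 [181.6 297.5] area 489.0 r 28.2 [ 0.4007 -0.1963  0.071 ]
w12 [465.4 292.2] area 664.5 r 30.1 [ 0.7474 -0.1934  0.071 ]
w12 [479.2 197.7] area 2367.5 r 33.3 [ 0.7502 -0.0732  0.071 ]
w12 [325.9 122.3] area 531.0 r 13.6 [0.5801 0.0112 0.071 ]
w12 [273.6 100.3] area 555.0 r 14.1 [0.5267 0.0343 0.071 ]
w12 [376.7  98.9] area 551.5 r 13.9 [0.6325 0.0343 0.071 ]
```

Request:
carry_out(
  plan=[
    {"fingers": 0.1, "dx": 0.8, "dy": 0.03, "dz": 0, "rx": 0, "ry": 0, "rz": 0},
    {"fingers": 0.1, "dx": 0.77, "dy": 0.03, "dz": 0.5, "rx": 0, "ry": 0, "rz": 0},
    {"fingers": 0.1, "dx": 0, "dy": 0, "dz": 1, "rx": 0, "ry": 0, "rz": 0},
    {"fingers": 0.1, "dx": 0, "dy": 0, "dz": 1, "rx": 0, "ry": 0, "rz": 0},
    {"fingers": 0.1, "dx": 0, "dy": 0, "dz": 1, "rx": 0, "ry": 0, "rz": 0},
    {"fingers": 0.1, "dx": 0, "dy": 0, "dz": 1, "rx": 0, "ry": 0, "rz": 0},
    {"fingers": 0.1, "dx": 0, "dy": 0, "dz": 1, "rx": 0, "ry": 0, "rz": 0},
    {"fingers": 0.1, "dx": 0, "dy": 0, "dz": 0.2, "rx": 0, "ry": 0, "rz": 0},
    {"fingers": 0.1, "dx": 0, "dy": 0, "dz": 0, "rx": 0, "ry": 0, "rz": 0},
    {"fingers": 0.1, "dx": 0, "dy": 0, "dz": 0, "rx": 0, "ry": 0, "rz": 0},
  ],
)

```text
time_s: 29.58
tool_pos: [0.5811, 0.011, 0.1109]
tool_rot: [179.9, -0.0, 89.4]
force: [-0.1, 0.2, 0.6]
grip_width: 0.0393
```

```bash
python3 - <<'E'
from h import *
obs();o=sensors.get_obs();p=o['tool_pos']
plan(.580-p[0],.0112-p[1],.0665-p[2])
snap('wrist','w13')
E
```

```text
{'time_s': 29.575, 'tool_pos': [0.5811, 0.011, 0.1109], 'tool_rot': [179.8657, -0.0249, 89.3559], 'force': [-0.1085, 0.2172, 0.6177], 'grip_width': 0.0393, 'qpos': [-27.7603, 15.5352, 27.9854, 102.0593, -8.0462, 64.2352, 2.2056]}
total units dx,dy,dz [ 0.008 -0.038  1.48 ] rz 0.0
```

View pics/w13.png

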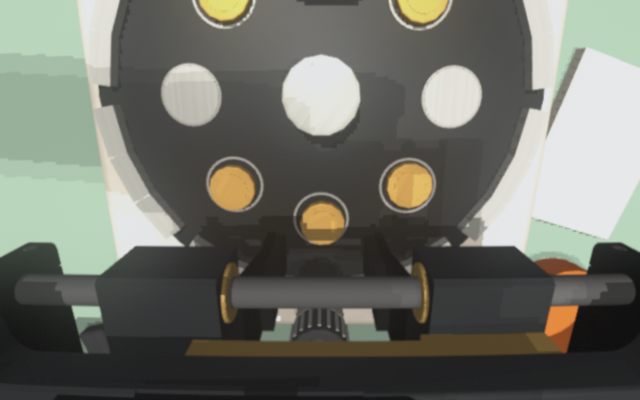

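Request:
carry_out(
  plan=[
    {"fingers": 0.1, "dx": 0, "dy": -0.03, "dz": 0.7, "rx": 0, "ry": 0, "rz": 0},
    {"fingers": 0.1, "dx": 0, "dy": 0, "dz": 0.5, "rx": 0, "ry": 0, "rz": 0},
    {"fingers": 0.1, "dx": 0, "dy": 0, "dz": 0.25, "rx": 0, "ry": 0, "rz": 0},
    {"fingers": 0.1, "dx": 0, "dy": 0, "dz": 0, "rx": 0, "ry": 0, "rz": 0},
    {"fingers": 0.1, "dx": 0, "dy": 0, "dz": 0, "rx": 0, "ry": 0, "rz": 0},
  ],
  force=20,
)

```text
time_s: 30.25
tool_pos: [0.5795, 0.0109, 0.0662]
tool_rot: [180.0, -0.0, 89.4]
force: [-0.4, -0.9, 0.2]
grip_width: 0.0391
```

Request:
carry_out(
  plan=[
    {"fingers": 1, "dx": 0, "dy": 0, "dz": 0, "rx": 0, "ry": 0, "rz": 0},
    {"fingers": 1, "dx": 0, "dy": 0, "dz": 0, "rx": 0, "ry": 0, "rz": 0},
    {"fingers": 1, "dx": 0, "dy": 0, "dz": 0, "rx": 0, "ry": 0, "rz": 0},
    {"fingers": 1, "dx": 0, "dy": 0, "dz": 0, "rx": 0, "ry": 0, "rz": 0},
  ],
  force=25,
)

```text
time_s: 30.75
tool_pos: [0.5793, 0.011, 0.0661]
tool_rot: [180.0, -0.0, 89.4]
force: [0.7, -0.6, 0.1]
grip_width: 0.027
```

Request:
carry_out(
  plan=[
    {"fingers": 1, "dx": 0, "dy": 0, "dz": -0.5, "rx": 0, "ry": 0, "rz": 0},
    {"fingers": 1, "dx": 0, "dy": 0, "dz": -1, "rx": 0, "ry": 0, "rz": 0},
    {"fingers": 1, "dx": 0, "dy": 0, "dz": -1, "rx": 0, "ry": 0, "rz": 0},
    {"fingers": 1, "dx": 0, "dy": 0, "dz": -1, "rx": 0, "ry": 0, "rz": 0},
    {"fingers": 1, "dx": 0, "dy": 0, "dz": -1, "rx": 0, "ry": 0, "rz": 0},
    {"fingers": 1, "dx": -0.9, "dy": -0.4, "dz": -0.5, "rx": 0, "ry": 0, "rz": 0},
    {"fingers": 1, "dx": -0.9, "dy": -0.4, "dz": 0, "rx": 0, "ry": 0, "rz": 0},
    {"fingers": 1, "dx": -0.9, "dy": -0.4, "dz": 0, "rx": 0, "ry": 0, "rz": 0},
    {"fingers": 1, "dx": -0.9, "dy": -0.4, "dz": 0, "rx": 0, "ry": 0, "rz": 0},
    {"fingers": 1, "dx": -0.9, "dy": -0.4, "dz": 0, "rx": 0, "ry": 0, "rz": 0},
    {"fingers": 1, "dx": -0.9, "dy": -0.4, "dz": 0, "rx": 0, "ry": 0, "rz": 0},
    {"fingers": 1, "dx": -0.9, "dy": -0.4, "dz": 0, "rx": 0, "ry": 0, "rz": 0},
  ],
)

```text
time_s: 32.25
tool_pos: [0.4913, -0.1793, 0.2161]
tool_rot: [-180.0, -0.0, 89.3]
force: [0.1, -0.8, -0.5]
grip_width: 0.0267
```

Request:
carry_out(
  plan=[
    {"fingers": 1, "dx": -0.9, "dy": -0.4, "dz": 0, "rx": 0, "ry": 0, "rz": 0},
    {"fingers": 1, "dx": -0.9, "dy": -0.4, "dz": 0, "rx": 0, "ry": 0, "rz": 0},
    {"fingers": 1, "dx": -0.9, "dy": -0.4, "dz": 0, "rx": 0, "ry": 0, "rz": 0},
    {"fingers": 1, "dx": 0, "dy": 0, "dz": 0, "rx": 0, "ry": 0, "rz": 1},
    {"fingers": 1, "dx": 0, "dy": 0, "dz": 0, "rx": 0, "ry": 0, "rz": 1},
    {"fingers": 1, "dx": 0, "dy": 0, "dz": 0, "rx": 0, "ry": 0, "rz": 1},
    {"fingers": 1, "dx": 0, "dy": 0, "dz": 0, "rx": 0, "ry": 0, "rz": 1},
    {"fingers": 1, "dx": 0, "dy": 0, "dz": 0, "rx": 0, "ry": 0, "rz": 1},
    {"fingers": 1, "dx": 0, "dy": 0, "dz": 0, "rx": 0, "ry": 0, "rz": 1},
    {"fingers": 1, "dx": 0, "dy": 0, "dz": 0, "rx": 0, "ry": 0, "rz": 1},
    {"fingers": 1, "dx": 0, "dy": 0, "dz": 0, "rx": 0, "ry": 0, "rz": 1},
    {"fingers": 1, "dx": 0, "dy": 0, "dz": 0, "rx": 0, "ry": 0, "rz": 0.9},
  ],
)

```text
time_s: 33.75
tool_pos: [0.4547, -0.2588, 0.216]
tool_rot: [-180.0, 0.0, -0.0]
force: [0.0, 0.3, -0.8]
grip_width: 0.027
```

Request:
carry_out(
  plan=[
    {"fingers": 1, "dx": 0, "dy": 0, "dz": 0, "rx": 0, "ry": 0, "rz": 0},
    {"fingers": 1, "dx": 0, "dy": 0, "dz": 0, "rx": 0, "ry": 0, "rz": 0},
  ],
)

```text
time_s: 34.0
tool_pos: [0.4556, -0.2582, 0.216]
tool_rot: [-180.0, 0.0, 0.5]
force: [-0.2, 0.4, 0.0]
grip_width: 0.0266
```

```bash
python3 - <<'E'
from h import *
obs();snap('wrist','w14')
E
```

```text
{'time_s': 34.0, 'tool_pos': [0.4556, -0.2582, 0.216], 'tool_rot': [-179.9781, 0.003, 0.4705], 'force': [-0.1636, 0.4313, 0.0363], 'grip_width': 0.0266, 'qpos': [-16.0023, 2.9194, 44.4857, 102.8753, -2.1351, 75.0642, -60.5323]}
```

View pics/w14.png

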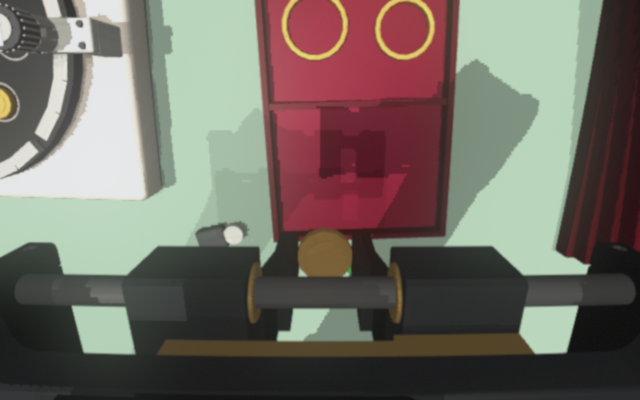

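```bash
python3 - <<'E'
from h import *
for n,p in [('nearleft out',(274,237)),('nearright out',(446,236)),('midL',(268,104)),('midR',(449,102))]:
    print(n,onz('w14',[p],.022)[0].round(4), onz('top0',[{'nearleft out':(409,259),'nearright out':(474,257),'midL':(408,211),'midR':(471,209)}[n]],.022)[0].round(4))
E
```

```text
nearleft out [ 0.3804 -0.2032  0.022 ] [ 0.3758 -0.1988  0.022 ]
nearright out [ 0.3829 -0.3929  0.022 ] [ 0.3829 -0.3875  0.022 ]
midL [ 0.5222 -0.2018  0.022 ] [ 0.5159 -0.1978  0.022 ]
midR [ 0.5261 -0.3809  0.022 ] [ 0.523  -0.3828  0.022 ]
```

Request:
carry_out(
  plan=[
    {"fingers": 1, "dx": 0.6, "dy": 0.13, "dz": 0, "rx": 0, "ry": 0, "rz": 0},
    {"fingers": 1, "dx": 0.6, "dy": 0.13, "dz": 1, "rx": 0, "ry": 0, "rz": 0},
    {"fingers": 1, "dx": 0, "dy": 0, "dz": 1, "rx": 0, "ry": 0, "rz": 0},
    {"fingers": 1, "dx": 0, "dy": 0, "dz": 1, "rx": 0, "ry": 0, "rz": 0},
    {"fingers": 1, "dx": 0, "dy": 0, "dz": 1, "rx": 0, "ry": 0, "rz": 0},
    {"fingers": 1, "dx": 0, "dy": 0, "dz": 1, "rx": 0, "ry": 0, "rz": 0},
    {"fingers": 1, "dx": 0, "dy": 0, "dz": 1, "rx": 0, "ry": 0, "rz": 0},
    {"fingers": 1, "dx": 0, "dy": 0, "dz": 0.5, "rx": 0, "ry": 0, "rz": 0},
    {"fingers": 1, "dx": 0, "dy": 0, "dz": 0, "rx": 0, "ry": 0, "rz": 0},
    {"fingers": 1, "dx": 0, "dy": 0, "dz": 0, "rx": 0, "ry": 0, "rz": 0},
  ],
)

```text
time_s: 35.3
tool_pos: [0.4932, -0.2658, 0.0221]
tool_rot: [180.0, -0.1, 0.4]
force: [-0.4, -1.2, -0.3]
grip_width: 0.0267
```

Request:
carry_out(
  plan=[
    {"fingers": 1, "dx": 0, "dy": 0, "dz": 0.3, "rx": 0, "ry": 0, "rz": 0},
    {"fingers": 1, "dx": 0, "dy": 0, "dz": 0.18, "rx": 0, "ry": 0, "rz": 0},
    {"fingers": 1, "dx": 0, "dy": 0, "dz": 0, "rx": 0, "ry": 0, "rz": 0},
    {"fingers": 1, "dx": 0, "dy": 0, "dz": 0, "rx": 0, "ry": 0, "rz": 0},
  ],
)

```text
time_s: 35.8
tool_pos: [0.4925, -0.2652, 0.0068]
tool_rot: [-180.0, -0.0, 0.4]
force: [0.4, 1.5, 1.9]
grip_width: 0.0263
```

Request:
carry_out(
  plan=[
    {"fingers": 0.15, "dx": 0, "dy": 0, "dz": 0, "rx": 0, "ry": 0, "rz": 0},
    {"fingers": 0.15, "dx": 0, "dy": 0, "dz": 0, "rx": 0, "ry": 0, "rz": 0},
    {"fingers": 0.15, "dx": 0, "dy": 0, "dz": -0.4, "rx": 0, "ry": 0, "rz": 0},
    {"fingers": 0.1, "dx": 0, "dy": 0, "dz": -1, "rx": 0, "ry": 0, "rz": 0},
    {"fingers": 0.1, "dx": 0, "dy": 0, "dz": -1, "rx": 0, "ry": 0, "rz": 0},
    {"fingers": 0.1, "dx": -1, "dy": 0, "dz": -1, "rx": 0, "ry": 0, "rz": 0},
    {"fingers": 0.1, "dx": -1, "dy": 0, "dz": -1, "rx": 0, "ry": 0, "rz": 0},
    {"fingers": 0.1, "dx": 0, "dy": 0, "dz": -1, "rx": 0, "ry": 0, "rz": 0},
    {"fingers": 0.1, "dx": 0, "dy": 0, "dz": -1, "rx": 0, "ry": 0, "rz": 0},
    {"fingers": 0.1, "dx": 0, "dy": 0, "dz": -1, "rx": 0, "ry": 0, "rz": 0},
    {"fingers": 0.1, "dx": 0, "dy": 0, "dz": 0, "rx": 0, "ry": 0, "rz": 0},
  ],
)

```text
time_s: 37.17
tool_pos: [0.4335, -0.2668, 0.2313]
tool_rot: [179.9, -0.3, 0.3]
force: [0.7, 0.0, 0.6]
grip_width: 0.0393
```

```bash
python3 - <<'E'
from h import *
obs();snap('wrist','w15')
E
python3 pieces.py w15 .012
```

```text
{'time_s': 37.175, 'tool_pos': [0.4335, -0.2668, 0.2313], 'tool_rot': [179.9441, -0.3117, 0.3394], 'force': [0.7114, 0.0186, 0.5909], 'grip_width': 0.0393, 'qpos': [-17.2444, -0.7637, 46.0984, 103.7256, 0.4597, 76.505, -60.9141]}
w15 [387.7 346.4] area 5609.5 r 186.0 [ 0.1945 -0.3513  0.012 ]
w15 [226.2 297.8] area 399.0 r 28.6 [ 0.2663 -0.1452  0.012 ]
w15 [422.  293.1] area 503.5 r 29.8 [ 0.2744 -0.3892  0.012 ]
w15 [322.9 111.8] area 501.0 r 13.2 [ 0.4928 -0.2649  0.012 ]
w15 [ 6.2 80.1] area 339.0 r 15.2 [0.5281 0.0777 0.012 ]
w15 [392.1  22.5] area 512.0 r 29.8 [ 0.5814 -0.334   0.012 ]
w15 [304.8  23.2] area 506.0 r 32.4 [ 0.5799 -0.2464  0.012 ]
```

View pics/w15.png

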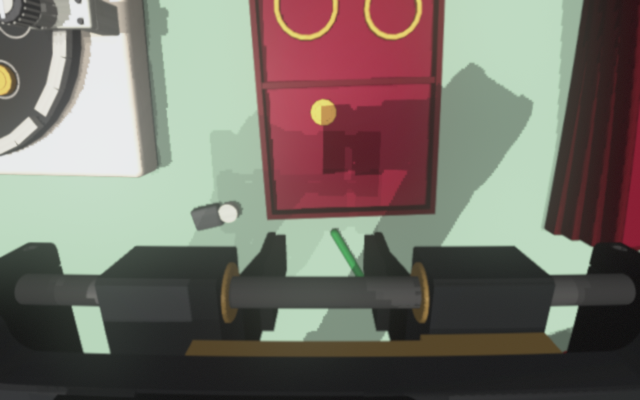

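Request:
carry_out(
  plan=[
    {"fingers": 0.1, "dx": 0.6, "dy": -0.91, "dz": 0, "rx": 0, "ry": 0, "rz": 0},
    {"fingers": 0.1, "dx": 0.6, "dy": -0.91, "dz": 0, "rx": 0, "ry": 0, "rz": 0},
    {"fingers": 0.1, "dx": 0.6, "dy": -0.91, "dz": 0, "rx": 0, "ry": 0, "rz": 0},
    {"fingers": 0.1, "dx": 0.6, "dy": -0.91, "dz": 0, "rx": 0, "ry": 0, "rz": 0},
    {"fingers": 0.1, "dx": 0.6, "dy": -0.91, "dz": 0, "rx": 0, "ry": 0, "rz": 0},
    {"fingers": 0.1, "dx": 0.6, "dy": -0.91, "dz": 0, "rx": 0, "ry": 0, "rz": 0},
    {"fingers": 0.1, "dx": 0.6, "dy": -0.91, "dz": 0, "rx": 0, "ry": 0, "rz": 0},
    {"fingers": 0.1, "dx": 0.6, "dy": -0.91, "dz": 0, "rx": 0, "ry": 0, "rz": 0},
    {"fingers": 0.1, "dx": 0.6, "dy": -0.91, "dz": 0, "rx": 0, "ry": 0, "rz": 0},
    {"fingers": 0.1, "dx": 0.6, "dy": -0.91, "dz": 0, "rx": 0, "ry": 0, "rz": 0},
    {"fingers": 0.1, "dx": 0.6, "dy": -0.91, "dz": 0, "rx": 0, "ry": 0, "rz": 0},
    {"fingers": 0.1, "dx": 0, "dy": 0, "dz": 1, "rx": 0, "ry": 0, "rz": 0},
  ],
)

```text
time_s: 38.72
tool_pos: [0.6308, 0.0401, 0.199]
tool_rot: [-179.9, -0.2, 0.7]
force: [-0.9, 0.3, -1.0]
grip_width: 0.039
```

Request:
carry_out(
  plan=[
    {"fingers": 0.1, "dx": 0, "dy": 0, "dz": 1, "rx": 0, "ry": 0, "rz": 0},
    {"fingers": 0.1, "dx": 0, "dy": 0, "dz": 1, "rx": 0, "ry": 0, "rz": 0},
    {"fingers": 0.1, "dx": 0, "dy": 0, "dz": 1, "rx": 0, "ry": 0, "rz": 0},
    {"fingers": 0.1, "dx": 0, "dy": 0, "dz": 0, "rx": 0, "ry": 0, "rz": 0},
    {"fingers": 0.1, "dx": 0, "dy": 0, "dz": 0, "rx": 0, "ry": 0, "rz": 0},
  ],
)

```text
time_s: 39.35
tool_pos: [0.629, 0.0359, 0.1094]
tool_rot: [180.0, -0.1, 0.4]
force: [0.3, -0.9, -0.4]
grip_width: 0.039
```

```bash
python3 - <<'E'
from h import *
obs();o=sensors.get_obs();p=o['tool_pos']
plan(.6325-p[0],.0344-p[1],.0665-p[2])
snap('wrist','w16');snap('scene','s16')
E
```

```text
{'time_s': 39.35, 'tool_pos': [0.629, 0.0359, 0.1094], 'tool_rot': [179.9932, -0.0571, 0.364], 'force': [0.2523, -0.9148, -0.3728], 'grip_width': 0.039, 'qpos': [-30.7759, 22.1919, 31.3382, 95.0476, -12.3906, 66.1878, -85.9396]}
total units dx,dy,dz [0.116 0.052 1.429] rz 0.0
```

View pics/w16.png

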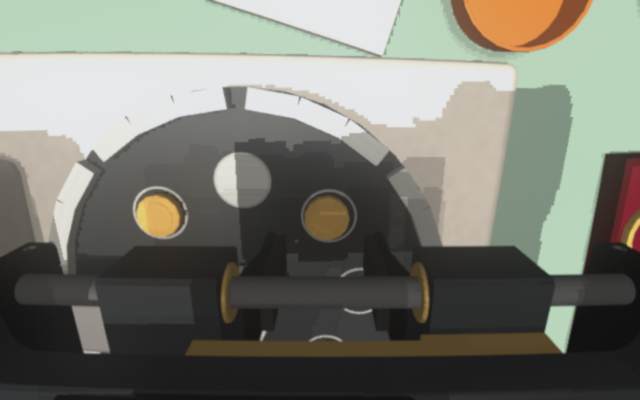

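```bash
python3 -c "
from pieces import *
gold('w16',.071,(100,180,380,245))"
```

```text
w16 [326.5 217.4] area 1517.0 r 22.7 [0.6342 0.0347 0.071 ]
w16 [159.4 214.4] area 1534.5 r 24.0 [0.6354 0.1371 0.071 ]
```

Request:
carry_out(
  plan=[
    {"fingers": 0.1, "dx": 0.12, "dy": 0.05, "dz": 0.7, "rx": 0, "ry": 0, "rz": 0},
    {"fingers": 0.1, "dx": 0, "dy": 0, "dz": 0.5, "rx": 0, "ry": 0, "rz": 0},
    {"fingers": 0.1, "dx": 0, "dy": 0, "dz": 0.2, "rx": 0, "ry": 0, "rz": 0},
    {"fingers": 0.1, "dx": 0, "dy": 0, "dz": 0, "rx": 0, "ry": 0, "rz": 0},
    {"fingers": 0.1, "dx": 0, "dy": 0, "dz": 0, "rx": 0, "ry": 0, "rz": 0},
  ],
)

```text
time_s: 40.08
tool_pos: [0.632, 0.0344, 0.0663]
tool_rot: [180.0, 0.0, 0.4]
force: [0.3, -0.5, -0.1]
grip_width: 0.0392
```

Close and lift.

Request:
carry_out(
  plan=[
    {"fingers": 1, "dx": 0, "dy": 0, "dz": 0, "rx": 0, "ry": 0, "rz": 0},
    {"fingers": 1, "dx": 0, "dy": 0, "dz": 0, "rx": 0, "ry": 0, "rz": 0},
    {"fingers": 1, "dx": 0, "dy": 0, "dz": 0, "rx": 0, "ry": 0, "rz": 0},
    {"fingers": 1, "dx": 0, "dy": 0, "dz": -0.5, "rx": 0, "ry": 0, "rz": 0},
    {"fingers": 1, "dx": 0, "dy": 0, "dz": -1, "rx": 0, "ry": 0, "rz": 0},
    {"fingers": 1, "dx": 0, "dy": 0, "dz": -1, "rx": 0, "ry": 0, "rz": 0},
    {"fingers": 1, "dx": 0, "dy": 0, "dz": -1, "rx": 0, "ry": 0, "rz": 0},
    {"fingers": 1, "dx": 0, "dy": 0, "dz": -1, "rx": 0, "ry": 0, "rz": 0},
    {"fingers": 1, "dx": 0, "dy": 0, "dz": 0, "rx": 0, "ry": 0, "rz": 0},
  ],
)

```text
time_s: 41.2
tool_pos: [0.6338, 0.0342, 0.2053]
tool_rot: [-179.9, -0.4, 0.4]
force: [0.5, 0.2, -0.9]
grip_width: 0.0264
```

```bash
python3 - <<'E'
from h import *
obs();o=sensors.get_obs();p=o['tool_pos']
plan(.492-p[0],-.326-p[1],.022-p[2])
snap('wrist','w17')
E
```

```text
{'time_s': 41.2, 'tool_pos': [0.6338, 0.0342, 0.2053], 'tool_rot': [-179.9385, -0.3576, 0.358], 'force': [0.4616, 0.1691, -0.8753], 'grip_width': 0.0264, 'qpos': [-31.5168, 18.2964, 32.6285, 88.3368, -10.113, 75.9525, -87.4475]}
total units dx,dy,dz [-4.802 11.975  6.11 ] rz 0.0
```

View pics/w17.png

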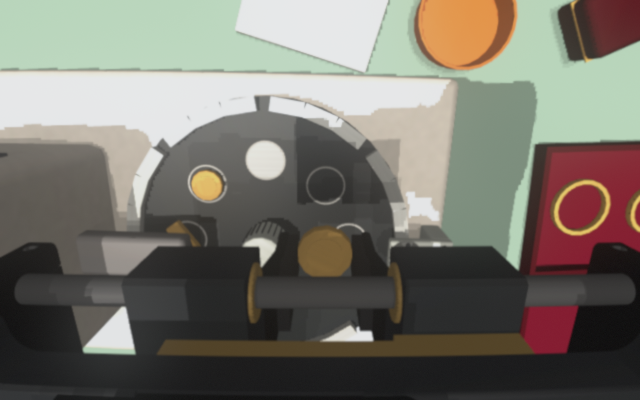

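Request:
carry_out(
  plan=[
    {"fingers": 1, "dx": -0.37, "dy": 0.92, "dz": 0, "rx": 0, "ry": 0, "rz": 0},
    {"fingers": 1, "dx": -0.37, "dy": 0.92, "dz": 0, "rx": 0, "ry": 0, "rz": 0},
    {"fingers": 1, "dx": -0.37, "dy": 0.92, "dz": 0, "rx": 0, "ry": 0, "rz": 0},
    {"fingers": 1, "dx": -0.37, "dy": 0.92, "dz": 0, "rx": 0, "ry": 0, "rz": 0},
    {"fingers": 1, "dx": -0.37, "dy": 0.92, "dz": 0, "rx": 0, "ry": 0, "rz": 0},
    {"fingers": 1, "dx": -0.37, "dy": 0.92, "dz": 0, "rx": 0, "ry": 0, "rz": 0},
    {"fingers": 1, "dx": -0.37, "dy": 0.92, "dz": 0, "rx": 0, "ry": 0, "rz": 0},
    {"fingers": 1, "dx": -0.37, "dy": 0.92, "dz": 0, "rx": 0, "ry": 0, "rz": 0},
    {"fingers": 1, "dx": -0.37, "dy": 0.92, "dz": 0, "rx": 0, "ry": 0, "rz": 0},
    {"fingers": 1, "dx": -0.37, "dy": 0.92, "dz": 0, "rx": 0, "ry": 0, "rz": 0},
    {"fingers": 1, "dx": -0.37, "dy": 0.92, "dz": 0, "rx": 0, "ry": 0, "rz": 0},
    {"fingers": 1, "dx": -0.37, "dy": 0.92, "dz": 0, "rx": 0, "ry": 0, "rz": 0},
  ],
)

```text
time_s: 42.75
tool_pos: [0.4997, -0.298, 0.2001]
tool_rot: [-179.9, 0.1, 0.4]
force: [-0.4, 0.4, -1.3]
grip_width: 0.0263
```

Request:
carry_out(
  plan=[
    {"fingers": 1, "dx": -0.37, "dy": 0.92, "dz": 0, "rx": 0, "ry": 0, "rz": 0},
    {"fingers": 1, "dx": 0, "dy": 0, "dz": 1, "rx": 0, "ry": 0, "rz": 0},
    {"fingers": 1, "dx": 0, "dy": 0, "dz": 1, "rx": 0, "ry": 0, "rz": 0},
    {"fingers": 1, "dx": 0, "dy": 0, "dz": 1, "rx": 0, "ry": 0, "rz": 0},
    {"fingers": 1, "dx": 0, "dy": 0, "dz": 0, "rx": 0, "ry": 0, "rz": 0},
    {"fingers": 1, "dx": 0, "dy": 0, "dz": 0, "rx": 0, "ry": 0, "rz": 0},
  ],
)

```text
time_s: 43.5
tool_pos: [0.4901, -0.3256, 0.112]
tool_rot: [180.0, -0.0, 0.4]
force: [0.4, -0.9, -0.3]
grip_width: 0.0267
```

```bash
python3 - <<'E'
from h import *
obs();o=sensors.get_obs();p=o['tool_pos']
plan(.492-p[0],-.326-p[1],.008-p[2])
E
```

```text
{'time_s': 43.5, 'tool_pos': [0.4901, -0.3256, 0.112], 'tool_rot': [179.9812, -0.0083, 0.3613], 'force': [0.4174, -0.9483, -0.2878], 'grip_width': 0.0267, 'qpos': [-5.1137, 18.8884, 43.1688, 101.2768, -14.0914, 65.363, -47.1927]}
total units dx,dy,dz [0.064 0.015 3.468] rz 0.0
```

Request:
carry_out(
  plan=[
    {"fingers": 1, "dx": 0.06, "dy": 0, "dz": 1, "rx": 0, "ry": 0, "rz": 0},
    {"fingers": 1, "dx": 0, "dy": 0, "dz": 1, "rx": 0, "ry": 0, "rz": 0},
    {"fingers": 1, "dx": 0, "dy": 0, "dz": 0.9, "rx": 0, "ry": 0, "rz": 0},
    {"fingers": 1, "dx": 0, "dy": 0, "dz": 0.3, "rx": 0, "ry": 0, "rz": 0},
    {"fingers": 1, "dx": 0, "dy": 0, "dz": 0.25, "rx": 0, "ry": 0, "rz": 0},
    {"fingers": 1, "dx": 0, "dy": 0, "dz": 0, "rx": 0, "ry": 0, "rz": 0},
    {"fingers": 1, "dx": 0, "dy": 0, "dz": 0, "rx": 0, "ry": 0, "rz": 0},
  ],
)

```text
time_s: 44.38
tool_pos: [0.4925, -0.3257, 0.009]
tool_rot: [180.0, -0.1, 0.4]
force: [0.0, -0.2, -0.5]
grip_width: 0.0262
```

Request:
carry_out(
  plan=[
    {"fingers": 0.15, "dx": 0, "dy": 0, "dz": 0, "rx": 0, "ry": 0, "rz": 0},
    {"fingers": 0.15, "dx": 0, "dy": 0, "dz": 0, "rx": 0, "ry": 0, "rz": 0},
    {"fingers": 0.15, "dx": 0, "dy": 0, "dz": -0.4, "rx": 0, "ry": 0, "rz": 0},
    {"fingers": 0.1, "dx": 0, "dy": 0, "dz": -1, "rx": 0, "ry": 0, "rz": 0},
    {"fingers": 0.1, "dx": 0, "dy": 0, "dz": -1, "rx": 0, "ry": 0, "rz": 0},
    {"fingers": 0.1, "dx": 0, "dy": 0, "dz": -1, "rx": 0, "ry": 0, "rz": 0},
    {"fingers": 0.1, "dx": 0, "dy": 0, "dz": -1, "rx": 0, "ry": 0, "rz": 0},
    {"fingers": 0.1, "dx": 0, "dy": 0, "dz": -1, "rx": 0, "ry": 0, "rz": 0},
    {"fingers": 0.1, "dx": 0, "dy": 0, "dz": -1, "rx": 0, "ry": 0, "rz": 0},
    {"fingers": 0.1, "dx": 0, "dy": 0, "dz": 0, "rx": 0, "ry": 0, "rz": 0},
  ],
)

```text
time_s: 45.62
tool_pos: [0.493, -0.3267, 0.2035]
tool_rot: [179.9, -0.3, 0.3]
force: [-0.3, 1.1, -0.3]
grip_width: 0.039
```

```bash
python3 - <<'E'
from h import *
obs();o=sensors.get_obs();p=o['tool_pos']
plan(.5275-p[0],.0344-p[1],.11-p[2])
snap('top','t18')
im=load('t18')[0];cv2.imwrite('pics/t18z.png',cv2.resize(im[130:270,270:480],None,fx=3.6,fy=3.6,interpolation=cv2.INTER_CUBIC))
E
```

```text
{'time_s': 45.625, 'tool_pos': [0.493, -0.3267, 0.2035], 'tool_rot': [179.8758, -0.315, 0.3427], 'force': [-0.2519, 1.0882, -0.3128], 'grip_width': 0.039, 'qpos': [-7.1845, 14.1938, 44.9987, 95.0863, -10.4511, 74.6885, -50.0006]}
total units dx,dy,dz [  1.221 -12.028   3.115] rz 0.0
```

View pics/t18z.png

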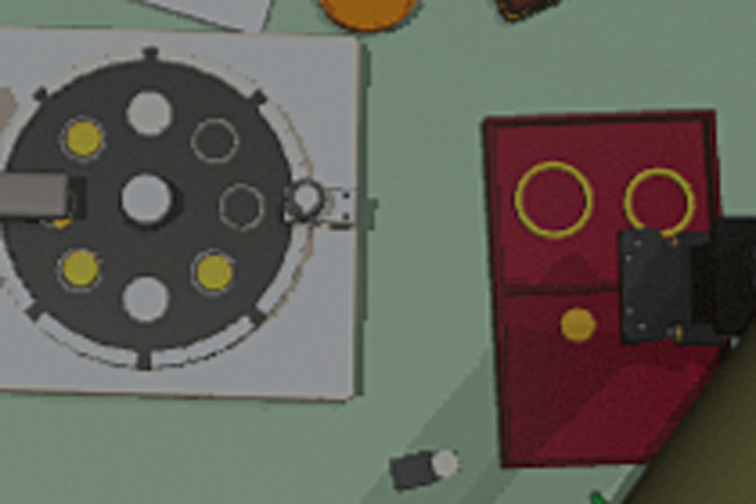

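Request:
carry_out(
  plan=[
    {"fingers": 0.1, "dx": 0.09, "dy": -0.93, "dz": 0, "rx": 0, "ry": 0, "rz": 0},
    {"fingers": 0.1, "dx": 0.09, "dy": -0.93, "dz": 0, "rx": 0, "ry": 0, "rz": 0},
    {"fingers": 0.1, "dx": 0.09, "dy": -0.93, "dz": 0, "rx": 0, "ry": 0, "rz": 0},
    {"fingers": 0.1, "dx": 0.09, "dy": -0.93, "dz": 0, "rx": 0, "ry": 0, "rz": 0},
    {"fingers": 0.1, "dx": 0.09, "dy": -0.93, "dz": 0, "rx": 0, "ry": 0, "rz": 0},
    {"fingers": 0.1, "dx": 0.09, "dy": -0.93, "dz": 0, "rx": 0, "ry": 0, "rz": 0},
    {"fingers": 0.1, "dx": 0.09, "dy": -0.93, "dz": 0, "rx": 0, "ry": 0, "rz": 0},
    {"fingers": 0.1, "dx": 0.09, "dy": -0.93, "dz": 0, "rx": 0, "ry": 0, "rz": 0},
    {"fingers": 0.1, "dx": 0.09, "dy": -0.93, "dz": 0, "rx": 0, "ry": 0, "rz": 0},
    {"fingers": 0.1, "dx": 0.09, "dy": -0.93, "dz": 0, "rx": 0, "ry": 0, "rz": 0},
    {"fingers": 0.1, "dx": 0.09, "dy": -0.93, "dz": 0, "rx": 0, "ry": 0, "rz": 0},
    {"fingers": 0.1, "dx": 0.09, "dy": -0.93, "dz": 0, "rx": 0, "ry": 0, "rz": 0},
  ],
)

```text
time_s: 47.18
tool_pos: [0.5211, 0.0105, 0.1989]
tool_rot: [180.0, 0.1, 0.4]
force: [-0.9, 0.4, 0.2]
grip_width: 0.0393
```

Request:
carry_out(
  plan=[
    {"fingers": 0.1, "dx": 0.09, "dy": -0.9, "dz": 0, "rx": 0, "ry": 0, "rz": 0},
    {"fingers": 0.1, "dx": 0, "dy": 0, "dz": 1, "rx": 0, "ry": 0, "rz": 0},
    {"fingers": 0.1, "dx": 0, "dy": 0, "dz": 1, "rx": 0, "ry": 0, "rz": 0},
    {"fingers": 0.1, "dx": 0, "dy": 0, "dz": 1, "rx": 0, "ry": 0, "rz": 0},
    {"fingers": 0.1, "dx": 0, "dy": 0, "dz": 0, "rx": 0, "ry": 0, "rz": 0},
    {"fingers": 0.1, "dx": 0, "dy": 0, "dz": 0, "rx": 0, "ry": 0, "rz": 0},
  ],
)

```text
time_s: 47.92
tool_pos: [0.5248, 0.0366, 0.1107]
tool_rot: [-180.0, -0.0, 0.4]
force: [0.4, 0.3, 0.9]
grip_width: 0.0391
```

```bash
python3 - <<'E'
from pieces import *
obs();o=sensors.get_obs();p=o['tool_pos']
plan(.5270-p[0],.0344-p[1],.0665-p[2])
snap('wrist','w19');gold('w19',.071,(100,150,500,245))
E
```

```text
{'time_s': 47.925, 'tool_pos': [0.5248, 0.0366, 0.1107], 'tool_rot': [-179.9986, -0.0297, 0.3579], 'force': [0.4428, 0.2556, 0.8704], 'grip_width': 0.0391, 'qpos': [-33.6261, 8.6631, 29.0629, 109.5492, -4.7129, 62.9139, -92.3361]}
total units dx,dy,dz [0.071 0.075 1.472] rz 0.0
w19 [329.4 219.9] area 1474.5 r 22.5 [0.5279 0.0336 0.071 ]
w19 [159.4 214.8] area 1520.5 r 23.4 [0.5305 0.1384 0.071 ]
w19 [124.8 156.5] area 354.5 r 15.6 [0.5668 0.1547 0.071 ]
```

View pics/w19.png

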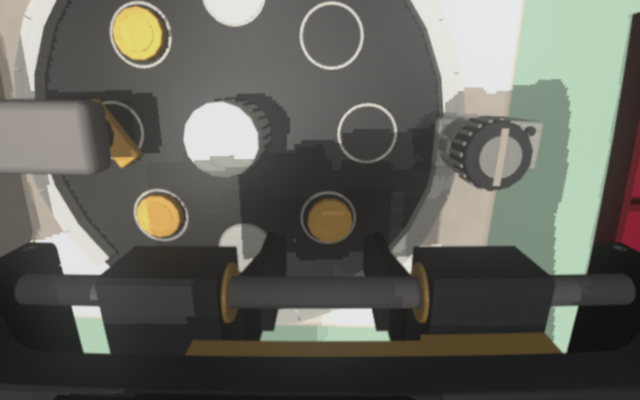

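Piece C at (329,220), bar under the head. Descend and grip.

Request:
carry_out(
  plan=[
    {"fingers": 0.1, "dx": 0.08, "dy": 0.09, "dz": 0.7, "rx": 0, "ry": 0, "rz": 0},
    {"fingers": 0.1, "dx": 0, "dy": 0, "dz": 0.5, "rx": 0, "ry": 0, "rz": 0},
    {"fingers": 0.1, "dx": 0, "dy": 0, "dz": 0.24, "rx": 0, "ry": 0, "rz": 0},
    {"fingers": 0.1, "dx": 0, "dy": 0, "dz": 0, "rx": 0, "ry": 0, "rz": 0},
    {"fingers": 0.1, "dx": 0, "dy": 0, "dz": 0, "rx": 0, "ry": 0, "rz": 0},
  ],
)

```text
time_s: 48.6
tool_pos: [0.5274, 0.0342, 0.0674]
tool_rot: [-180.0, -0.1, 0.4]
force: [0.8, 0.6, 0.5]
grip_width: 0.0395
```

Request:
carry_out(
  plan=[
    {"fingers": 1, "dx": 0, "dy": 0, "dz": 0, "rx": 0, "ry": 0, "rz": 0},
    {"fingers": 1, "dx": 0, "dy": 0, "dz": 0, "rx": 0, "ry": 0, "rz": 0},
    {"fingers": 1, "dx": 0, "dy": 0, "dz": 0, "rx": 0, "ry": 0, "rz": 0},
    {"fingers": 1, "dx": 0, "dy": 0, "dz": -0.5, "rx": 0, "ry": 0, "rz": 0},
    {"fingers": 1, "dx": 0, "dy": 0, "dz": -1, "rx": 0, "ry": 0, "rz": 0},
    {"fingers": 1, "dx": 0, "dy": 0, "dz": -1, "rx": 0, "ry": 0, "rz": 0},
    {"fingers": 1, "dx": 0, "dy": 0, "dz": -1, "rx": 0, "ry": 0, "rz": 0},
    {"fingers": 1, "dx": 0, "dy": 0, "dz": -1, "rx": 0, "ry": 0, "rz": 0},
    {"fingers": 1, "dx": 0, "dy": 0, "dz": 0, "rx": 0, "ry": 0, "rz": 0},
  ],
)

```text
time_s: 49.72
tool_pos: [0.5287, 0.0341, 0.2051]
tool_rot: [-179.9, -0.3, 0.4]
force: [-1.2, 0.7, -0.6]
grip_width: 0.026
```

```bash
python3 - <<'E'
from h import *
obs();o=sensors.get_obs();p=o['tool_pos']
plan(.454-p[0],-.266-p[1],.11-p[2])
snap('wrist','w20')
E
```

```text
{'time_s': 49.725, 'tool_pos': [0.5287, 0.0341, 0.2051], 'tool_rot': [-179.9064, -0.3244, 0.3585], 'force': [-1.1977, 0.6737, -0.6387], 'grip_width': 0.026, 'qpos': [-34.5311, 3.81, 29.4345, 102.8548, -2.0207, 73.5043, -94.229]}
total units dx,dy,dz [-2.554  9.987  3.169] rz 0.0
```

View pics/w20.png

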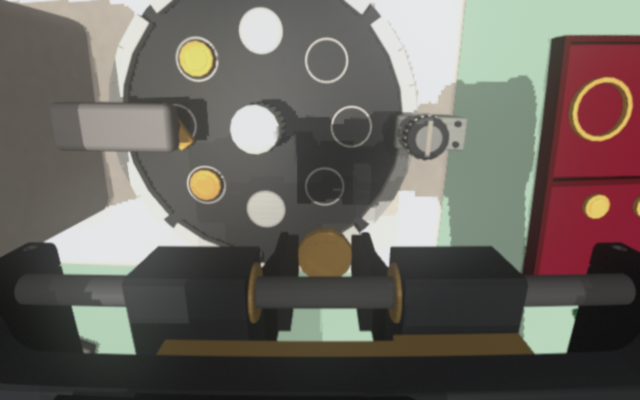

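Request:
carry_out(
  plan=[
    {"fingers": 1, "dx": -0.23, "dy": 0.91, "dz": 0, "rx": 0, "ry": 0, "rz": 0},
    {"fingers": 1, "dx": -0.23, "dy": 0.91, "dz": 0, "rx": 0, "ry": 0, "rz": 0},
    {"fingers": 1, "dx": -0.23, "dy": 0.91, "dz": 0, "rx": 0, "ry": 0, "rz": 0},
    {"fingers": 1, "dx": -0.23, "dy": 0.91, "dz": 0, "rx": 0, "ry": 0, "rz": 0},
    {"fingers": 1, "dx": -0.23, "dy": 0.91, "dz": 0, "rx": 0, "ry": 0, "rz": 0},
    {"fingers": 1, "dx": -0.23, "dy": 0.91, "dz": 0, "rx": 0, "ry": 0, "rz": 0},
    {"fingers": 1, "dx": -0.23, "dy": 0.91, "dz": 0, "rx": 0, "ry": 0, "rz": 0},
    {"fingers": 1, "dx": -0.23, "dy": 0.91, "dz": 0, "rx": 0, "ry": 0, "rz": 0},
    {"fingers": 1, "dx": -0.23, "dy": 0.91, "dz": 0, "rx": 0, "ry": 0, "rz": 0},
    {"fingers": 1, "dx": -0.23, "dy": 0.91, "dz": 0, "rx": 0, "ry": 0, "rz": 0},
    {"fingers": 1, "dx": -0.2, "dy": 0.89, "dz": 0, "rx": 0, "ry": 0, "rz": 0},
    {"fingers": 1, "dx": 0, "dy": 0, "dz": 1, "rx": 0, "ry": 0, "rz": 0},
  ],
)

```text
time_s: 51.28
tool_pos: [0.4536, -0.2694, 0.1724]
tool_rot: [179.9, -0.1, 0.1]
force: [-0.4, 1.2, -0.6]
grip_width: 0.0266
```

Request:
carry_out(
  plan=[
    {"fingers": 1, "dx": 0, "dy": 0, "dz": 1, "rx": 0, "ry": 0, "rz": 0},
    {"fingers": 1, "dx": 0, "dy": 0, "dz": 1, "rx": 0, "ry": 0, "rz": 0},
    {"fingers": 1, "dx": 0, "dy": 0, "dz": 0, "rx": 0, "ry": 0, "rz": 0},
    {"fingers": 1, "dx": 0, "dy": 0, "dz": 0, "rx": 0, "ry": 0, "rz": 0},
  ],
)

```text
time_s: 51.78
tool_pos: [0.454, -0.2664, 0.1124]
tool_rot: [180.0, -0.0, 0.4]
force: [-0.5, 0.7, -0.8]
grip_width: 0.0263
```

```bash
python3 - <<'E'
from h import *
obs();o=sensors.get_obs();p=o['tool_pos']
plan(.453-p[0],-.266-p[1],.008-p[2])
E
```

```text
{'time_s': 51.775, 'tool_pos': [0.454, -0.2664, 0.1124], 'tool_rot': [179.9807, -0.0102, 0.3611], 'force': [-0.4899, 0.6751, -0.7809], 'grip_width': 0.0263, 'qpos': [-14.2965, 10.1172, 45.9553, 109.8332, -8.1121, 63.3083, -54.7679]}
total units dx,dy,dz [-0.035 -0.014  3.478] rz 0.0
```

Request:
carry_out(
  plan=[
    {"fingers": 1, "dx": 0, "dy": 0, "dz": 1, "rx": 0, "ry": 0, "rz": 0},
    {"fingers": 1, "dx": 0, "dy": 0, "dz": 1, "rx": 0, "ry": 0, "rz": 0},
    {"fingers": 1, "dx": 0, "dy": 0, "dz": 0.9, "rx": 0, "ry": 0, "rz": 0},
    {"fingers": 1, "dx": 0, "dy": 0, "dz": 0.3, "rx": 0, "ry": 0, "rz": 0},
    {"fingers": 1, "dx": 0, "dy": 0, "dz": 0.27, "rx": 0, "ry": 0, "rz": 0},
    {"fingers": 1, "dx": 0, "dy": 0, "dz": 0, "rx": 0, "ry": 0, "rz": 0},
    {"fingers": 1, "dx": 0, "dy": 0, "dz": 0, "rx": 0, "ry": 0, "rz": 0},
  ],
)

```text
time_s: 52.65
tool_pos: [0.4545, -0.2664, 0.0086]
tool_rot: [180.0, -0.1, 0.4]
force: [-0.1, -0.9, -1.0]
grip_width: 0.0262
```

Request:
carry_out(
  plan=[
    {"fingers": 0.15, "dx": 0, "dy": 0, "dz": 0, "rx": 0, "ry": 0, "rz": 0},
    {"fingers": 0.15, "dx": 0, "dy": 0, "dz": 0, "rx": 0, "ry": 0, "rz": 0},
    {"fingers": 0.15, "dx": 0, "dy": 0, "dz": -0.4, "rx": 0, "ry": 0, "rz": 0},
    {"fingers": 0.1, "dx": 0, "dy": 0, "dz": -1, "rx": 0, "ry": 0, "rz": 0},
    {"fingers": 0.1, "dx": 0, "dy": 0, "dz": -1, "rx": 0, "ry": 0, "rz": 0},
    {"fingers": 0.1, "dx": 0, "dy": 0, "dz": -1, "rx": 0, "ry": 0, "rz": 0},
    {"fingers": 0.1, "dx": 0, "dy": 0, "dz": -1, "rx": 0, "ry": 0, "rz": 0},
    {"fingers": 0.1, "dx": 0, "dy": 0, "dz": -1, "rx": 0, "ry": 0, "rz": 0},
    {"fingers": 0.1, "dx": 0, "dy": 0, "dz": -1, "rx": 0, "ry": 0, "rz": 0},
    {"fingers": 0.1, "dx": 0, "dy": 0, "dz": -0.5, "rx": 0, "ry": 0, "rz": 0},
    {"fingers": 0.1, "dx": 0, "dy": 0, "dz": 0, "rx": 0, "ry": 0, "rz": 0},
  ],
)

```text
time_s: 54.02
tool_pos: [0.4544, -0.2664, 0.2157]
tool_rot: [180.0, -0.1, 0.4]
force: [-0.6, 1.2, -0.5]
grip_width: 0.0388
```

```bash
python3 - <<'E'
from h import *
obs();o=sensors.get_obs();p=o['tool_pos']
plan(.530-p[0],.1395-p[1],.11-p[2])
snap('top','t21');snap('wrist','w21')
im=load('t21')[0];cv2.imwrite('pics/t21z.png',cv2.resize(im[130:270,270:480],None,fx=3.6,fy=3.6,interpolation=cv2.INTER_CUBIC))
E
```

```text
{'time_s': 54.025, 'tool_pos': [0.4544, -0.2664, 0.2157], 'tool_rot': [179.9884, -0.1231, 0.3678], 'force': [-0.5743, 1.1582, -0.5046], 'grip_width': 0.0388, 'qpos': [-17.3248, 3.3971, 47.0302, 102.6712, -2.6272, 74.9145, -59.2978]}
total units dx,dy,dz [  2.608 -13.515   3.523] rz 0.0
```

View pics/w21.png

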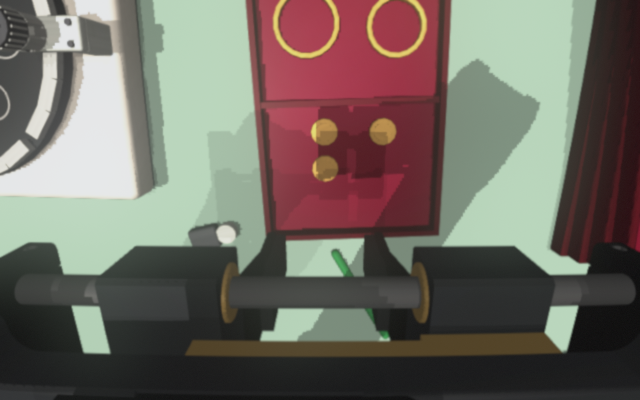

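View pics/t21z.png

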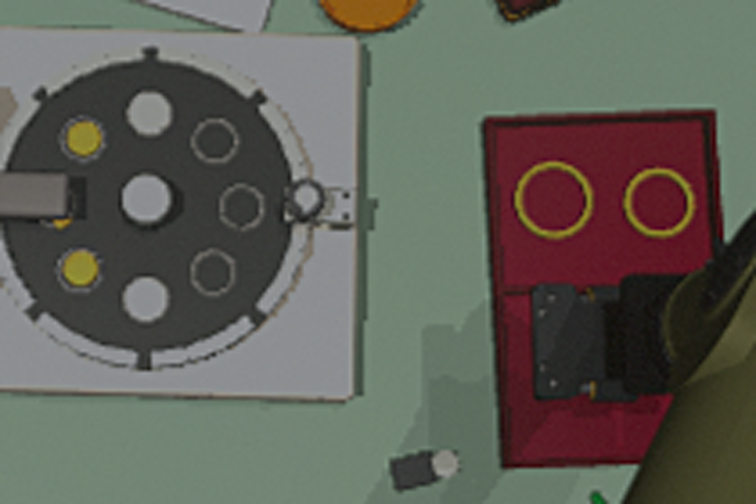

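Request:
carry_out(
  plan=[
    {"fingers": 0.1, "dx": 0.17, "dy": -0.97, "dz": 0, "rx": 0, "ry": 0, "rz": 0},
    {"fingers": 0.1, "dx": 0.19, "dy": -0.97, "dz": 0, "rx": 0, "ry": 0, "rz": 0},
    {"fingers": 0.1, "dx": 0.19, "dy": -0.97, "dz": 0, "rx": 0, "ry": 0, "rz": 0},
    {"fingers": 0.1, "dx": 0.19, "dy": -0.97, "dz": 0, "rx": 0, "ry": 0, "rz": 0},
    {"fingers": 0.1, "dx": 0.19, "dy": -0.97, "dz": 0, "rx": 0, "ry": 0, "rz": 0},
    {"fingers": 0.1, "dx": 0.19, "dy": -0.97, "dz": 0, "rx": 0, "ry": 0, "rz": 0},
    {"fingers": 0.1, "dx": 0.19, "dy": -0.97, "dz": 0, "rx": 0, "ry": 0, "rz": 0},
    {"fingers": 0.1, "dx": 0.19, "dy": -0.97, "dz": 0, "rx": 0, "ry": 0, "rz": 0},
    {"fingers": 0.1, "dx": 0.19, "dy": -0.97, "dz": 0, "rx": 0, "ry": 0, "rz": 0},
    {"fingers": 0.1, "dx": 0.19, "dy": -0.97, "dz": 0, "rx": 0, "ry": 0, "rz": 0},
    {"fingers": 0.1, "dx": 0.19, "dy": -0.97, "dz": 0, "rx": 0, "ry": 0, "rz": 0},
    {"fingers": 0.1, "dx": 0.19, "dy": -0.97, "dz": 0, "rx": 0, "ry": 0, "rz": 0},
  ],
)

```text
time_s: 55.62
tool_pos: [0.5187, 0.0842, 0.213]
tool_rot: [179.9, 0.2, 0.4]
force: [0.1, 0.4, 0.1]
grip_width: 0.0392
```

Request:
carry_out(
  plan=[
    {"fingers": 0.1, "dx": 0.19, "dy": -0.94, "dz": 0, "rx": 0, "ry": 0, "rz": 0},
    {"fingers": 0.1, "dx": 0.17, "dy": -0.94, "dz": 0, "rx": 0, "ry": 0, "rz": 0},
    {"fingers": 0.1, "dx": 0, "dy": 0, "dz": 0, "rx": 0, "ry": 0, "rz": -1},
    {"fingers": 0.1, "dx": 0, "dy": 0, "dz": 0, "rx": 0, "ry": 0, "rz": -1},
    {"fingers": 0.1, "dx": 0, "dy": 0, "dz": 0, "rx": 0, "ry": 0, "rz": -1},
    {"fingers": 0.1, "dx": 0, "dy": 0, "dz": 0, "rx": 0, "ry": 0, "rz": -1},
    {"fingers": 0.1, "dx": 0, "dy": 0, "dz": 0, "rx": 0, "ry": 0, "rz": -1},
    {"fingers": 0.1, "dx": 0, "dy": 0, "dz": 0, "rx": 0, "ry": 0, "rz": -1},
    {"fingers": 0.1, "dx": 0, "dy": 0, "dz": 0, "rx": 0, "ry": 0, "rz": 0},
    {"fingers": 0.1, "dx": 0, "dy": 0, "dz": 0, "rx": 0, "ry": 0, "rz": 0},
  ],
)

```text
time_s: 56.88
tool_pos: [0.5295, 0.1397, 0.2139]
tool_rot: [-180.0, 0.1, 60.2]
force: [0.1, 1.0, 0.7]
grip_width: 0.0391
```

```bash
python3 - <<'E'
from pieces import *
obs();o=sensors.get_obs();p=o['tool_pos']
plan(.530-p[0],.1395-p[1],.12-p[2])
snap('wrist','w22')
E
```

```text
{'time_s': 56.875, 'tool_pos': [0.5295, 0.1397, 0.2139], 'tool_rot': [-179.9511, 0.0733, 60.1985], 'force': [0.1053, 0.9733, 0.6644], 'grip_width': 0.0391, 'qpos': [-37.5509, 6.1518, 21.5791, 99.2514, -2.3207, 75.1234, -45.2867]}
total units dx,dy,dz [2.000e-03 1.900e-02 3.128e+00] rz 0.0
```

View pics/w22.png

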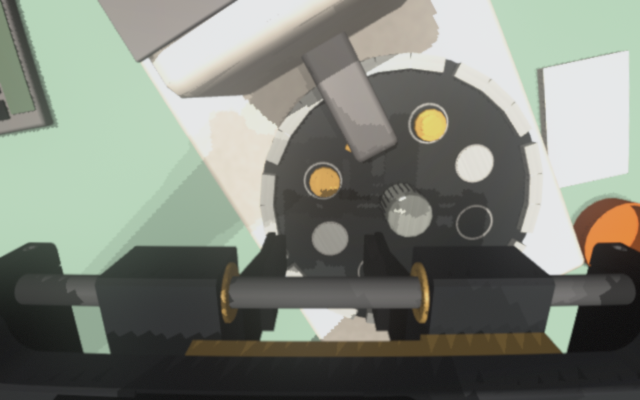

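```bash
python3 - <<'E'
from pieces import *
gold('w22',.071,(280,90,460,210))
E
```

```text
w22 [324.  181.5] area 700.0 r 15.5 [0.5297 0.1404 0.071 ]
w22 [429.6 124.5] area 786.5 r 16.8 [0.6338 0.1391 0.071 ]
```

Request:
carry_out(
  plan=[
    {"fingers": 0.1, "dx": 0, "dy": 0.02, "dz": 1, "rx": 0, "ry": 0, "rz": 0},
    {"fingers": 0.1, "dx": 0, "dy": 0, "dz": 1, "rx": 0, "ry": 0, "rz": 0},
    {"fingers": 0.1, "dx": 0, "dy": 0, "dz": 1, "rx": 0, "ry": 0, "rz": 0},
    {"fingers": 0.1, "dx": 0, "dy": 0, "dz": 0.3, "rx": 0, "ry": 0, "rz": 0},
    {"fingers": 0.1, "dx": 0, "dy": 0, "dz": 0, "rx": 0, "ry": 0, "rz": 0},
    {"fingers": 0.1, "dx": 0, "dy": 0, "dz": 0, "rx": 0, "ry": 0, "rz": 0},
  ],
)

```text
time_s: 57.68
tool_pos: [0.5314, 0.1399, 0.1171]
tool_rot: [179.9, -0.1, 60.4]
force: [0.7, -0.1, -0.0]
grip_width: 0.0393
```

```bash
python3 - <<'E'
from pieces import *
obs();o=sensors.get_obs();p=o['tool_pos']
plan(.530-p[0],.1395-p[1],.0665-p[2])
snap('wrist','w23');gold('w23',.071,(260,170,400,245))
E
```

```text
{'time_s': 57.675, 'tool_pos': [0.5314, 0.1399, 0.1171], 'tool_rot': [179.917, -0.1056, 60.3518], 'force': [0.6934, -0.1368, -0.0099], 'grip_width': 0.0393, 'qpos': [-36.8029, 10.7728, 21.427, 105.902, -4.3744, 63.9862, -43.4559]}
total units dx,dy,dz [-0.036 -0.033  1.687] rz 0.0
w23 [321.3 220.7] area 1395.5 r 21.9 [0.5299 0.1406 0.071 ]
```

View pics/w23.png

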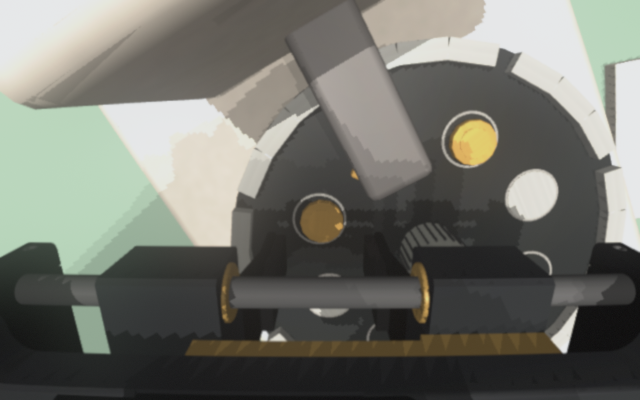

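Request:
carry_out(
  plan=[
    {"fingers": 0.1, "dx": 0, "dy": -0.05, "dz": 0.7, "rx": 0, "ry": 0, "rz": 0},
    {"fingers": 0.1, "dx": 0, "dy": 0, "dz": 0.7, "rx": 0, "ry": 0, "rz": 0},
    {"fingers": 0.1, "dx": 0, "dy": 0, "dz": 0.27, "rx": 0, "ry": 0, "rz": 0},
    {"fingers": 0.1, "dx": 0, "dy": 0, "dz": 0, "rx": 0, "ry": 0, "rz": 0},
    {"fingers": 0.1, "dx": 0, "dy": 0, "dz": 0, "rx": 0, "ry": 0, "rz": 0},
  ],
)

```text
time_s: 58.35
tool_pos: [0.5298, 0.1406, 0.0665]
tool_rot: [179.9, -0.1, 60.4]
force: [0.7, 0.3, -0.0]
grip_width: 0.0393
```

Request:
carry_out(
  plan=[
    {"fingers": 1, "dx": 0, "dy": 0, "dz": 0, "rx": 0, "ry": 0, "rz": 0},
    {"fingers": 1, "dx": 0, "dy": 0, "dz": 0, "rx": 0, "ry": 0, "rz": 0},
    {"fingers": 1, "dx": 0, "dy": 0, "dz": 0, "rx": 0, "ry": 0, "rz": 0},
    {"fingers": 1, "dx": 0, "dy": 0, "dz": -0.5, "rx": 0, "ry": 0, "rz": 0},
    {"fingers": 1, "dx": 0, "dy": 0, "dz": -1, "rx": 0, "ry": 0, "rz": 0},
    {"fingers": 1, "dx": 0, "dy": 0, "dz": -1, "rx": 0, "ry": 0, "rz": 0},
    {"fingers": 1, "dx": 0, "dy": 0, "dz": -1, "rx": 0, "ry": 0, "rz": 0},
    {"fingers": 1, "dx": 0, "dy": 0, "dz": -1, "rx": 0, "ry": 0, "rz": 0},
    {"fingers": 1, "dx": 0, "dy": 0, "dz": -0.5, "rx": 0, "ry": 0, "rz": 0},
    {"fingers": 1, "dx": 0, "dy": 0, "dz": 0, "rx": 0, "ry": 0, "rz": 0},
  ],
)

```text
time_s: 59.6
tool_pos: [0.5296, 0.1405, 0.2168]
tool_rot: [179.9, -0.1, 60.4]
force: [-0.4, -0.2, -1.4]
grip_width: 0.027
```

```bash
python3 - <<'E'
from h import *
obs();o=sensors.get_obs();p=o['tool_pos']
plan(.454-p[0],-.326-p[1],.11-p[2])
snap('wrist','w24')
E
```

```text
{'time_s': 59.6, 'tool_pos': [0.5296, 0.1405, 0.2168], 'tool_rot': [179.9285, -0.1063, 60.369], 'force': [-0.3751, -0.2161, -1.4226], 'grip_width': 0.027, 'qpos': [-37.7443, 5.9231, 21.681, 99.1536, -2.2832, 75.2247, -45.2218]}
total units dx,dy,dz [-14.764   5.497   3.558] rz 0.0
```

View pics/w24.png

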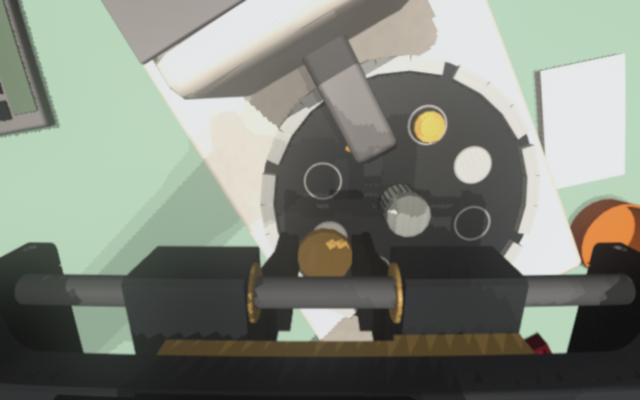

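Request:
carry_out(
  plan=[
    {"fingers": 1, "dx": -0.9, "dy": 0.34, "dz": 0, "rx": 0, "ry": 0, "rz": 0},
    {"fingers": 1, "dx": -0.99, "dy": 0.37, "dz": 0, "rx": 0, "ry": 0, "rz": 0},
    {"fingers": 1, "dx": -0.99, "dy": 0.37, "dz": 0, "rx": 0, "ry": 0, "rz": 0},
    {"fingers": 1, "dx": -0.99, "dy": 0.37, "dz": 0, "rx": 0, "ry": 0, "rz": 0},
    {"fingers": 1, "dx": -0.99, "dy": 0.37, "dz": 0, "rx": 0, "ry": 0, "rz": 0},
    {"fingers": 1, "dx": -0.99, "dy": 0.37, "dz": 0, "rx": 0, "ry": 0, "rz": 0},
    {"fingers": 1, "dx": -0.99, "dy": 0.37, "dz": 0, "rx": 0, "ry": 0, "rz": 0},
    {"fingers": 1, "dx": -0.99, "dy": 0.37, "dz": 0, "rx": 0, "ry": 0, "rz": 0},
    {"fingers": 1, "dx": -0.99, "dy": 0.37, "dz": 0, "rx": 0, "ry": 0, "rz": 0},
    {"fingers": 1, "dx": -0.99, "dy": 0.37, "dz": 0, "rx": 0, "ry": 0, "rz": 0},
    {"fingers": 1, "dx": -0.99, "dy": 0.37, "dz": 0, "rx": 0, "ry": 0, "rz": 0},
    {"fingers": 1, "dx": -0.99, "dy": 0.37, "dz": 0, "rx": 0, "ry": 0, "rz": 0},
  ],
)

```text
time_s: 61.15
tool_pos: [0.4681, -0.233, 0.2141]
tool_rot: [-179.9, 0.0, 60.4]
force: [-0.1, 0.0, -1.0]
grip_width: 0.0268
```

Request:
carry_out(
  plan=[
    {"fingers": 1, "dx": -0.99, "dy": 0.37, "dz": 0, "rx": 0, "ry": 0, "rz": 0},
    {"fingers": 1, "dx": -0.99, "dy": 0.37, "dz": 0, "rx": 0, "ry": 0, "rz": 0},
    {"fingers": 1, "dx": -0.99, "dy": 0.35, "dz": 0, "rx": 0, "ry": 0, "rz": 0},
    {"fingers": 1, "dx": 0, "dy": 0, "dz": 0, "rx": 0, "ry": 0, "rz": 1},
    {"fingers": 1, "dx": 0, "dy": 0, "dz": 0, "rx": 0, "ry": 0, "rz": 1},
    {"fingers": 1, "dx": 0, "dy": 0, "dz": 0, "rx": 0, "ry": 0, "rz": 1},
    {"fingers": 1, "dx": 0, "dy": 0, "dz": 0, "rx": 0, "ry": 0, "rz": 1},
    {"fingers": 1, "dx": 0, "dy": 0, "dz": 0, "rx": 0, "ry": 0, "rz": 1},
    {"fingers": 1, "dx": 0, "dy": 0, "dz": 0, "rx": 0, "ry": 0, "rz": 1},
    {"fingers": 1, "dx": 0, "dy": 0, "dz": 0, "rx": 0, "ry": 0, "rz": 0},
    {"fingers": 1, "dx": 0, "dy": 0, "dz": 0, "rx": 0, "ry": 0, "rz": 0},
  ],
)

```text
time_s: 62.52
tool_pos: [0.4532, -0.3257, 0.2149]
tool_rot: [-180.0, 0.1, 0.5]
force: [-0.4, 0.4, -0.7]
grip_width: 0.0265
```

```bash
python3 - <<'E'
from h import *
obs();o=sensors.get_obs();p=o['tool_pos']
plan(.454-p[0],-.326-p[1],.008-p[2])
snap('wrist','w25')
E
```

```text
{'time_s': 62.525, 'tool_pos': [0.4532, -0.3257, 0.2149], 'tool_rot': [-179.9702, 0.0752, 0.539], 'force': [-0.3549, 0.4224, -0.6588], 'grip_width': 0.0265, 'qpos': [-14.4669, 10.0125, 53.3029, 98.5817, -8.2495, 75.6176, -48.9739]}
total units dx,dy,dz [0.025 0.009 6.895] rz 0.0
```

View pics/w25.png

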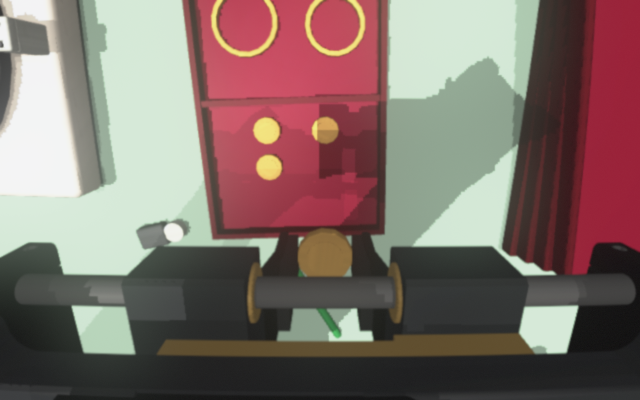

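Request:
carry_out(
  plan=[
    {"fingers": 1, "dx": 0.02, "dy": 0, "dz": 1, "rx": 0, "ry": 0, "rz": 0},
    {"fingers": 1, "dx": 0, "dy": 0, "dz": 1, "rx": 0, "ry": 0, "rz": 0},
    {"fingers": 1, "dx": 0, "dy": 0, "dz": 1, "rx": 0, "ry": 0, "rz": 0},
    {"fingers": 1, "dx": 0, "dy": 0, "dz": 1, "rx": 0, "ry": 0, "rz": 0},
    {"fingers": 1, "dx": 0, "dy": 0, "dz": 1, "rx": 0, "ry": 0, "rz": 0},
    {"fingers": 1, "dx": 0, "dy": 0, "dz": 1, "rx": 0, "ry": 0, "rz": 0},
    {"fingers": 1, "dx": 0, "dy": 0, "dz": 0.3, "rx": 0, "ry": 0, "rz": 0},
    {"fingers": 1, "dx": 0, "dy": 0, "dz": 0, "rx": 0, "ry": 0, "rz": 0},
    {"fingers": 1, "dx": 0, "dy": 0, "dz": 0, "rx": 0, "ry": 0, "rz": 0},
  ],
)

```text
time_s: 63.7
tool_pos: [0.4551, -0.3267, 0.0279]
tool_rot: [179.9, -0.1, 0.4]
force: [-0.8, -0.4, -0.9]
grip_width: 0.0267
```

Request:
carry_out(
  plan=[
    {"fingers": 1, "dx": 0, "dy": 0, "dz": 0.4, "rx": 0, "ry": 0, "rz": 0},
    {"fingers": 1, "dx": 0, "dy": 0, "dz": 0.26, "rx": 0, "ry": 0, "rz": 0},
    {"fingers": 1, "dx": 0, "dy": 0, "dz": 0, "rx": 0, "ry": 0, "rz": 0},
    {"fingers": 1, "dx": 0, "dy": 0, "dz": 0, "rx": 0, "ry": 0, "rz": 0},
  ],
)

```text
time_s: 64.2
tool_pos: [0.4541, -0.326, 0.0065]
tool_rot: [-180.0, 0.0, 0.4]
force: [0.4, -0.3, -1.1]
grip_width: 0.0269
```

Request:
carry_out(
  plan=[
    {"fingers": 0.15, "dx": 0, "dy": 0, "dz": 0, "rx": 0, "ry": 0, "rz": 0},
    {"fingers": 0.15, "dx": 0, "dy": 0, "dz": 0, "rx": 0, "ry": 0, "rz": 0},
    {"fingers": 0.15, "dx": 0, "dy": 0, "dz": -0.4, "rx": 0, "ry": 0, "rz": 0},
    {"fingers": 0.1, "dx": 0, "dy": 0, "dz": -1, "rx": 0, "ry": 0, "rz": 0},
    {"fingers": 0.1, "dx": 0, "dy": 0, "dz": -1, "rx": 0, "ry": 0, "rz": 0},
    {"fingers": 0.1, "dx": 0, "dy": 0, "dz": -1, "rx": 0, "ry": 0, "rz": 0},
    {"fingers": 0.1, "dx": 0, "dy": 0, "dz": -1, "rx": 0, "ry": 0, "rz": 0},
    {"fingers": 0.1, "dx": 0, "dy": 0, "dz": -1, "rx": 0, "ry": 0, "rz": 0},
    {"fingers": 0.1, "dx": 0, "dy": 0, "dz": -1, "rx": 0, "ry": 0, "rz": 0},
    {"fingers": 0.1, "dx": 0, "dy": 0, "dz": -0.6, "rx": 0, "ry": 0, "rz": 0},
    {"fingers": 0.1, "dx": 0, "dy": 0, "dz": 0, "rx": 0, "ry": 0, "rz": 0},
  ],
)

```text
time_s: 65.58
tool_pos: [0.4548, -0.3266, 0.2182]
tool_rot: [180.0, -0.2, 0.4]
force: [-0.5, -0.3, -0.9]
grip_width: 0.0388
```

```bash
python3 - <<'E'
from h import *
obs();o=sensors.get_obs();p=o['tool_pos']
plan(.634-p[0],.1385-p[1],.11-p[2])
snap('wrist','w26');snap('top','t26')
im=load('t26')[0];a=cv2.resize(im[130:270,270:480],None,fx=2.6,fy=2.6,interpolation=cv2.INTER_CUBIC)
b=cv2.resize(load('w26')[0],(546,364))[:, :240] if 0 else cv2.resize(load('w26')[0],(0,0),fx=.4,fy=.4)
cv2.imwrite('pics/t26z.png',a)
E
```

```text
{'time_s': 65.575, 'tool_pos': [0.4548, -0.3266, 0.2182], 'tool_rot': [179.9614, -0.1557, 0.3698], 'force': [-0.5093, -0.3356, -0.8905], 'grip_width': 0.0388, 'qpos': [-15.0532, 10.0344, 54.041, 98.287, -8.4358, 75.7833, -48.9981]}
total units dx,dy,dz [  6.073 -15.464   3.606] rz 0.0
```

View pics/w26.png

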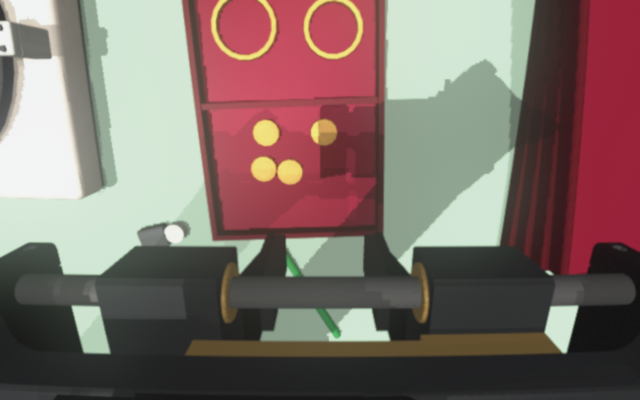

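View pics/t26z.png

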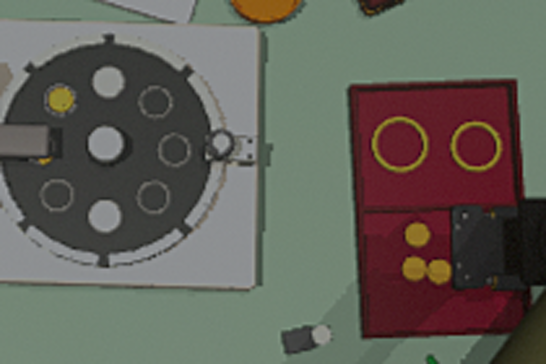

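```bash
python3 - <<'E'
from pieces import *
gold('w26',.013,(200,100,380,200))
im=load('w26')[0];cv2.imwrite('pics/w26z.png',cv2.resize(im[100:200,220:360],None,fx=5,fy=5,interpolation=cv2.INTER_CUBIC))
E
```

```text
w26 [276.5 169.8] area 984.0 r 26.0 [ 0.4534 -0.2754  0.013 ]
w26 [265.9 132.4] area 524.0 r 13.5 [ 0.493  -0.2656  0.013 ]
w26 [323.4 131.7] area 510.5 r 13.2 [ 0.4941 -0.3254  0.013 ]
```

View pics/w26z.png

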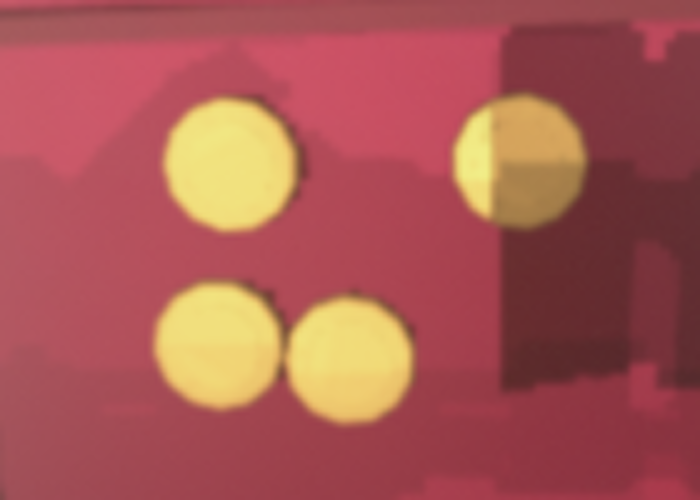

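Request:
carry_out(
  plan=[
    {"fingers": 0.1, "dx": 0.38, "dy": -0.97, "dz": 0, "rx": 0, "ry": 0, "rz": 0},
    {"fingers": 0.1, "dx": 0.38, "dy": -0.97, "dz": 0, "rx": 0, "ry": 0, "rz": 0},
    {"fingers": 0.1, "dx": 0.38, "dy": -0.97, "dz": 0, "rx": 0, "ry": 0, "rz": 0},
    {"fingers": 0.1, "dx": 0.38, "dy": -0.97, "dz": 0, "rx": 0, "ry": 0, "rz": 0},
    {"fingers": 0.1, "dx": 0.38, "dy": -0.97, "dz": 0, "rx": 0, "ry": 0, "rz": 0},
    {"fingers": 0.1, "dx": 0.38, "dy": -0.97, "dz": 0, "rx": 0, "ry": 0, "rz": 0},
    {"fingers": 0.1, "dx": 0.38, "dy": -0.97, "dz": 0, "rx": 0, "ry": 0, "rz": 0},
    {"fingers": 0.1, "dx": 0.38, "dy": -0.97, "dz": 0, "rx": 0, "ry": 0, "rz": 0},
    {"fingers": 0.1, "dx": 0.38, "dy": -0.97, "dz": 0, "rx": 0, "ry": 0, "rz": 0},
    {"fingers": 0.1, "dx": 0.38, "dy": -0.97, "dz": 0, "rx": 0, "ry": 0, "rz": 0},
    {"fingers": 0.1, "dx": 0.38, "dy": -0.97, "dz": 0, "rx": 0, "ry": 0, "rz": 0},
    {"fingers": 0.1, "dx": 0.38, "dy": -0.97, "dz": 0, "rx": 0, "ry": 0, "rz": 0},
  ],
)

```text
time_s: 67.18
tool_pos: [0.5881, 0.0249, 0.215]
tool_rot: [180.0, 0.2, 0.4]
force: [0.5, -0.1, 0.6]
grip_width: 0.0394
```

Request:
carry_out(
  plan=[
    {"fingers": 0.1, "dx": 0.38, "dy": -0.97, "dz": 0, "rx": 0, "ry": 0, "rz": 0},
    {"fingers": 0.1, "dx": 0.38, "dy": -0.97, "dz": 0, "rx": 0, "ry": 0, "rz": 0},
    {"fingers": 0.1, "dx": 0.38, "dy": -0.94, "dz": 0, "rx": 0, "ry": 0, "rz": 0},
    {"fingers": 0.1, "dx": 0.38, "dy": -0.94, "dz": 0, "rx": 0, "ry": 0, "rz": 0},
    {"fingers": 0.1, "dx": 0, "dy": 0, "dz": 0, "rx": 0, "ry": 0, "rz": -1},
    {"fingers": 0.1, "dx": 0, "dy": 0, "dz": 0, "rx": 0, "ry": 0, "rz": -1},
    {"fingers": 0.1, "dx": 0, "dy": 0, "dz": 0, "rx": 0, "ry": 0, "rz": -1},
    {"fingers": 0.1, "dx": 0, "dy": 0, "dz": 0, "rx": 0, "ry": 0, "rz": -1},
    {"fingers": 0.1, "dx": 0, "dy": 0, "dz": 0, "rx": 0, "ry": 0, "rz": -1},
    {"fingers": 0.1, "dx": 0, "dy": 0, "dz": 0, "rx": 0, "ry": 0, "rz": -1},
    {"fingers": 0.1, "dx": 0, "dy": 0, "dz": 0, "rx": 0, "ry": 0, "rz": -1},
    {"fingers": 0.1, "dx": 0, "dy": 0, "dz": 0, "rx": 0, "ry": 0, "rz": -1},
  ],
)

```text
time_s: 68.68
tool_pos: [0.6337, 0.1396, 0.2162]
tool_rot: [-180.0, 0.0, 80.7]
force: [0.3, 0.5, 0.7]
grip_width: 0.0392
```

Request:
carry_out(
  plan=[
    {"fingers": 0.1, "dx": 0, "dy": 0, "dz": 0, "rx": 0, "ry": 0, "rz": -1},
    {"fingers": 0.1, "dx": 0, "dy": 0, "dz": 0, "rx": 0, "ry": 0, "rz": -1},
    {"fingers": 0.1, "dx": 0, "dy": 0, "dz": 0, "rx": 0, "ry": 0, "rz": -1},
    {"fingers": 0.1, "dx": 0, "dy": 0, "dz": 0, "rx": 0, "ry": 0, "rz": -0.8},
    {"fingers": 0.1, "dx": 0, "dy": 0, "dz": 0, "rx": 0, "ry": 0, "rz": 0},
    {"fingers": 0.1, "dx": 0, "dy": 0, "dz": 0, "rx": 0, "ry": 0, "rz": 0},
  ],
)

```text
time_s: 69.42
tool_pos: [0.6337, 0.1392, 0.2165]
tool_rot: [-180.0, -0.0, 118.2]
force: [-0.1, -0.3, 0.4]
grip_width: 0.0395
```

```bash
python3 - <<'E'
from pieces import *
obs();o=sensors.get_obs();p=o['tool_pos']
plan(.634-p[0],.1385-p[1],.12-p[2])
snap('wrist','w27');gold('w27',.071,(240,100,400,230))
E
```

```text
{'time_s': 69.425, 'tool_pos': [0.6337, 0.1392, 0.2165], 'tool_rot': [-179.9794, -0.0097, 118.2374], 'force': [-0.0527, -0.2545, 0.4479], 'grip_width': 0.0395, 'qpos': [-29.5182, 18.702, 18.8733, 84.5115, -6.0947, 77.817, 17.9547]}
total units dx,dy,dz [-2.500e-02 -1.000e-03  3.218e+00] rz 0.0
w27 [324.4 181.6] area 686.0 r 15.5 [0.6341 0.139  0.071 ]
```

View pics/w27.png

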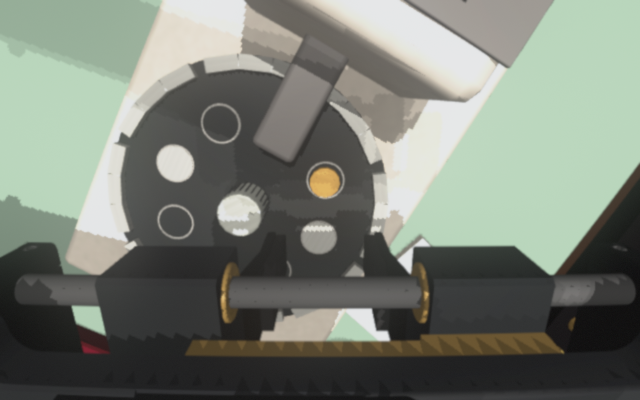

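Request:
carry_out(
  plan=[
    {"fingers": 0.1, "dx": 0, "dy": 0, "dz": 1, "rx": 0, "ry": 0, "rz": 0},
    {"fingers": 0.1, "dx": 0, "dy": 0, "dz": 1, "rx": 0, "ry": 0, "rz": 0},
    {"fingers": 0.1, "dx": 0, "dy": 0, "dz": 1, "rx": 0, "ry": 0, "rz": 0},
    {"fingers": 0.1, "dx": 0, "dy": 0, "dz": 0.3, "rx": 0, "ry": 0, "rz": 0},
    {"fingers": 0.1, "dx": 0, "dy": 0, "dz": 0, "rx": 0, "ry": 0, "rz": 0},
    {"fingers": 0.1, "dx": 0, "dy": 0, "dz": 0, "rx": 0, "ry": 0, "rz": 0},
  ],
)

```text
time_s: 70.22
tool_pos: [0.6347, 0.1391, 0.1195]
tool_rot: [179.9, 0.0, 118.4]
force: [-0.3, -0.4, 1.0]
grip_width: 0.0389
```

```bash
python3 - <<'E'
from pieces import *
obs();o=sensors.get_obs();p=o['tool_pos']
plan(.634-p[0],.139-p[1],.0665-p[2])
snap('wrist','w28');gold('w28',.071,(240,170,400,245))
E
```

```text
{'time_s': 70.225, 'tool_pos': [0.6347, 0.1391, 0.1195], 'tool_rot': [179.8547, 0.0313, 118.3515], 'force': [-0.3392, -0.3661, 0.9946], 'grip_width': 0.0389, 'qpos': [-29.0283, 22.365, 18.1882, 91.1789, -7.3981, 67.4912, 19.0521]}
total units dx,dy,dz [ 0.007 -0.021  1.766] rz 0.0
w28 [322.7 217.7] area 1381.0 r 21.8 [0.6338 0.1392 0.071 ]
```

Request:
carry_out(
  plan=[
    {"fingers": 0.1, "dx": 0, "dy": -0.03, "dz": 0.7, "rx": 0, "ry": 0, "rz": 0},
    {"fingers": 0.1, "dx": 0, "dy": 0, "dz": 0.7, "rx": 0, "ry": 0, "rz": 0},
    {"fingers": 0.1, "dx": 0, "dy": 0, "dz": 0.35, "rx": 0, "ry": 0, "rz": 0},
    {"fingers": 0.1, "dx": 0, "dy": 0, "dz": 0, "rx": 0, "ry": 0, "rz": 0},
    {"fingers": 0.1, "dx": 0, "dy": 0, "dz": 0, "rx": 0, "ry": 0, "rz": 0},
  ],
)

```text
time_s: 70.9
tool_pos: [0.6331, 0.1384, 0.0655]
tool_rot: [180.0, 0.0, 118.4]
force: [0.7, 0.3, 0.6]
grip_width: 0.0392
```

Request:
carry_out(
  plan=[
    {"fingers": 1, "dx": 0, "dy": 0, "dz": 0, "rx": 0, "ry": 0, "rz": 0},
    {"fingers": 1, "dx": 0, "dy": 0, "dz": 0, "rx": 0, "ry": 0, "rz": 0},
    {"fingers": 1, "dx": 0, "dy": 0, "dz": 0, "rx": 0, "ry": 0, "rz": 0},
    {"fingers": 1, "dx": 0, "dy": 0, "dz": -0.5, "rx": 0, "ry": 0, "rz": 0},
    {"fingers": 1, "dx": 0, "dy": 0, "dz": -1, "rx": 0, "ry": 0, "rz": 0},
    {"fingers": 1, "dx": 0, "dy": 0, "dz": -1, "rx": 0, "ry": 0, "rz": 0},
    {"fingers": 1, "dx": 0, "dy": 0, "dz": -1, "rx": 0, "ry": 0, "rz": 0},
    {"fingers": 1, "dx": 0, "dy": 0, "dz": -1, "rx": 0, "ry": 0, "rz": 0},
    {"fingers": 1, "dx": 0, "dy": 0, "dz": -0.5, "rx": 0, "ry": 0, "rz": 0},
    {"fingers": 1, "dx": 0, "dy": 0, "dz": 0, "rx": 0, "ry": 0, "rz": 0},
  ],
)

```text
time_s: 72.15
tool_pos: [0.6333, 0.1386, 0.2166]
tool_rot: [179.9, 0.0, 118.4]
force: [0.5, 0.3, -0.4]
grip_width: 0.0268
```

```bash
python3 - <<'E'
from h import *
obs();o=sensors.get_obs();p=o['tool_pos']
plan(.440-p[0],-.342-p[1],.11-p[2])
snap('wrist','w29')
E
```

```text
{'time_s': 72.15, 'tool_pos': [0.6333, 0.1386, 0.2166], 'tool_rot': [179.8745, 0.0201, 118.3756], 'force': [0.459, 0.319, -0.3854], 'grip_width': 0.0268, 'qpos': [-29.5443, 18.5269, 18.9159, 84.7284, -6.0712, 77.6229, 18.1247]}
total units dx,dy,dz [-11.032 -13.284   3.553] rz 0.0
```

View pics/w29.png

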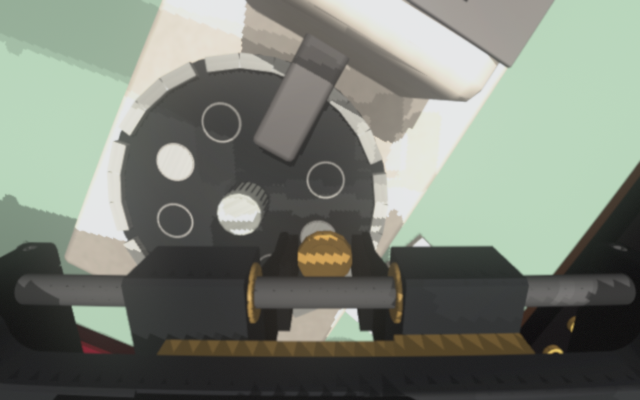

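Request:
carry_out(
  plan=[
    {"fingers": 1, "dx": -0.69, "dy": -0.83, "dz": 0, "rx": 0, "ry": 0, "rz": 0},
    {"fingers": 1, "dx": -0.69, "dy": -0.83, "dz": 0, "rx": 0, "ry": 0, "rz": 0},
    {"fingers": 1, "dx": -0.69, "dy": -0.83, "dz": 0, "rx": 0, "ry": 0, "rz": 0},
    {"fingers": 1, "dx": -0.69, "dy": -0.83, "dz": 0, "rx": 0, "ry": 0, "rz": 0},
    {"fingers": 1, "dx": -0.69, "dy": -0.83, "dz": 0, "rx": 0, "ry": 0, "rz": 0},
    {"fingers": 1, "dx": -0.69, "dy": -0.83, "dz": 0, "rx": 0, "ry": 0, "rz": 0},
    {"fingers": 1, "dx": -0.69, "dy": -0.83, "dz": 0, "rx": 0, "ry": 0, "rz": 0},
    {"fingers": 1, "dx": -0.69, "dy": -0.83, "dz": 0, "rx": 0, "ry": 0, "rz": 0},
    {"fingers": 1, "dx": -0.69, "dy": -0.83, "dz": 0, "rx": 0, "ry": 0, "rz": 0},
    {"fingers": 1, "dx": -0.69, "dy": -0.83, "dz": 0, "rx": 0, "ry": 0, "rz": 0},
    {"fingers": 1, "dx": -0.69, "dy": -0.83, "dz": 0, "rx": 0, "ry": 0, "rz": 0},
    {"fingers": 1, "dx": -0.69, "dy": -0.83, "dz": 0, "rx": 0, "ry": 0, "rz": 0},
  ],
)

```text
time_s: 73.7
tool_pos: [0.4866, -0.2226, 0.2137]
tool_rot: [-179.9, -0.1, 118.4]
force: [-0.4, -0.2, -0.0]
grip_width: 0.0266
```

Request:
carry_out(
  plan=[
    {"fingers": 1, "dx": -0.69, "dy": -0.83, "dz": 0, "rx": 0, "ry": 0, "rz": 0},
    {"fingers": 1, "dx": -0.69, "dy": -0.83, "dz": 0, "rx": 0, "ry": 0, "rz": 0},
    {"fingers": 1, "dx": -0.69, "dy": -0.83, "dz": 0, "rx": 0, "ry": 0, "rz": 0},
    {"fingers": 1, "dx": -0.68, "dy": -0.83, "dz": 0, "rx": 0, "ry": 0, "rz": 0},
    {"fingers": 1, "dx": 0, "dy": 0, "dz": 0, "rx": 0, "ry": 0, "rz": 1},
    {"fingers": 1, "dx": 0, "dy": 0, "dz": 0, "rx": 0, "ry": 0, "rz": 1},
    {"fingers": 1, "dx": 0, "dy": 0, "dz": 0, "rx": 0, "ry": 0, "rz": 1},
    {"fingers": 1, "dx": 0, "dy": 0, "dz": 0, "rx": 0, "ry": 0, "rz": 1},
    {"fingers": 1, "dx": 0, "dy": 0, "dz": 0, "rx": 0, "ry": 0, "rz": 1},
    {"fingers": 1, "dx": 0, "dy": 0, "dz": 0, "rx": 0, "ry": 0, "rz": 1},
    {"fingers": 1, "dx": 0, "dy": 0, "dz": 0, "rx": 0, "ry": 0, "rz": 1},
    {"fingers": 1, "dx": 0, "dy": 0, "dz": 0, "rx": 0, "ry": 0, "rz": 1},
  ],
)

```text
time_s: 75.2
tool_pos: [0.4387, -0.3413, 0.2137]
tool_rot: [-179.9, 0.1, 38.0]
force: [-0.3, -0.0, -0.8]
grip_width: 0.0266
```

Request:
carry_out(
  plan=[
    {"fingers": 1, "dx": 0, "dy": 0, "dz": 0, "rx": 0, "ry": 0, "rz": 1},
    {"fingers": 1, "dx": 0, "dy": 0, "dz": 0, "rx": 0, "ry": 0, "rz": 1},
    {"fingers": 1, "dx": 0, "dy": 0, "dz": 0, "rx": 0, "ry": 0, "rz": 1},
    {"fingers": 1, "dx": 0, "dy": 0, "dz": 0, "rx": 0, "ry": 0, "rz": 0.8},
    {"fingers": 1, "dx": 0, "dy": 0, "dz": 0, "rx": 0, "ry": 0, "rz": 0},
    {"fingers": 1, "dx": 0, "dy": 0, "dz": 0, "rx": 0, "ry": 0, "rz": 0},
  ],
)

```text
time_s: 75.95
tool_pos: [0.4391, -0.3417, 0.2146]
tool_rot: [-180.0, 0.1, 0.5]
force: [0.6, -0.1, -0.5]
grip_width: 0.0269
```

```bash
python3 - <<'E'
from pieces import *
obs();o=sensors.get_obs();p=o['tool_pos']
plan(.440-p[0],-.342-p[1],.008-p[2])
snap('wrist','w30');gold('w30',.013,(150,80,400,200))
E
```

```text
{'time_s': 75.95, 'tool_pos': [0.4391, -0.3417, 0.2146], 'tool_rot': [-179.9665, 0.0726, 0.5045], 'force': [0.634, -0.0532, -0.4796], 'grip_width': 0.0269, 'qpos': [-9.9021, 9.2226, 50.2343, 98.7831, -7.2889, 75.4782, -47.6838]}
total units dx,dy,dz [0.029 0.012 6.885] rz 0.0
w30 [261.8 155. ] area 1038.5 r 26.7 [ 0.4533 -0.2757  0.013 ]
w30 [250.4 116.1] area 562.5 r 14.0 [ 0.4932 -0.2657  0.013 ]
w30 [309.3 115.7] area 553.0 r 13.8 [ 0.4939 -0.3256  0.013 ]
```

View pics/w30.png

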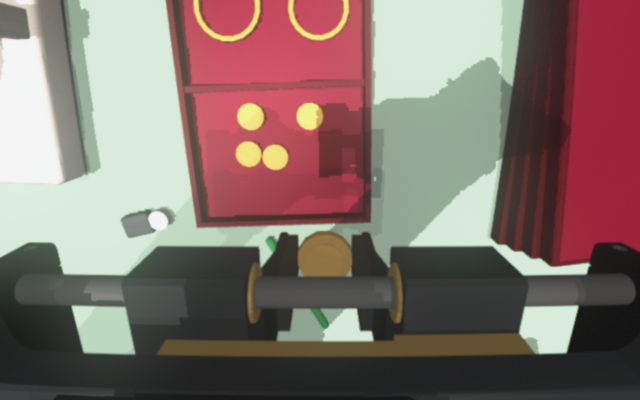

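Request:
carry_out(
  plan=[
    {"fingers": 1, "dx": 0.02, "dy": 0, "dz": 1, "rx": 0, "ry": 0, "rz": 0},
    {"fingers": 1, "dx": 0, "dy": 0, "dz": 1, "rx": 0, "ry": 0, "rz": 0},
    {"fingers": 1, "dx": 0, "dy": 0, "dz": 1, "rx": 0, "ry": 0, "rz": 0},
    {"fingers": 1, "dx": 0, "dy": 0, "dz": 1, "rx": 0, "ry": 0, "rz": 0},
    {"fingers": 1, "dx": 0, "dy": 0, "dz": 1, "rx": 0, "ry": 0, "rz": 0},
    {"fingers": 1, "dx": 0, "dy": 0, "dz": 1, "rx": 0, "ry": 0, "rz": 0},
    {"fingers": 1, "dx": 0, "dy": 0, "dz": 0.3, "rx": 0, "ry": 0, "rz": 0},
    {"fingers": 1, "dx": 0, "dy": 0, "dz": 0, "rx": 0, "ry": 0, "rz": 0},
    {"fingers": 1, "dx": 0, "dy": 0, "dz": 0, "rx": 0, "ry": 0, "rz": 0},
  ],
)

```text
time_s: 77.12
tool_pos: [0.4409, -0.3427, 0.0276]
tool_rot: [179.9, -0.1, 0.4]
force: [0.7, -0.5, 0.2]
grip_width: 0.0263
```

Request:
carry_out(
  plan=[
    {"fingers": 1, "dx": 0, "dy": 0, "dz": 0.4, "rx": 0, "ry": 0, "rz": 0},
    {"fingers": 1, "dx": 0, "dy": 0, "dz": 0.22, "rx": 0, "ry": 0, "rz": 0},
    {"fingers": 1, "dx": 0, "dy": 0, "dz": 0, "rx": 0, "ry": 0, "rz": 0},
    {"fingers": 1, "dx": 0, "dy": 0, "dz": 0, "rx": 0, "ry": 0, "rz": 0},
  ],
)

```text
time_s: 77.62
tool_pos: [0.44, -0.342, 0.0077]
tool_rot: [-180.0, 0.0, 0.4]
force: [-0.5, -0.5, -0.5]
grip_width: 0.0265
```

Request:
carry_out(
  plan=[
    {"fingers": 1, "dx": 0, "dy": 0, "dz": 0.03, "rx": 0, "ry": 0, "rz": 0},
    {"fingers": 0.15, "dx": 0, "dy": 0, "dz": 0, "rx": 0, "ry": 0, "rz": 0},
    {"fingers": 0.15, "dx": 0, "dy": 0, "dz": 0, "rx": 0, "ry": 0, "rz": 0},
    {"fingers": 0.15, "dx": 0, "dy": 0, "dz": -0.4, "rx": 0, "ry": 0, "rz": 0},
    {"fingers": 0.1, "dx": 0, "dy": 0, "dz": -1, "rx": 0, "ry": 0, "rz": 0},
    {"fingers": 0.1, "dx": 0, "dy": 0, "dz": -1, "rx": 0, "ry": 0, "rz": 0},
    {"fingers": 0.1, "dx": 0, "dy": 0, "dz": -1, "rx": 0, "ry": 0, "rz": 0},
    {"fingers": 0.1, "dx": 0, "dy": 0, "dz": -1, "rx": 0, "ry": 0, "rz": 0},
    {"fingers": 0.1, "dx": 0, "dy": 0, "dz": -1, "rx": 0, "ry": 0, "rz": 0},
    {"fingers": 0.1, "dx": 0, "dy": 0, "dz": -1, "rx": 0, "ry": 0, "rz": 0},
    {"fingers": 0.1, "dx": 0, "dy": 0, "dz": -0.6, "rx": 0, "ry": 0, "rz": 0},
    {"fingers": 0.1, "dx": 0, "dy": 0, "dz": 0, "rx": 0, "ry": 0, "rz": 0},
  ],
)

```text
time_s: 79.12
tool_pos: [0.4407, -0.3425, 0.2182]
tool_rot: [180.0, -0.2, 0.4]
force: [0.2, 0.5, -0.4]
grip_width: 0.0393
```

```bash
python3 - <<'E'
from pieces import *
obs()
snap('wrist','w31');gold('w31',.013,(150,80,400,240));snap('top','t31');snap('scene','s31')
E
```

```text
{'time_s': 79.125, 'tool_pos': [0.4407, -0.3425, 0.2182], 'tool_rot': [179.9524, -0.151, 0.37], 'force': [0.178, 0.4574, -0.3647], 'grip_width': 0.0393, 'qpos': [-10.5116, 9.2105, 50.9647, 98.4644, -7.4363, 75.674, -47.7098]}
w31 [323.6 169.4] area 488.0 r 12.9 [ 0.4399 -0.3417  0.013 ]
w31 [261.1 156.8] area 1014.5 r 26.3 [ 0.4532 -0.2755  0.013 ]
w31 [308.1 118. ] area 541.0 r 13.6 [ 0.4938 -0.3255  0.013 ]
w31 [250.  118.5] area 550.0 r 13.9 [ 0.493  -0.2656  0.013 ]
```

View pics/w31.png

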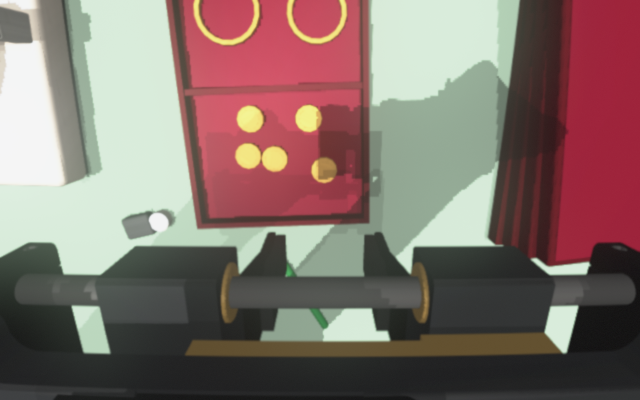

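View pics/s31.png

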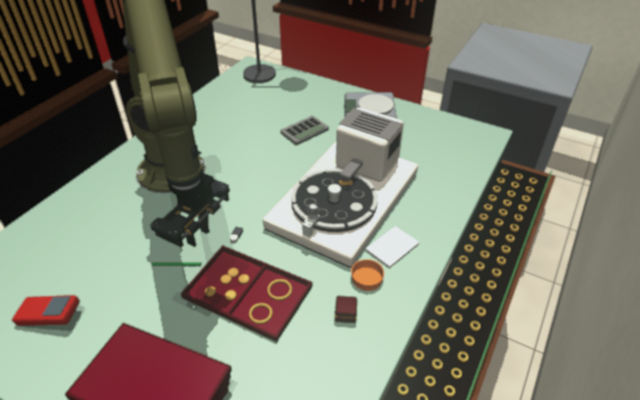

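View pics/t31.png

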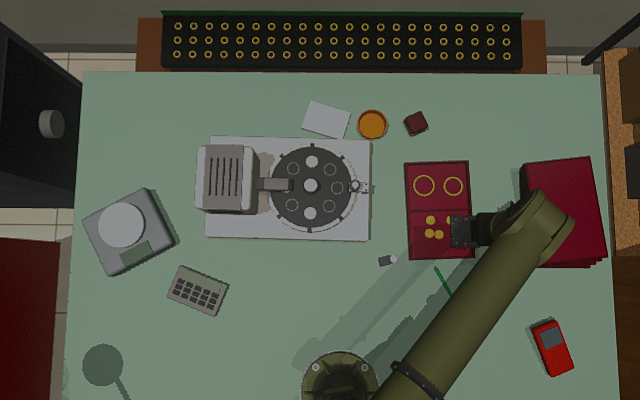

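```bash
python3 - <<'E'
from h import *
im=load('s31')[0];a=cv2.resize(im[140:230,280:390],None,fx=3.6,fy=3.6,interpolation=cv2.INTER_CUBIC)
b=cv2.resize(im[240:310,180:290],None,fx=3.6,fy=3.6,interpolation=cv2.INTER_CUBIC)
cv2.imwrite('pics/fin.png',np.vstack([a,b]))
E
```

```text
(no output)
```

View pics/fin.png

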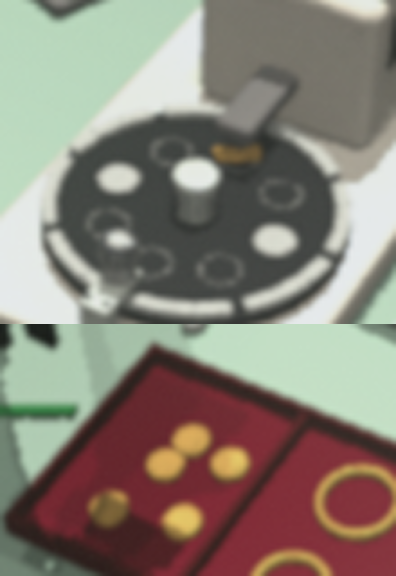

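The final picture shows the bar under the nozzle, the collar down in its locked position, and five pieces lying flat in the tray's near half.

```bash
python3 -c "
from cell import ticket
print(ticket.sign_off())"
```

```text
the job is handed in; nothing more can be done
None
```

I finished the job and handed it in at about 79 s on the robot's clock. The system gave no verdict.

**What I did**
1. Pulled up the collar, turned it 90° anticlockwise to its rest and let it down there.
2. Turned the carousel 90° anticlockwise by its knob, the shorter way, so the bar came under the head.
3. Pulled the collar again, turned it back 90° and let the pin down.
4. Moved all five round pieces to the near half of the tray, one at a time.

**Last checks**
- **Carousel:** the notches were within about 0.1° of where they started.
- **Lock:** the last height measured in the grip was about 2 mm above home, below the 6 mm at which the pin would stand on the rim. I lowered it by about the same again and let go. After that, the collar's height and mark line looked the same in the camera picture as at the start. I did not measure it again after letting go.
- **Bar:** it shows under the nozzle in the scene picture. From above it is mostly hidden by the arm of the head, so I did not measure its exact position.
- **Pieces:** all five lie flat in the near half, none on top of another. The fourth was not where I put it: it sat about 35 mm away, touching or almost touching the third, which had itself moved by a few millimetres. I took this to be the announced knock and left both there.
- **Other objects:** I saw no change to the bangles or anything else on the counter in the last pictures.
- **Camera disagreement:** the top camera differed from the wrist camera by 4 to 5 mm in x. I used the wrist camera's positions throughout.

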